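# Flip and inspect brass castings, load the sound ones in a sprung track

## Task

First turn every brass casting over where it lies on the bench, so that all of them lie flat, underside up, together, and look for the boss in the middle of each hollow. Then draw the feed track's sprung follower back until it stays back, lay every casting that has a boss flat in the track, still underside up, and after that send the follower forward so that it presses the row snugly against the stop. Castings without a boss go into the scrap tin, and the other things on the bench stay where they are.

Things in the scene. Friction and masses are not known exactly. Their poses are not given: they have to be found in the camera images.
- casting_a: hollow brass casting, 38 (x) x 46 (y) x 26 (z) mm, 150 g, walls 3.5 mm, flat show face. Origin: centre of the open underside; z points from there to the show face (up at the start; underside up: z down, origin 26 mm over its support). All look alike from above. This one: sound, a 15 mm round boss stands in the middle of the hollow, to 3 mm below the rim. May be absent.
- casting_b: hollow brass casting, 38 (x) x 46 (y) x 26 (z) mm, 150 g, walls 3.5 mm, flat show face. Origin: centre of the open underside; z points from there to the show face (up at the start; underside up: z down, origin 26 mm over its support). All look alike from above. This one: the hollow is empty, boss missing. May be absent.
- casting_c: hollow brass casting, 38 (x) x 46 (y) x 26 (z) mm, 150 g, walls 3.5 mm, flat show face. Origin: centre of the open underside; z points from there to the show face (up at the start; underside up: z down, origin 26 mm over its support). All look alike from above. This one: sound, a 15 mm round boss stands in the middle of the hollow, to 3 mm below the rim. May be absent.
- casting_d: hollow brass casting, 38 (x) x 46 (y) x 26 (z) mm, 150 g, walls 3.5 mm, flat show face. Origin: centre of the open underside; z points from there to the show face (up at the start; underside up: z down, origin 26 mm over its support). All look alike from above. This one: sound, a 15 mm round boss stands in the middle of the hollow, to 3 mm below the rim. May be absent.
- casting_e: hollow brass casting, 38 (x) x 46 (y) x 26 (z) mm, 150 g, walls 3.5 mm, flat show face. Origin: centre of the open underside; z points from there to the show face (up at the start; underside up: z down, origin 26 mm over its support). All look alike from above. This one: the hollow is empty, boss missing. May be absent.
- track: fixed channel along its x (-105 to +145 mm), 51 mm wide inside, 61 outside; floor 10 mm and side walls 20 mm above the bench, stop plate at the +x end 34 mm. Up to three castings lie in one row along x, their 46 mm length across the channel. Origin: on the bench, on the centre line, 130 mm before the stop face; z up. The spring strut lies outside, on the -y side (to y -113, z 26).
- track_stop (a point): point on the channel floor at the middle of the stop face (track x = 130 mm); the row is pressed against it.
- follower (a joint): sprung follower, m: 0 forward (30 mm gap to the stop), grows along the track's -x to 0.125 (155 mm gap). Over-centre spring: drives it forward with 5 to 9 N up to 0.085, fading to 0 at 0.105; holds it back with 5 N near 0.125; damping 50 N s/m. A tight row of 1, 2, 3 castings reads 0.008, 0.046, 0.084; friction may leave small gaps until the handle is pushed home.
- follower_grip (a point): middle of the upper part of the follower's black upright handle, 68 mm above the bench; the handle is 14 mm thick along the track, 30 mm wide across it and reaches from 37 to 83 mm above the bench; below it the follower block is 20 mm thick along the track, centred under the handle.
- tin: fixed open steel scrap tin, 122 (x) x 166 (y) mm outside, 30 mm high, walls and floor 3 mm. Origin: centre of its underside.
- bench_block: bystander, loose: small steel block 55 x 55 x 20 mm; leave it where it is.
- brass_ring: bystander, loose: brass ring 34 mm across, 8 mm high; leave it where it is.
- tweezers: bystander, loose: steel tweezers 130 mm long; leave it where it is.
- hammer: bystander, loose: hammer; leave it where it is.
- bowl: bystander, loose: red plastic bowl 110 mm across, 50 mm high; leave it where it is.
- spool: bystander, loose: copper spool 40 mm across, 26 mm high; leave it where it is.
- file: bystander, loose: screwdriver; leave it where it is.
Things that resemble listed ones, but are neither listed nor needed, are in the scene too. Leave any blue look-alike of the casting_a alone. Leave any pink or red look-alike of the casting_b alone.

How it is judged:
By the outcome, as a careful person would: the job done as asked, in the order asked, and still so for the second after the job is handed in, with the robot touching nothing.
Of casting_a, casting_b, casting_c, casting_d, casting_e only 3 to 4 are there at a start; the rules pass over those that are not, and their reading is None.
At some moment in a run one of casting_a, casting_b, casting_c, casting_d, casting_e may be knocked a few centimetres aside while the robot is not near it.
Once in a run the grip may slacken for a moment while it holds something.
It also fails if it takes over 210 s, if anything falls off the work surface, if the arm or the gripper's body presses on something with over 40 N, if the wrist force passes 120 N, or if a joint passes its speed limit or range.

## Robot

A 6-joint arm with a two-finger parallel gripper is mounted at the origin on the work surface. World frame = base frame: x ahead of the robot, y to its left, z up, the work surface at z = 0. Lengths are in m, angles in rad, forces in N, time in s.
With the tool pointing down it reaches from about 0.25 to 0.775 m from the base axis. Payload 4 kg.
Tool frame: the origin (TCP) lies at the centre of the arm's flange, where the gripper is bolted on; the fingertips stand 199 mm ahead of it and the grasp point (between the pads) lies 180 mm ahead of it (robot.tcp_to_tips is the z of the fingertips in the tool frame, in m); z points along the fingers, y is the line along which they close (so a half turn about z gives the same grasp; the last joint's range is limited). The gripper opens to 94 mm and grips with 3 to 60 N. Pads are 16 mm wide; open, the fingers measure 119 mm over their backs; the gripper's body (75 mm by 177 mm) begins 78 mm behind the grasp point.
Start: joints at [-1.272, 0.087, 1.371, -0, 1.684, -0.103], TCP at [0.215, -0.506, 0.405] pointing down, gripper open.
Joint ranges: [-3.1, 3.1], [-0.76, 2.03], [0.27, 2.55], [-1.08, 4.22], [0.17, 2.65], [-2.57, 2.57]. Speed limits (rad/s): [2.79, 2.79, 3.14, 3.14, 3.14, 3.14].

## Interface

Orientations are given as [roll, pitch, yaw] about the fixed x, y, z axes, in that order (R = Rz(yaw) Ry(pitch) Rx(roll)).
In Python, from bench import robot gives the robot as it stands.
- The arm moves only by the tool play_rows, never from a script. Its arguments are lists of equal length, an entry for each row: "translation": the shift along the tool's x, y, z scaled (see below), a list of three; "twist": the turn, a rotation vector about the tool's x, y, z scaled (see below), a list of three; "gripper": the opening, from -1 (shut) to 1 (fully open). A call has 1 to 8 rows; each row shifts and turns the commanded pose from where the row before left it, along the tool's axes as they then stand; what a row does not reach is not made up. The controller multiplies each number of a shift by 0.04 m and each number of a turn by 0.1 rad. A row lasts 1/10 s, in which the tool goes at most 50 mm and 8.59 degrees, less where a joint would pass 70% of its speed; a pose out of reach is approached as far as the arm can. A call with a number of a shift or a turn outside -1 to 1 is refused whole. A call with a gripper value outside its range is refused whole. The fingers move at their own pace and stop on an object; the grip force is fixed at half the most. Time passes only in rows, so rows that do not move let the fingers close. It gives the time, the measured TCP pose, the force, the opening and the grip force at its end, in the units of the state.
- robot.get_obs(): the state, without advancing time (a new reading comes with each control period).
- robot.snapshot(name): name is "side" or "top" or "wrist"; returns the picture (420x560x3 uint8, red, green, blue); there is no depth.
- robot.camera_model(name): a dict with "camera_matrix" (3x3 intrinsics, pixels), "rvec" (rotation vector, rad) and "tvec" (3), from world to camera coordinates, as OpenCV has them. Camera axes: x right, y down, z forward; pixel columns grow to the right and rows downward; lengths in m; the calibration is good to about 2 mm. The wrist camera is an equidistant fisheye: a pixel r from the principal point sees the ray r / f radians off the axis. A picture is of the moment at which its call begins: read the wrist's pose just before it. camera_model takes no time and is no camera call; for the wrist camera it gives the pose at the moment of the call.
- robot.close_job(): hands the job in; it is judged then, once.
Trained networks look in the newest picture that a camera, given by its name, has taken for a name from the list of things; names that differ only in an ending like _2 or _b are one class to them, and where a whole thing is asked for, a point or a joint stands for the part that bears it (a point fixed in the world has none). Each returns a list of dicts, best first, with "score" (0 to 1); they miss things now and then, are a little off and sometimes report something else, mostly with a low value. They report only what shows in the picture. A call takes as long as a camera call. They do not tell look-alikes from the thing itself.
- robot.recognise(name, camera): "centre" ([x, y, z] in m, in world coordinates, good to about 4 mm: the middle of the surface that is visible of it).
- robot.spot_point(name, camera): "centre" ([x, y, z] in m, in world coordinates, good to about 4 mm: a listed point, or the origin of a listed thing).
The state is a dict: "time": time; "joint_positions": joint angles; "qvel": joint speeds; "joint_torque": joint torques, N m; "tool_pos": TCP position; "ee_rot": TCP orientation; "wrist_force": force on the tool from outside, world axes, zero at the start; "wrist_torque": the same for the moment, N m; "width": finger opening in m; "finger_force": force on a finger pad.
Only numpy, scipy, OpenCV 4.12 (cv2) and the standard library are available. Lean on these libraries where they do the work, as an engineer would, in place of code of your own. Each camera call takes 0.05 s, during which the arm holds its last target. There are 200 camera calls.

## Working session

There is one attempt and no reset: what is moved stays moved. The work goes in short steps, Python scripts to look and compute and a tool call to move; the robot and the scene stay as the last step left them, time stands still between calls to the robot, and variables do not carry over. Pictures are saved under pics/ and viewed, at most 14 in all, crops included, and the job is handed in when it is done.

Besides the shell and the picture viewer there is one more tool, called after "Emit:" as name(argument=value, ...), one argument or row to a line, values as JSON. play_rows: Moves the arm, as the interface text tells. Its arguments: {"type":"object","properties":{"translation":{"type":"array","items":{"type":"array","items":{"type":"number","minimum":-1,"maximum":1}}},"twist":{"type":"array","items":{"type":"array","items":{"type":"number","minimum":-1,"maximum":1}}},"gripper":{"type":"array","items":{"type":"number"}}},"required":["translation","twist","gripper"]}

```bash
ls; mkdir -p pics; cat > h.py <<'E'
import numpy as np, cv2
from scipy.spatial.transform import Rotation as R
from bench import robot
def save(img,n): cv2.imwrite('pics/'+n,cv2.cvtColor(np.asarray(img),cv2.COLOR_RGB2BGR))
def cam(n):
    m=robot.camera_model(n); return np.array(m['camera_matrix'],float),R.from_rotvec(np.ravel(m['rvec'])).as_matrix(),np.ravel(m['tvec'])
def proj(c,p,m=None):
    K,r,t=m or cam(c); q=np.atleast_2d(p)@r.T+t
    if c=='wrist':
        th=np.arctan2(np.hypot(q[:,0],q[:,1]),q[:,2]); ph=np.arctan2(q[:,1],q[:,0]); u=np.c_[th*np.cos(ph),th*np.sin(ph)]
    else: u=q[:,:2]/q[:,2:]
    return u*[K[0,0],K[1,1]]+K[:2,2]
def pix(c,uv,z,m=None):
    K,r,t=m or cam(c); u=(np.atleast_2d(uv)-K[:2,2])/[K[0,0],K[1,1]]
    if c=='wrist':
        th=np.hypot(*u.T); d=np.c_[u*(np.sin(th)/np.maximum(th,1e-9))[:,None],np.cos(th)]
    else: d=np.c_[u,np.ones(len(u))]
    d=d@r; o=-r.T@t; s=(z-o[2])/d[:,2]; return o+d*s[:,None]
E
python3 - <<'E'
from h import *
a=robot.snapshot('top');b=robot.snapshot('side')
save(a,'t0.png');save(b,'s0.png')
for n in ['casting_a','track','follower_grip','track_stop','tin']:
  for c in ['top','side']:
    for f in (robot.recognise,robot.spot_point):
      try: print(n,c,f.__name__,[(np.round(d['centre'],3).tolist(),round(d['score'],2)) for d in f(n,c)])
      except Exception as e: print(n,c,e)
for c in ('top','side'):
  K,r,t=cam(c); print(c,np.round(K,1).tolist(),np.round(-r.T@t,3),np.round(r,2).tolist())
print(robot.get_obs())
E
```

```text
pics
casting_a top call [([0.463, 0.17, 0.025], 0.81), ([0.457, 0.019, 0.027], 0.74), ([0.602, 0.087, 0.024], 0.65), ([0.346, -0.125, 0.028], 0.63), ([0.386, 0.078, 0.03], 0.61), ([0.472, -0.112, 0.028], 0.55)]
casting_a top call [([0.466, 0.171, -0.002], 0.74), ([0.389, 0.075, 0.001], 0.73), ([0.344, -0.127, 0.001], 0.68), ([0.61, -0.052, 0.001], 0.58), ([0.6, 0.082, -0.005], 0.56), ([0.456, 0.019, -0.001], 0.54), ([0.465, -0.116, -0.001], 0.53), ([0.342, 0.172, 0.001], 0.53)]
casting_a side call [([0.453, 0.028, 0.025], 0.89), ([0.605, -0.04, 0.023], 0.84), ([0.342, -0.122, 0.02], 0.81), ([0.463, 0.182, 0.027], 0.8), ([0.389, 0.085, 0.027], 0.74), ([0.464, -0.1, 0.025], 0.67), ([0.597, 0.092, 0.022], 0.56), ([0.34, 0.181, 0.027], 0.55)]
casting_a side call [([0.472, -0.107, 0.001], 0.94), ([0.602, 0.083, 0.0], 0.92), ([0.455, 0.018, 0.001], 0.73), ([0.61, -0.054, -0.002], 0.67), ([0.388, 0.076, 0.0], 0.67), ([0.343, -0.127, -0.001], 0.63), ([0.341, 0.173, -0.005], 0.61), ([0.468, 0.175, -0.002], 0.58)]
track top call [([0.508, -0.28, 0.012], 0.88)]
track top call [([0.496, -0.278, 
[... 1269 characters left out ...]
 -0.59]]
{'time': 1.1, 'joint_positions': array([-1.27211425e+00,  8.72102651e-02,  1.37071163e+00, -1.83436641e-05,
        1.68358022e+00, -1.03093167e-01]), 'qvel': array([ 0.00038927, -0.00035327,  0.00056479,  0.00225442,  0.00100851,
        0.00050592]), 'joint_torque': array([-3.61494840e-04, -3.40050316e+01, -3.02603173e+01,  7.15416321e-02,
        2.36743869e-02,  1.36497523e-06]), 'tool_pos': array([ 0.21507663, -0.50620694,  0.40469435]), 'ee_rot': array([3.14150447e+00, 2.74478913e-05, 4.01773174e-01]), 'wrist_force': array([ 0.4488825 ,  0.30674245, -0.15422776]), 'wrist_torque': array([ 0.0196868 , -0.01738115, -0.04227024]), 'finger_force': 0.0, 'width': 0.09413385167242173}
```

```bash
python3 -c "
import cv2,numpy as np
a=cv2.imread('pics/t0.png');cv2.imwrite('pics/v1.png',a)"
```

```text
(no output)
```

View pics/t0.png

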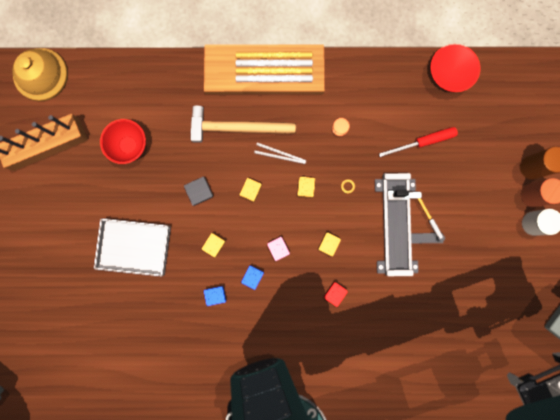

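View pics/s0.png

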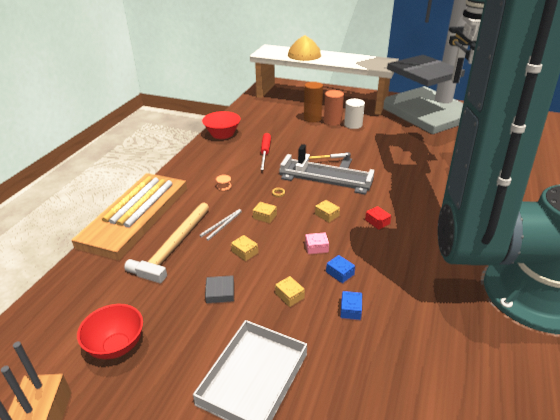

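Top view: brass candidates are at (250,189), (306,187), (213,244) and (330,244). The look-alikes are pink (278,248), blue (253,277) and (215,296), and red (336,294). I choose the four brass ones, get their yaw, and check them in a close crop.

```bash
cat >> h.py <<'E'
def brass(img,lo=(18,110,90),hi=(32,255,255)):
    hsv=cv2.cvtColor(np.asarray(img),cv2.COLOR_RGB2HSV); m=cv2.inRange(hsv,lo,hi)
    cs,_=cv2.findContours(m,cv2.RETR_EXTERNAL,cv2.CHAIN_APPROX_NONE); return [c for c in cs if cv2.contourArea(c)>80]
def top_rects(img,z=0.026):
    out=[]
    for c in brass(img):
        P=pix('top',c[:,0].astype(float),z)[:,:2]; r=cv2.minAreaRect((P*1000).astype(np.float32))
        (cx,cy),(w,hh),a=r
        if w<hh: w,hh,a=hh,w,a+90
        out.append((round(cx),round(cy),round(w,1),round(hh,1),round((a+90)%180-90,1)))
    return out
E
python3 - <<'E'
from h import *
a=cv2.cvtColor(cv2.imread('pics/t0.png'),cv2.COLOR_BGR2RGB)
for r in top_rects(a): print(r,'(cx,cy,long,short,angle of long axis)')
save(cv2.resize(a[170:310,190:460],None,fx=2.9,fy=2.9,interpolation=cv2.INTER_CUBIC),'c1.png')
# track direction
E
```

```text
(468, 175, 47.7, 40.2, -31.8) (cx,cy,long,short,angle of long axis)
(471, -108, 48.0, 39.1, -26.7) (cx,cy,long,short,angle of long axis)
(612, -156, 29.7, 29.6, -0.1) (cx,cy,long,short,angle of long axis)
(605, 85, 47.4, 39.7, -24.2) (cx,cy,long,short,angle of long axis)
(611, -53, 47.0, 39.3, -0.4) (cx,cy,long,short,angle of long axis)
(762, -140, 32.0, 31.8, -45.8) (cx,cy,long,short,angle of long axis)
(905, 27, 192.8, 15.4, 89.9) (cx,cy,long,short,angle of long axis)
(872, 601, 127.7, 73.6, -60.9) (cx,cy,long,short,angle of long axis)
(945, 27, 193.3, 12.9, 89.9) (cx,cy,long,short,angle of long axis)
(915, 641, 75.6, 74.6, -62.6) (cx,cy,long,short,angle of long axis)
```

View pics/c1.png

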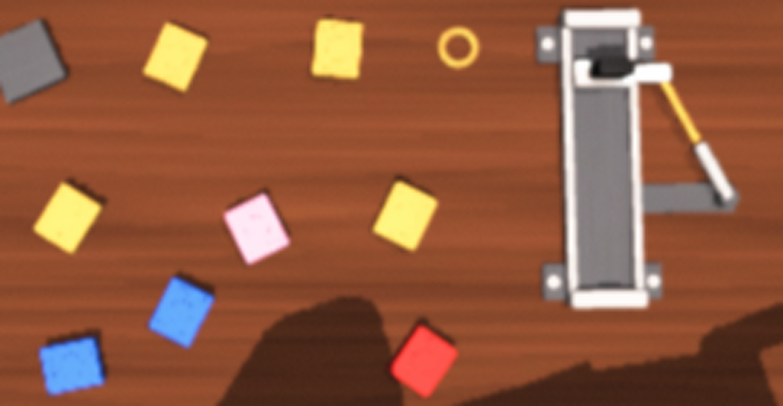

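The crop shows four brass castings: (175,57), (337,48), (67,217) and (405,215). The coloured ones are decoys, and the follower is forward near the stop. Next I write a planner helper and move towards the P4 casting.

```bash
cat >> h.py <<'E'
D=0.188
def pose(cur=None):
    o=cur or robot.get_obs(); return np.array(o['tool_pos']),R.from_euler('xyz',o['ee_rot'])
def tool(yaw,tilt=0.,side=0.):  # deg; tilt about tool y (+: fingers toward tool x), side about tool x
    return R.from_euler('z',yaw,degrees=True)*R.from_euler('x',180,degrees=True)*R.from_euler('y',tilt,degrees=True)*R.from_euler('x',side,degrees=True)
def plan(g,Rt,start=None,d=D,grip=1,n=None,pr=True):
    p,r=start or pose(); g=np.asarray(g,float); g0=p+d*r.as_matrix()[:,2]
    rv=(r.inv()*Rt).as_rotvec()
    p1=g-d*Rt.as_matrix()[:,2]
    N=n or 1
    while 1:
        rows=[];pc=p.copy();rc=r
        for k in range(1,N+1):
            rn=r*R.from_rotvec(rv*k/N); pn=g0+(g-g0)*k/N-d*rn.as_matrix()[:,2]
            t=rc.inv().apply(pn-pc)/.04; w=(rc.inv()*rn).as_rotvec()/.1
            t=np.round(t,2);w=np.round(w,2)
            rows.append((t,w)); pc=pc+rc.apply(t*.04); rc=rc*R.from_rotvec(w*.1)
        if n or all(abs(t).max()<=1 and np.linalg.norm(t)<1.2 and np.linalg.norm(w)<=1 for t,w in rows): break
        N+=1
    if pr:
        f=lambda v:'['+','.join('%g'%(x+0) for x in v)+']'
        for i in range(0,N,8):
            b=rows[i:i+8]; print('T [%s]\nW [%s] n=%d grip %s'%(','.join(f(t) for t,w in b),','.join(f(w) for t,w in b),len(b),grip))
    return pc,rc
def st():
    o=robot.get_obs(); print('t',round(o['time'],2),'p',np.round(o['tool_pos'],4),'rpy',np.round(np.degrees(o['ee_rot']),1),'q',np.round(o['joint_positions'],3),'w',round(o['width'],4),'F',np.round(o['wrist_force'],1),'ff',round(o['finger_force'],1))
E
python3 - <<'E'
from h import *
s=plan([.471,-.108,.17],tool(-26.7,0))
print(s[0]); print(s[1].as_euler('xyz',degrees=True))
print('--tilt -60'); s2=plan([.471,-.108,.12],tool(-26.7,-60),start=s)
print(s2[0])
E
```

```text
T [[0.82,-0.56,0.1],[0.77,-0.61,0.09],[0.73,-0.66,0.1],[0.67,-0.72,0.1],[0.62,-0.77,0.1],[0.57,-0.8,0.09],[0.51,-0.85,0.1],[0.44,-0.88,0.1]]
W [[0,0,0.72],[0,0,0.73],[0,0,0.72],[0,0,0.72],[0,0,0.73],[0,0,0.72],[0,0,0.72],[0,0,0.73]] n=8 grip 1
T [[0.38,-0.91,0.09],[0.31,-0.94,0.1],[0.25,-0.95,0.1],[0.17,-0.97,0.1]]
W [[0,0,0.72],[0,0,0.72],[0,0,0.72],[0,0,0.73]] n=4 grip 1
[ 0.47097744 -0.10808434  0.35786013]
[ 1.79995534e+02 -2.83888043e-03 -2.67128292e+01]
--tilt -60
T [[0.45,0,0.13],[0.45,0,0.14],[0.47,0,0.13],[0.48,0,0.13],[0.49,0,0.13],[0.5,0,0.12],[0.51,0,0.12],[0.51,0,0.11]]
W [[0,-0.95,0],[0,-0.95,0],[0,-0.96,0],[0,-0.95,0],[0,-0.95,0],[0,-0.95,0],[0,-0.95,0],[0,-0.96,0]] n=8 grip 1
T [[0.53,0,0.1],[0.53,0,0.1],[0.54,0,0.08]]
W [[0,-0.95,0],[0,-0.95,0],[0,-0.95,0]] n=3 grip 1
[ 0.61649666 -0.18132627  0.2140251 ]
```

Emit:
play_rows(
  translation=[
    [0.82, -0.56, 0.1],
    [0.77, -0.61, 0.09],
    [0.73, -0.66, 0.1],
    [0.67, -0.72, 0.1],
    [0.62, -0.77, 0.1],
    [0.57, -0.8, 0.09],
    [0.51, -0.85, 0.1],
    [0.44, -0.88, 0.1],
  ],
  twist=[
    [0, 0, 0.72],
    [0, 0, 0.73],
    [0, 0, 0.72],
    [0, 0, 0.72],
    [0, 0, 0.73],
    [0, 0, 0.72],
    [0, 0, 0.72],
    [0, 0, 0.73],
  ],
  gripper=[1, 1, 1, 1, 1, 1, 1, 1],
)

```text
time: 1.9
tool_pos: [0.3862, -0.2392, 0.3736]
ee_rot: [3.141, -0.001, -0.18]
wrist_force: [0.7, -0.4, -0.5]
width: 0.0936
finger_force: 0.0
```

Emit:
play_rows(
  translation=[
    [0.38, -0.91, 0.09],
    [0.31, -0.94, 0.1],
    [0.25, -0.95, 0.1],
    [0.17, -0.97, 0.1],
    [0, 0, 0],
    [0, 0, 0],
  ],
  twist=[
    [0, 0, 0.72],
    [0, 0, 0.72],
    [0, 0, 0.72],
    [0, 0, 0.73],
    [0, 0, 0],
    [0, 0, 0],
  ],
  gripper=[1, 1, 1, 1, 1, 1],
)

```text
time: 2.5
tool_pos: [0.4711, -0.1075, 0.3578]
ee_rot: [3.141, 0.0, -0.463]
wrist_force: [0.2, -0.0, 0.0]
width: 0.0939
finger_force: 0.0
```

```bash
python3 - <<'E'
from h import *
st(); m=cam('wrist'); K,r,t=m; print(np.round(K,1).tolist(),'campos',np.round(-r.T@t,3))
w=robot.snapshot('wrist'); save(w,'w1.png')
for c in brass(w,lo=(15,90,70)):
    mu=cv2.minAreaRect(pix('wrist',c[:,0].astype(float),.026,m)[:,:2].astype(np.float32)*1000); print(np.round(c[:,0].mean(0)),np.round(mu[0]),np.round(mu[1],1),round(mu[2],1))
E
```

```text
t 2.5 p [ 0.4711 -0.1075  0.3578] rpy [180.    0.  -26.6] q [-3.420e-01 -4.800e-02  1.601e+00 -1.000e-03  1.589e+00  1.693e+00] w 0.0939 F [ 0.2 -0.   0. ] ff 0.0
[[325.2, 0.0, 280.3], [0.0, 325.2, 208.4], [0.0, 0.0, 1.0]] campos [ 0.538 -0.142  0.338]
[387. 373.] [ 179. -156.] [416.8  30.4] 63.3
[457. 319.] [ 227. -239.] [38.8 94.1] 80.8
[104. 319.] [431. 167.] [38.9 94.6] 45.8
[284. 199.] [ 469. -112.] [39.8 49.9] 63.4
[ 81. 171.] [601.  76.] [54.1 47.7] 65.9
[172. 102.] [608. -58.] [44.2 50.1] 84.7
[263.  52.] [ 608. -159.] [32.3 32.3] 62.2
[444.  33.] [ 555. -342.] [58.9  9.2] 28.6
[52. 45.] [753.  57.] [186.5  29.9] 88.4
[7. 8.] [862.  87.] [21.6 41.7] 0.7
```

View pics/w1.png

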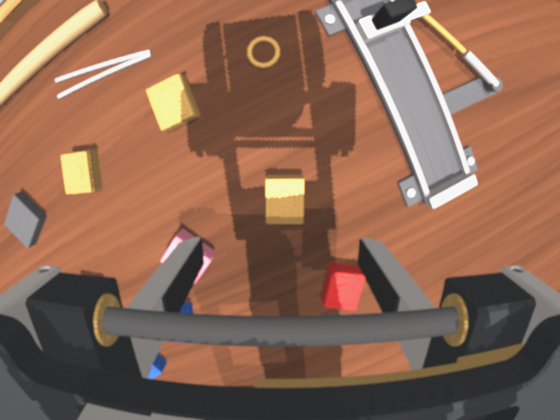

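The view shows P4 under the gripper at (284,199), with red at (345,287) and the track at upper right; the shift convention matches. Next I test the tilt range in the air.

Emit:
play_rows(
  translation=[
    [0.45, 0, 0.13],
    [0.45, 0, 0.14],
    [0.47, 0, 0.13],
    [0.48, 0, 0.13],
    [0.49, 0, 0.13],
    [0.5, 0, 0.12],
    [0.51, 0, 0.12],
    [0.51, 0, 0.11],
  ],
  twist=[
    [0, -0.95, 0],
    [0, -0.95, 0],
    [0, -0.96, 0],
    [0, -0.95, 0],
    [0, -0.95, 0],
    [0, -0.95, 0],
    [0, -0.95, 0],
    [0, -0.96, 0],
  ],
  gripper=[1, 1, 1, 1, 1, 1, 1, 1],
)

```text
time: 3.35
tool_pos: [0.5867, -0.1689, 0.2697]
ee_rot: [-3.141, 0.764, -0.469]
wrist_force: [0.6, 0.2, -0.5]
width: 0.0939
finger_force: 0.0
```

Emit:
play_rows(
  translation=[
    [0.53, 0, 0.1],
    [0.53, 0, 0.1],
    [0.54, 0, 0.08],
    [0, 0, 0],
  ],
  twist=[
    [0, -0.95, 0],
    [0, -0.95, 0],
    [0, -0.95, 0],
    [0, 0, 0],
  ],
  gripper=[1, 1, 1, 1],
)

```text
time: 3.75
tool_pos: [0.6158, -0.1837, 0.2082]
ee_rot: [3.14, 1.055, -0.471]
wrist_force: [-0.1, 0.3, -0.6]
width: 0.0941
finger_force: 0.0
```

```bash
python3 - <<'E'
from h import *
st()
s=plan([.471,-.110,.019],tool(-26.7,-60))
E
```

```text
t 3.75 p [ 0.6158 -0.1837  0.2082] rpy [179.9  60.5 -27. ] q [-0.394  0.739  1.04   0.099  2.414  1.683] w 0.0941 F [-0.1  0.3 -0.6] ff 0.0
T [[0.69,-0.01,0.39],[0.69,0,0.39],[0.69,-0.01,0.39]]
W [[-0.01,0.03,-0.01],[-0.01,0.02,-0.01],[-0.01,0.03,0]] n=3 grip 1
```

Emit:
play_rows(
  translation=[
    [0.69, -0.01, 0.39],
    [0.69, 0, 0.39],
    [0.69, -0.01, 0.39],
    [0, 0, 0],
  ],
  twist=[
    [-0.01, 0.03, -0.01],
    [-0.01, 0.02, -0.01],
    [-0.01, 0.03, 0],
    [0, 0, 0],
  ],
  gripper=[1, 1, 1, 1],
)

```text
time: 4.15
tool_pos: [0.6162, -0.1817, 0.1159]
ee_rot: [3.141, 1.043, -0.465]
wrist_force: [-0.5, -0.1, 0.6]
width: 0.0941
finger_force: 0.0
```

```bash
python3 - <<'E'
from h import *
st(); m=cam('side')
p,r=pose(); print('g',p+D*r.as_matrix()[:,2])
i=robot.snapshot('side'); u=proj('side',[.47,-.11,.05])[0].astype(int); print(u)
save(cv2.resize(i[u[1]-75:u[1]+75,u[0]-100:u[0]+100],None,fx=3,fy=3),'s2.png')
E
```

```text
t 4.15 p [ 0.6162 -0.1817  0.1159] rpy [180.   59.8 -26.6] q [-0.39   0.833  1.079  0.083  2.269  1.662] w 0.0941 F [-0.5 -0.1  0.6] ff 0.0
g [ 0.47092777 -0.10900172  0.02124267]
[326 197]
```

View pics/s2.png

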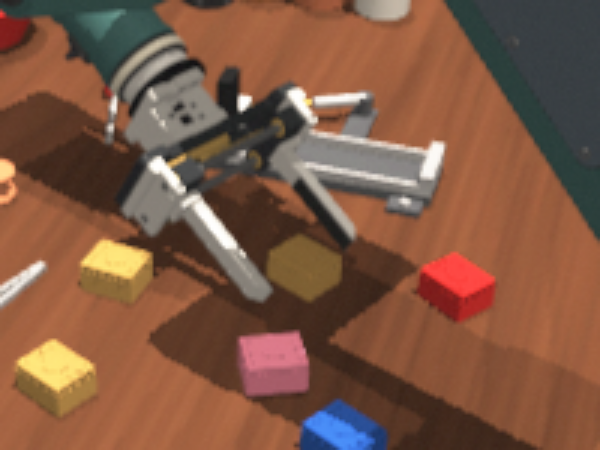

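The picture shows the open fingers straddling P4 with clearance. Close on it.

Emit:
play_rows(
  translation=[
    [0.09, 0, 0.05],
    [0, 0, 0],
    [0, 0, 0],
    [0, 0, 0],
    [0, 0, 0],
    [0, 0, 0],
    [0, 0, 0],
    [0, 0, 0],
  ],
  twist=[
    [0, 0, 0],
    [0, 0, 0],
    [0, 0, 0],
    [0, 0, 0],
    [0, 0, 0],
    [0, 0, 0],
    [0, 0, 0],
    [0, 0, 0],
  ],
  gripper=[1, -1, -1, -1, -1, -1, -1, -1],
)

```text
time: 5.0
tool_pos: [0.618, -0.1812, 0.1148]
ee_rot: [3.141, 1.039, -0.463]
wrist_force: [-0.5, -1.6, 0.1]
width: 0.0413
finger_force: 0.5
```

```bash
python3 - <<'E'
from h import *
st();p,r=pose(); g=p+D*r.as_matrix()[:,2];print(g)
s=plan(g+[0,0,.05],tool(-26.7,-50),grip=-1)
print('flip');s=plan([.487,-.117,.06],tool(-26.7,60),start=s,grip=-1)
print(s[0])
E
```

```text
t 5.0 p [ 0.618  -0.1812  0.1148] rpy [180.   59.5 -26.5] q [-0.388  0.837  1.075  0.083  2.266  1.662] w 0.0413 F [-0.5 -1.6  0.1] ff 0.5
[ 0.47291071 -0.10889034  0.01946214]
T [[-0.93,0.01,-0.3],[-0.9,0,-0.34]]
W [[0.02,0.83,0.01],[0.01,0.83,0.01]] n=2 grip -1
flip
T [[-0.43,0,0.01],[-0.43,0,0.02],[-0.42,0,0.02],[-0.43,0.01,0.02],[-0.43,0,0.02],[-0.42,0,0.02],[-0.43,0,0.03],[-0.43,0,0.03]]
W [[0,0.96,0],[0,0.96,0],[0,0.96,0],[0,0.96,0],[0,0.96,0],[0,0.96,0],[0,0.96,0],[0,0.96,0]] n=8 grip -1
T [[-0.43,0,0.03],[-0.43,0,0.03],[-0.43,0.01,0.04],[-0.43,0,0.04],[-0.44,0,0.04],[-0.43,0,0.04],[-0.44,0,0.04],[-0.44,0,0.04]]
W [[0,0.96,0],[0,0.96,0],[0,0.96,0],[0,0.96,0],[0,0.96,0],[0,0.96,0],[0,0.96,0],[0,0.96,0]] n=8 grip -1
T [[-0.44,0,0.04],[-0.44,0,0.05],[-0.45,0.01,0.04],[-0.45,0,0.05]]
W [[0,0.96,0],[0,0.96,0],[0,0.96,0],[0,0.96,0]] n=4 grip -1
[ 0.34155198 -0.04395998  0.15390893]
```

Emit:
play_rows(
  translation=[
    [0, 0, 0],
    [0, 0, 0],
    [0, 0, 0],
    [0, 0, 0],
    [-0.93, 0.01, -0.3],
    [-0.9, 0, -0.34],
    [0, 0, 0],
  ],
  twist=[
    [0, 0, 0],
    [0, 0, 0],
    [0, 0, 0],
    [0, 0, 0],
    [0.02, 0.83, 0.01],
    [0.01, 0.83, 0.01],
    [0, 0, 0],
  ],
  gripper=[-1, -1, -1, -1, -1, -1, -1],
)

```text
time: 5.7
tool_pos: [0.6025, -0.1733, 0.1972]
ee_rot: [-3.139, 0.861, -0.464]
wrist_force: [-0.4, -0.2, -0.1]
width: 0.0376
finger_force: 30.0
```

Emit:
play_rows(
  translation=[
    [-0.43, 0, 0.01],
    [-0.43, 0, 0.02],
    [-0.42, 0, 0.02],
    [-0.43, 0.01, 0.02],
    [-0.43, 0, 0.02],
    [-0.42, 0, 0.02],
    [-0.43, 0, 0.03],
    [-0.43, 0, 0.03],
  ],
  twist=[
    [0, 0.96, 0],
    [0, 0.96, 0],
    [0, 0.96, 0],
    [0, 0.96, 0],
    [0, 0.96, 0],
    [0, 0.96, 0],
    [0, 0.96, 0],
    [0, 0.96, 0],
  ],
  gripper=[-1, -1, -1, -1, -1, -1, -1, -1],
)

```text
time: 6.5
tool_pos: [0.4955, -0.1204, 0.2522]
ee_rot: [-3.141, 0.102, -0.466]
wrist_force: [0.4, 0.6, -1.3]
width: 0.0381
finger_force: 30.0
```

Emit:
play_rows(
  translation=[
    [-0.43, 0, 0.03],
    [-0.43, 0, 0.03],
    [-0.43, 0.01, 0.04],
    [-0.43, 0, 0.04],
    [-0.44, 0, 0.04],
    [-0.43, 0, 0.04],
    [-0.44, 0, 0.04],
    [-0.44, 0, 0.04],
  ],
  twist=[
    [0, 0.96, 0],
    [0, 0.96, 0],
    [0, 0.96, 0],
    [0, 0.96, 0],
    [0, 0.96, 0],
    [0, 0.96, 0],
    [0, 0.96, 0],
    [0, 0.96, 0],
  ],
  gripper=[-1, -1, -1, -1, -1, -1, -1, -1],
)

```text
time: 7.3
tool_pos: [0.3797, -0.0627, 0.2088]
ee_rot: [-3.141, -0.664, -0.467]
wrist_force: [-0.3, -0.6, -1.0]
width: 0.038
finger_force: 30.0
```

Emit:
play_rows(
  translation=[
    [-0.44, 0, 0.04],
    [-0.44, 0, 0.05],
    [-0.45, 0.01, 0.04],
    [-0.45, 0, 0.05],
    [0, 0, 0],
    [0, 0, 0],
  ],
  twist=[
    [0, 0.96, 0],
    [0, 0.96, 0],
    [0, 0.96, 0],
    [0, 0.96, 0],
    [0, 0, 0],
    [0, 0, 0],
  ],
  gripper=[-1, -1, -1, -1, -1, -1],
)

```text
time: 7.9
tool_pos: [0.3379, -0.0577, 0.1709]
ee_rot: [-3.133, -0.996, -0.473]
wrist_force: [0.7, -0.9, -1.7]
width: 0.0377
finger_force: 30.0
```

```bash
python3 - <<'E'
from h import *
st();p,r=pose(); g=p+D*r.as_matrix()[:,2];print(g)
i=robot.snapshot('side'); u=proj('side',[.48,-.11,.05])[0].astype(int)
save(cv2.resize(i[u[1]-75:u[1]+75,u[0]-100:u[0]+100],None,fx=3,fy=3),'s3.png')
s=plan([.487,-.117,.024],tool(-26.7,60),grip=-1)
E
```

```text
t 7.9 p [ 0.3379 -0.0577  0.1709] rpy [-179.5  -57.1  -27.1] q [-0.259 -0.44   2.455 -0.891  0.221  2.567] w 0.0377 F [ 0.7 -0.9 -1.7] ff 30.0
[ 0.47907971 -0.12822768  0.06869915]
T [[-0.59,-0.17,0.33],[-0.6,-0.17,0.31]]
W [[-0.01,0.25,-0.02],[-0.02,0.24,-0.02]] n=2 grip -1
```

View pics/s3.png

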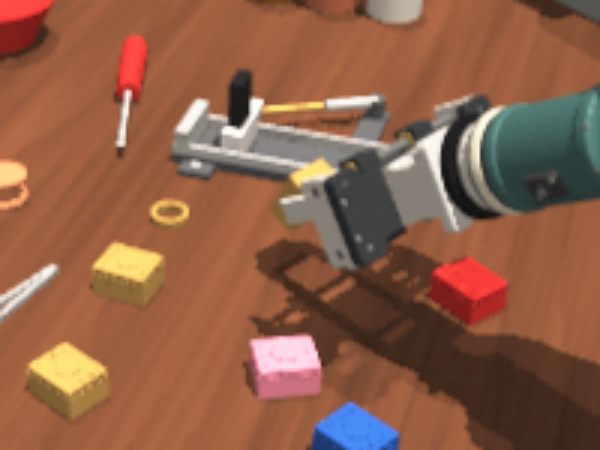

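The picture shows P4 held and rolled about 117° in the air. Joint 6 is at its limit (2.567) and j5 is low, so +60° low down is not usable. I'll do two exact 90° rolls (−60° to +30°) per casting instead.

```bash
python3 - <<'E'
from h import *
s=plan([.482,-.112,.045],tool(-26.5,30.5),grip=-1)
print('lower');s=plan([.482,-.112,.0265],tool(-26.5,30.5),start=s,grip=-1)
print('retreat after open');s=plan([.482-.065*.893*.5,-.112+.065*.449*.5,.0265+.085],tool(-26.5,30.5),start=s)
print('re-approach'); s=plan([.482,-.112,.12],tool(-26.5,-60),start=s)
s=plan([.482,-.112,.027],tool(-26.5,-60),start=s)
E
```

```text
T [[0.32,-0.08,0.06],[0.32,-0.08,0.08],[0.33,-0.07,0.09],[0.33,-0.08,0.09],[0.34,-0.08,0.11]]
W [[0,-0.93,-0.01],[-0.01,-0.93,-0.01],[0,-0.93,-0.01],[0,-0.94,-0.01],[0,-0.93,-0.01]] n=5 grip -1
lower
T [[-0.23,0,0.4]]
W [[0,0,0]] n=1 grip -1
retreat after open
T [[0.13,0,-0.75],[0.12,0,-0.75],[0.13,0,-0.75]]
W [[0,0,0],[0,0,0],[0,0,0]] n=3 grip 1
re-approach
T [[0.51,0,0.04],[0.52,0,0.03],[0.51,0,0.03],[0.52,0,0.02],[0.51,0,0.02],[0.52,0,0.01],[0.51,0,0],[0.51,0,0.01]]
W [[0,-0.99,0],[0,-0.98,0],[0,-0.99,0],[0,-0.99,0],[0,-0.98,0],[0,-0.99,0],[0,-0.99,0],[0,-0.99,0]] n=8 grip 1
T [[0.51,0,-0.01],[0.51,0,0],[0.5,0,-0.01],[0.5,0,-0.02],[0.49,0,-0.02],[0.5,0,-0.02],[0.48,0,-0.02],[0.48,0,-0.03]]
W [[0,-0.98,0],[0,-0.99,0],[0,-0.99,0],[0,-0.98,0],[0,-0.99,0],[0,-0.99,0],[0,-0.98,0],[0,-0.99,0]] n=8 grip 1
T [[0.67,0,0.39],[0.68,0,0.39],[0.67,0,0.38]]
W [[0,0,0],[0,0,0],[0,0,0]] n=3 grip 1
```

Emit:
play_rows(
  translation=[
    [0.32, -0.08, 0.06],
    [0.32, -0.08, 0.08],
    [0.33, -0.07, 0.09],
    [0.33, -0.08, 0.09],
    [0.34, -0.08, 0.11],
    [0, 0, 0],
    [0, 0, 0],
  ],
  twist=[
    [0, -0.93, -0.01],
    [-0.01, -0.93, -0.01],
    [0, -0.93, -0.01],
    [0, -0.94, -0.01],
    [0, -0.93, -0.01],
    [0, 0, 0],
    [0, 0, 0],
  ],
  gripper=[-1, -1, -1, -1, -1, -1, -1],
)

```text
time: 8.65
tool_pos: [0.3911, -0.0699, 0.2049]
ee_rot: [3.134, -0.581, -0.466]
wrist_force: [-0.0, 0.0, -1.5]
width: 0.0377
finger_force: 30.0
```

```bash
python3 - <<'E'
from h import *
st();s=plan([.482,-.112,.0275],tool(-26.5,30.5),grip=-1)
E
```

```text
t 8.65 p [ 0.3911 -0.0699  0.2049] rpy [179.6 -33.3 -26.7] q [-0.277 -0.294  2.18  -0.175  0.691  1.864] w 0.0377 F [-0.   0.  -1.5] ff 30.0
T [[-0.11,-0.08,0.39]]
W [[0.1,-0.49,-0.03]] n=1 grip -1
```

Emit:
play_rows(
  translation=[
    [-0.06, -0.04, 0.2],
    [-0.05, -0.04, 0.19],
    [0, 0, 0],
    [0, 0, 0],
  ],
  twist=[
    [0.05, -0.25, -0.01],
    [0.05, -0.24, -0.01],
    [0, 0, 0],
    [0, 0, 0],
  ],
  gripper=[-1, -1, -1, -1],
)

```text
time: 9.05
tool_pos: [0.3956, -0.0691, 0.188]
ee_rot: [3.141, -0.53, -0.463]
wrist_force: [0.4, 0.3, -1.2]
width: 0.0379
finger_force: 30.0
```

```bash
python3 - <<'E'
from h import *
st();p,r=pose(); g=p+D*r.as_matrix()[:,2];print(g)
i=robot.snapshot('side'); u=proj('side',[.48,-.11,.05])[0].astype(int)
save(cv2.resize(i[u[1]-50:u[1]+60,u[0]-60:u[0]+60],None,fx=4,fy=4,interpolation=2),'s4.png')
E
```

```text
t 9.05 p [ 0.3956 -0.0691  0.188 ] rpy [180.  -30.3 -26.5] q [-0.279 -0.245  2.174 -0.145  0.696  1.841] w 0.0379 F [ 0.4  0.3 -1.2] ff 30.0
[ 0.48053008 -0.11149166  0.02578191]
```

View pics/s4.png

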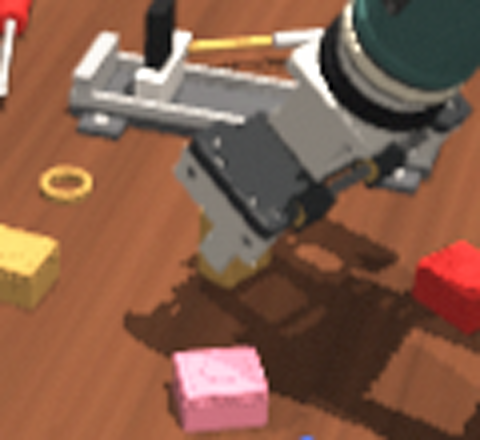

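Emit:
play_rows(
  translation=[
    [-0.03, 0, 0.06],
    [0, 0, 0],
    [0, 0, 0],
    [0, 0, 0],
    [0, 0, 0],
    [0, 0, 0],
    [0, 0, 0],
  ],
  twist=[
    [0, 0, 0],
    [0, 0, 0],
    [0, 0, 0],
    [0, 0, 0],
    [0, 0, 0],
    [0, 0, 0],
    [0, 0, 0],
  ],
  gripper=[-1, -1, 0.3, 0.3, 0.3, 0.3, 0.3],
)

```text
time: 9.8
tool_pos: [0.396, -0.0693, 0.1861]
ee_rot: [3.141, -0.531, -0.462]
wrist_force: [0.2, -0.7, 0.4]
width: 0.0608
finger_force: 0.0
```

Emit:
play_rows(
  translation=[
    [0.13, 0, -0.75],
    [0.12, 0, -0.75],
    [0.13, 0, -0.75],
  ],
  twist=[
    [0, 0, 0],
    [0, 0, 0],
    [0, 0, 0],
  ],
  gripper=[0.5, 0.5, 0.5],
)

```text
time: 10.1
tool_pos: [0.3665, -0.0546, 0.2721]
ee_rot: [3.141, -0.53, -0.462]
wrist_force: [1.3, -0.8, -0.6]
width: 0.0707
finger_force: 0.0
```

Emit:
play_rows(
  translation=[
    [0.51, 0, 0.04],
    [0.52, 0, 0.03],
    [0.51, 0, 0.03],
    [0.52, 0, 0.02],
    [0.51, 0, 0.02],
    [0.52, 0, 0.01],
    [0.51, 0, 0],
    [0.51, 0, 0.01],
  ],
  twist=[
    [0, -0.99, 0],
    [0, -0.98, 0],
    [0, -0.99, 0],
    [0, -0.99, 0],
    [0, -0.98, 0],
    [0, -0.99, 0],
    [0, -0.99, 0],
    [0, -0.99, 0],
  ],
  gripper=[0.5, 0.5, 0.5, 0.5, 0.5, 0.5, 0.5, 0.5],
)

```text
time: 10.9
tool_pos: [0.5108, -0.1265, 0.2955]
ee_rot: [3.141, 0.261, -0.463]
wrist_force: [0.4, -0.0, 1.0]
width: 0.0705
finger_force: 0.0
```

Emit:
play_rows(
  translation=[
    [0.51, 0, -0.01],
    [0.51, 0, 0],
    [0.5, 0, -0.01],
    [0.5, 0, -0.02],
    [0.49, 0, -0.02],
    [0.5, 0, -0.02],
    [0.48, 0, -0.02],
    [0.48, 0, -0.03],
  ],
  twist=[
    [0, -0.98, 0],
    [0, -0.99, 0],
    [0, -0.99, 0],
    [0, -0.98, 0],
    [0, -0.99, 0],
    [0, -0.99, 0],
    [0, -0.98, 0],
    [0, -0.99, 0],
  ],
  gripper=[0.5, 0.5, 0.5, 0.5, 0.5, 0.5, 0.5, 0.5],
)

```text
time: 11.7
tool_pos: [0.6278, -0.1849, 0.2108]
ee_rot: [3.141, 1.051, -0.463]
wrist_force: [-0.7, 1.1, -0.4]
width: 0.0708
finger_force: 0.0
```

```bash
python3 - <<'E'
from h import *
st();p,r=pose(); g=p+D*r.as_matrix()[:,2];print(g)
i=robot.snapshot('top'); print(top_rects(i,.046)[:6])
i=robot.snapshot('side');u=proj('side',[.48,-.11,.05])[0].astype(int)
save(cv2.resize(i[u[1]-50:u[1]+60,u[0]-60:u[0]+60],None,fx=4,fy=4,interpolation=2),'s5.png')
s=plan([.480,-.1115,.025],tool(-26.5,-60))
E
```

```text
t 11.7 p [ 0.6278 -0.1849  0.2108] rpy [180.   60.2 -26.6] q [-0.388  0.761  0.996  0.099  2.432  1.684] w 0.0708 F [-0.7  1.1 -0.4] ff 0.0
[ 0.48181735 -0.11215338  0.11741957]
[(468, 172, 47.0, 39.3, -31.7), (602, 83, 46.6, 38.7, -24.1), (609, -51, 46.3, 36.8, -7.5), (757, -136, 29.9, 26.8, -0.6), (897, 27, 189.8, 15.2, 89.9), (864, 594, 124.4, 68.7, -64.7)]
T [[0.93,0,0.55],[0.93,0,0.56]]
W [[0,0.04,-0.01],[0,0.05,0]] n=2 grip 1
```

View pics/s5.png

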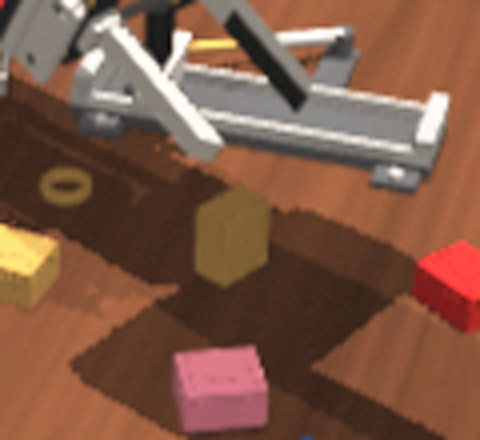

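P4 stands on its end at (232,237). Now the second roll.

```bash
cat >> h.py <<'E'
def roll_a(g,yaw,t0=-60,gr=.5):
    print('APPROACH'); plan(g,tool(yaw,t0),grip=gr)
def roll_b(yaw,g1,t1,zlift=.05):
    p,r=pose(); g=p+D*r.as_matrix()[:,2]; t0=90-np.degrees(np.arccos(r.as_matrix()[2,0]));t0=-t0 if 0 else t0
    print('LIFT'); s=plan(g+[0,0,zlift],r,grip=-1)
    print('ROLL'); s=plan([g1[0],g1[1],zlift+.005],tool(yaw,t1),start=s,grip=-1)
    return s
def roll_c(yaw,g1,t1,z1,s=None):
    print('LOWER'); s=plan([g1[0],g1[1],z1],tool(yaw,t1),start=s,grip=-1)
    z=s[1].as_matrix()[:,2]; print('RETREAT'); s=plan(s[0]+D*z-.1*z,s[1],start=s,grip=.5); return s
E
python3 - <<'E'
from h import *
p,r=pose()
s=plan([.490,-.116,.026],tool(-26.5,-60),grip=.5)
print('LIFT');s=plan([.490,-.116,.08],tool(-26.5,-50),start=s,grip=-1)
print('ROLL');s=plan([.484,-.113,.052],tool(-26.5,30),start=s,grip=-1)
E
```

```text
T [[0.99,-0.01,0.43],[0.98,0,0.43]]
W [[0,0.04,-0.01],[0,0.05,0]] n=2 grip 0.5
LIFT
T [[-0.99,0,-0.32],[-0.97,0,-0.37]]
W [[0,0.87,0],[0,0.87,0]] n=2 grip -1
ROLL
T [[-0.44,0,0.06],[-0.44,0,0.07],[-0.45,0,0.07],[-0.45,0,0.08],[-0.45,0,0.07],[-0.46,0,0.07],[-0.47,0,0.08],[-0.47,0,0.07]]
W [[0,1,0],[0,0.99,0],[0,1,0],[0,1,0],[0,1,0],[0,0.99,0],[0,1,0],[0,1,0]] n=8 grip -1
T [[-0.47,0,0.08],[-0.49,0,0.07],[-0.48,0,0.07],[-0.49,0,0.07],[-0.5,0,0.07],[-0.5,0,0.06]]
W [[0,1,0],[0,0.99,0],[0,1,0],[0,1,0],[0,1,0],[0,0.99,0]] n=6 grip -1
```

Emit:
play_rows(
  translation=[
    [0.99, -0.01, 0.43],
    [0.98, 0, 0.43],
    [0, 0, 0],
    [0, 0, 0],
    [0, 0, 0],
    [0, 0, 0],
    [0, 0, 0],
    [0, 0, 0],
  ],
  twist=[
    [0, 0.04, -0.01],
    [0, 0.05, 0],
    [0, 0, 0],
    [0, 0, 0],
    [0, 0, 0],
    [0, 0, 0],
    [0, 0, 0],
    [0, 0, 0],
  ],
  gripper=[0.5, 0.5, 0.5, -1, -1, -1, -1, -1],
)

```text
time: 12.6
tool_pos: [0.6363, -0.1886, 0.1285]
ee_rot: [-3.14, 1.036, -0.461]
wrist_force: [3.2, -1.3, 3.4]
width: 0.0381
finger_force: 30.0
```

Emit:
play_rows(
  translation=[
    [0, 0, 0],
    [0, 0, 0],
    [0, 0, 0],
    [-0.99, 0, -0.32],
    [-0.97, 0, -0.37],
    [0, 0, 0],
  ],
  twist=[
    [0, 0, 0],
    [0, 0, 0],
    [0, 0, 0],
    [0, 0.87, 0],
    [0, 0.87, 0],
    [0, 0, 0],
  ],
  gripper=[-1, -1, -1, -1, -1, -1],
)

```text
time: 13.2
tool_pos: [0.6192, -0.1797, 0.2147]
ee_rot: [-3.139, 0.852, -0.46]
wrist_force: [-0.4, 0.3, -1.0]
width: 0.038
finger_force: 30.0
```

Emit:
play_rows(
  translation=[
    [-0.44, 0, 0.06],
    [-0.44, 0, 0.07],
    [-0.45, 0, 0.07],
    [-0.45, 0, 0.08],
    [-0.45, 0, 0.07],
    [-0.46, 0, 0.07],
    [-0.47, 0, 0.08],
    [-0.47, 0, 0.07],
  ],
  twist=[
    [0, 1, 0],
    [0, 0.99, 0],
    [0, 1, 0],
    [0, 1, 0],
    [0, 1, 0],
    [0, 0.99, 0],
    [0, 1, 0],
    [0, 1, 0],
  ],
  gripper=[-1, -1, -1, -1, -1, -1, -1, -1],
)

```text
time: 14.0
tool_pos: [0.4974, -0.1196, 0.256]
ee_rot: [-3.141, 0.064, -0.462]
wrist_force: [-1.4, 0.8, -0.4]
width: 0.0376
finger_force: 30.0
```

Emit:
play_rows(
  translation=[
    [-0.47, 0, 0.08],
    [-0.49, 0, 0.07],
    [-0.48, 0, 0.07],
    [-0.49, 0, 0.07],
    [-0.5, 0, 0.07],
    [-0.5, 0, 0.06],
    [0, 0, 0],
    [0, 0, 0],
  ],
  twist=[
    [0, 1, 0],
    [0, 0.99, 0],
    [0, 1, 0],
    [0, 1, 0],
    [0, 1, 0],
    [0, 0.99, 0],
    [0, 0, 0],
    [0, 0, 0],
  ],
  gripper=[-1, -1, -1, -1, -1, -1, -1, -1],
)

```text
time: 14.8
tool_pos: [0.3989, -0.0705, 0.2186]
ee_rot: [-3.141, -0.528, -0.462]
wrist_force: [0.9, 1.2, -1.1]
width: 0.0383
finger_force: 30.0
```

```bash
python3 - <<'E'
from h import *
st();p,r=pose(); g=p+D*r.as_matrix()[:,2];print(g)
roll_c(-26.5,[.482,-.112],30,.023)
E
```

```text
t 14.8 p [ 0.3989 -0.0705  0.2186] rpy [-180.   -30.3  -26.5] q [-0.281 -0.282  2.132 -0.13   0.775  1.82 ] w 0.0383 F [ 0.9  1.2 -1.1] ff 30.0
[ 0.48371342 -0.11264962  0.05615191]
LOWER
T [[-0.44,0,0.69]]
W [[0,-0.04,0.01]] n=1 grip -1
RETREAT
T [[0,0,-0.83],[0,0,-0.84],[0,0,-0.83]]
W [[0,0,0],[0,0,0],[0,0,0]] n=3 grip 0.5
```

Emit:
play_rows(
  translation=[
    [-0.22, 0, 0.35],
    [-0.22, 0, 0.34],
    [0, 0, 0],
    [0, 0, 0],
  ],
  twist=[
    [0, -0.02, 0],
    [0, -0.02, 0],
    [0, 0, 0],
    [0, 0, 0],
  ],
  gripper=[-1, -1, -1, -1],
)

```text
time: 15.2
tool_pos: [0.3994, -0.0707, 0.1874]
ee_rot: [-3.141, -0.527, -0.463]
wrist_force: [-0.4, -0.0, -0.8]
width: 0.0379
finger_force: 30.0
```

Emit:
play_rows(
  translation=[
    [-0.03, 0, 0.05],
    [0, 0, 0],
  ],
  twist=[
    [0, 0, 0],
    [0, 0, 0],
  ],
  gripper=[-1, -1],
)

```text
time: 15.4
tool_pos: [0.3988, -0.0703, 0.185]
ee_rot: [-3.141, -0.528, -0.463]
wrist_force: [0.7, 0.6, -1.0]
width: 0.0379
finger_force: 30.0
```

Emit:
play_rows(
  translation=[
    [-0.03, 0, 0.05],
    [0, 0, 0],
  ],
  twist=[
    [0, 0, 0],
    [0, 0, 0],
  ],
  gripper=[-1, -1],
)

```text
time: 15.6
tool_pos: [0.3981, -0.07, 0.1818]
ee_rot: [-3.141, -0.527, -0.462]
wrist_force: [-0.7, -0.1, -1.0]
width: 0.038
finger_force: 30.0
```

Emit:
play_rows(
  translation=[
    [-0.02, 0, 0.04],
    [0, 0, 0],
  ],
  twist=[
    [0, 0, 0],
    [0, 0, 0],
  ],
  gripper=[-1, -1],
)

```text
time: 15.8
tool_pos: [0.3981, -0.07, 0.1798]
ee_rot: [-3.141, -0.527, -0.462]
wrist_force: [-0.1, -0.2, -2.2]
width: 0.0379
finger_force: 30.0
```

Emit:
play_rows(
  translation=[
    [-0.02, 0, 0.03],
    [0, 0, 0],
    [0, 0, 0],
    [0, 0, 0],
    [0, 0, 0],
    [0, 0, 0],
  ],
  twist=[
    [0, 0, 0],
    [0, 0, 0],
    [0, 0, 0],
    [0, 0, 0],
    [0, 0, 0],
    [0, 0, 0],
  ],
  gripper=[-1, -1, 0.3, 0.3, 0.3, 0.3],
)

```text
time: 16.4
tool_pos: [0.3981, -0.0701, 0.1785]
ee_rot: [-3.141, -0.527, -0.462]
wrist_force: [-0.3, -0.3, 0.7]
width: 0.0609
finger_force: 0.0
```

Emit:
play_rows(
  translation=[
    [0, 0, -0.83],
    [0, 0, -0.84],
    [0, 0, -0.83],
    [0, 0, 0],
  ],
  twist=[
    [0, 0, 0],
    [0, 0, 0],
    [0, 0, 0],
    [0, 0, 0],
  ],
  gripper=[1, 1, 1, 1],
)

```text
time: 16.8
tool_pos: [0.3535, -0.0475, 0.2697]
ee_rot: [-3.139, -0.537, -0.463]
wrist_force: [0.5, 0.2, -0.2]
width: 0.0895
finger_force: 0.0
```

```bash
python3 - <<'E'
from h import *
st(); i=robot.snapshot('top'); print(top_rects(i)[:6])
s=plan([.468,.173,.17],tool(58.3,0));print(s[0])
print('tilt');s=plan([.468,.173,.12],tool(58.3,-60),start=s)
E
```

```text
t 16.8 p [ 0.3535 -0.0475  0.2697] rpy [-179.8  -30.8  -26.5] q [-0.247 -0.483  2.155 -0.132  0.946  1.834] w 0.0895 F [ 0.5  0.2 -0.2] ff 0.0
[(468, 175, 47.3, 40.2, -30.8), (493, -114, 50.4, 40.2, -27.0), (612, -156, 29.7, 29.6, -0.1), (604, 84, 47.3, 39.1, -24.1), (611, -53, 46.4, 39.6, -6.4), (761, 89, 226.4, 17.1, 88.2)]
T [[0.06,-0.28,-0.16],[0.09,-0.29,-0.14],[0.13,-0.29,-0.13],[0.15,-0.3,-0.13],[0.19,-0.29,-0.11],[0.22,-0.29,-0.11],[0.26,-0.29,-0.1],[0.29,-0.27,-0.1]]
W [[0.25,-0.27,-0.9],[0.24,-0.27,-0.9],[0.25,-0.27,-0.9],[0.24,-0.27,-0.9],[0.25,-0.27,-0.9],[0.24,-0.27,-0.91],[0.25,-0.27,-0.9],[0.24,-0.28,-0.9]] n=8 grip 1
T [[0.32,-0.26,-0.09],[0.35,-0.25,-0.08],[0.38,-0.22,-0.09],[0.4,-0.21,-0.08],[0.43,-0.18,-0.09],[0.45,-0.15,-0.08],[0.48,-0.13,-0.09],[0.49,-0.1,-0.1]]
W [[0.25,-0.27,-0.9],[0.24,-0.27,-0.9],[0.25,-0.27,-0.9],[0.24,-0.27,-0.9],[0.25,-0.27,-0.9],[0.24,-0.27,-0.9],[0.25,-0.27,-0.9],[0.24,-0.27,-0.9]] n=8 grip 1
[0.46806445 0.17307048 0.35818095]
tilt
T [[0.45,0,0.14],[0.45,0,0.13],[0.47,0,0.13],[0.48,0,0.13],[0.49,0,0.13],[0.5,0,0.12],[0.51,0,0.12],[0.51,0,0.11]]
W [[0,-0.95,0],[0,-0.95,0],[0,-0.96,0],[0,-0.95,0],[0,-0.95,0],[0,-0.95,0],[0,-0.95,0],[0,-0.96,0]] n=8 grip 1
T [[0.53,0,0.11],[0.53,0,0.09],[0.54,0,0.09]]
W [[0,-0.95,0],[0,-0.95,0],[0,-0.95,0]] n=3 grip 1
```

Emit:
play_rows(
  translation=[
    [0.06, -0.28, -0.16],
    [0.09, -0.29, -0.14],
    [0.13, -0.29, -0.13],
    [0.15, -0.3, -0.13],
    [0.19, -0.29, -0.11],
    [0.22, -0.29, -0.11],
    [0.26, -0.29, -0.1],
    [0.29, -0.27, -0.1],
  ],
  twist=[
    [0.25, -0.27, -0.9],
    [0.24, -0.27, -0.9],
    [0.25, -0.27, -0.9],
    [0.24, -0.27, -0.9],
    [0.25, -0.27, -0.9],
    [0.24, -0.27, -0.91],
    [0.25, -0.27, -0.9],
    [0.24, -0.28, -0.9],
  ],
  gripper=[1, 1, 1, 1, 1, 1, 1, 1],
)

```text
time: 17.65
tool_pos: [0.4013, 0.046, 0.3136]
ee_rot: [3.039, -0.255, 0.308]
wrist_force: [-0.5, -0.0, 0.4]
width: 0.0942
finger_force: 0.0
```

Emit:
play_rows(
  translation=[
    [0.32, -0.26, -0.09],
    [0.35, -0.25, -0.08],
    [0.38, -0.22, -0.09],
    [0.4, -0.21, -0.08],
    [0.43, -0.18, -0.09],
    [0.45, -0.15, -0.08],
    [0.48, -0.13, -0.09],
    [0.49, -0.1, -0.1],
  ],
  twist=[
    [0.25, -0.27, -0.9],
    [0.24, -0.27, -0.9],
    [0.25, -0.27, -0.9],
    [0.24, -0.27, -0.9],
    [0.25, -0.27, -0.9],
    [0.24, -0.27, -0.9],
    [0.25, -0.27, -0.9],
    [0.24, -0.27, -0.9],
  ],
  gripper=[1, 1, 1, 1, 1, 1, 1, 1],
)

```text
time: 18.45
tool_pos: [0.4694, 0.1733, 0.3529]
ee_rot: [-3.132, 0.006, 1.02]
wrist_force: [0.4, 0.8, 0.2]
width: 0.0942
finger_force: 0.0
```

Emit:
play_rows(
  translation=[
    [0.45, 0, 0.14],
    [0.45, 0, 0.13],
    [0.47, 0, 0.13],
    [0.48, 0, 0.13],
    [0.49, 0, 0.13],
    [0.5, 0, 0.12],
    [0.51, 0, 0.12],
    [0.51, 0, 0.11],
  ],
  twist=[
    [0, -0.95, 0],
    [0, -0.95, 0],
    [0, -0.96, 0],
    [0, -0.95, 0],
    [0, -0.95, 0],
    [0, -0.95, 0],
    [0, -0.95, 0],
    [0, -0.96, 0],
  ],
  gripper=[1, 1, 1, 1, 1, 1, 1, 1],
)

```text
time: 19.25
tool_pos: [0.5368, 0.2836, 0.2634]
ee_rot: [-3.131, 0.77, 1.024]
wrist_force: [0.2, 0.1, 0.1]
width: 0.094
finger_force: 0.0
```

Emit:
play_rows(
  translation=[
    [0.53, 0, 0.11],
    [0.53, 0, 0.09],
    [0.54, 0, 0.09],
    [0, 0, 0],
    [0, 0, 0],
  ],
  twist=[
    [0, -0.95, 0],
    [0, -0.95, 0],
    [0, -0.95, 0],
    [0, 0, 0],
    [0, 0, 0],
  ],
  gripper=[1, 1, 1, 1, 1],
)

```text
time: 19.75
tool_pos: [0.5532, 0.311, 0.2082]
ee_rot: [-3.125, 1.052, 1.031]
wrist_force: [0.8, -0.5, 0.6]
width: 0.0936
finger_force: 0.0
```

```bash
python3 - <<'E'
from h import *
st();p,r=pose();print(p+D*r.as_matrix()[:,2])
i=robot.snapshot('top');print(top_rects(i)[:6])
s=plan([.467,.173,.017],tool(58.3,-60))
print('LIFT');s=plan([.467,.173,.067],tool(58.3,-50),start=s,grip=-1)
print('ROLL');s=plan([.469,.177,.045],tool(58.3,30),start=s,grip=-1)
E
```

```text
t 19.75 p [0.5532 0.311  0.2082] rpy [-179.1   60.3   59.1] q [ 0.521  0.696  1.109 -0.555  2.252  0.93 ] w 0.0936 F [ 0.8 -0.5  0.6] ff 0.0
[0.46664936 0.17260818 0.11497566]
[(477, 169, 40.5, 27.5, 58.1), (494, -114, 49.3, 40.2, -27.0), (612, -154, 32.0, 29.7, 89.9), (604, 85, 47.3, 39.9, -24.1), (611, -53, 47.0, 39.3, -0.4), (762, -141, 35.3, 32.3, -0.1)]
T [[0.72,0,0.41],[0.72,-0.01,0.42],[0.72,0,0.41]]
W [[-0.01,0.01,0.02],[-0.02,0,0.01],[-0.01,0.01,0.02]] n=3 grip 1
LIFT
T [[-0.95,0,-0.3],[-0.93,0,-0.34]]
W [[0,0.87,0],[0,0.87,0]] n=2 grip -1
ROLL
T [[-0.43,0,0.04],[-0.44,0,0.05],[-0.43,0,0.05],[-0.44,0,0.05],[-0.45,0,0.05],[-0.44,-0.01,0.06],[-0.45,0,0.06],[-0.46,0,0.06]]
W [[0,1,0],[0,0.99,0],[0,1,0],[0,1,0],[0,1,0],[0,0.99,0],[0,1,0],[0,1,0]] n=8 grip -1
T [[-0.45,0,0.06],[-0.47,0,0.07],[-0.46,0,0.06],[-0.47,0,0.07],[-0.47,0,0.06],[-0.48,0,0.06]]
W [[0,1,0],[0,0.99,0],[0,1,0],[0,1,0],[0,1,0],[0,0.99,0]] n=6 grip -1
```

Emit:
play_rows(
  translation=[
    [0.72, 0, 0.41],
    [0.72, -0.01, 0.42],
    [0.72, 0, 0.38],
    [0, 0, 0],
    [0, 0, 0],
  ],
  twist=[
    [-0.01, 0.01, 0.02],
    [-0.02, 0, 0.01],
    [-0.01, 0.01, 0.02],
    [0, 0, 0],
    [0, 0, 0],
  ],
  gripper=[1, 1, 1, 1, -1],
)

```text
time: 20.3
tool_pos: [0.5536, 0.3124, 0.1142]
ee_rot: [3.137, 1.045, 1.013]
wrist_force: [0.1, -0.4, -0.1]
width: 0.089
finger_force: 0.0
```

Emit:
play_rows(
  translation=[
    [0, 0, 0],
    [0, 0, 0],
    [0, 0, 0],
    [0, 0, 0],
    [0, 0, 0],
    [0, 0, 0],
    [0, 0, 0],
    [0, 0, 0],
  ],
  twist=[
    [0, 0, 0],
    [0, 0, 0],
    [0, 0, 0],
    [0, 0, 0],
    [0, 0, 0],
    [0, 0, 0],
    [0, 0, 0],
    [0, 0, 0],
  ],
  gripper=[-1, -1, -1, -1, -1, -1, -1, -1],
)

```text
time: 21.1
tool_pos: [0.5531, 0.3127, 0.1122]
ee_rot: [3.141, 1.047, 1.016]
wrist_force: [-0.4, 1.1, 1.3]
width: 0.0455
finger_force: 30.0
```

Emit:
play_rows(
  translation=[
    [-0.95, 0, -0.3],
    [-0.93, 0, -0.34],
    [-0.43, 0, 0.04],
    [-0.44, 0, 0.05],
    [-0.43, 0, 0.05],
    [-0.44, 0, 0.05],
    [-0.45, 0, 0.05],
    [-0.44, -0.01, 0.06],
  ],
  twist=[
    [0, 0.87, 0],
    [0, 0.87, 0],
    [0, 1, 0],
    [0, 0.99, 0],
    [0, 1, 0],
    [0, 1, 0],
    [0, 1, 0],
    [0, 0.99, 0],
  ],
  gripper=[-1, -1, -1, -1, -1, -1, -1, -1],
)

```text
time: 21.9
tool_pos: [0.4947, 0.219, 0.2403]
ee_rot: [3.14, 0.27, 1.017]
wrist_force: [-0.7, -0.1, -1.3]
width: 0.0458
finger_force: 30.0
```

Emit:
play_rows(
  translation=[
    [-0.45, 0, 0.06],
    [-0.46, 0, 0.06],
    [-0.45, 0, 0.06],
    [-0.47, 0, 0.07],
    [-0.46, 0, 0.06],
    [-0.47, 0, 0.07],
    [-0.47, 0, 0.06],
    [-0.48, 0, 0.06],
  ],
  twist=[
    [0, 1, 0],
    [0, 1, 0],
    [0, 1, 0],
    [0, 0.99, 0],
    [0, 1, 0],
    [0, 1, 0],
    [0, 1, 0],
    [0, 0.99, 0],
  ],
  gripper=[-1, -1, -1, -1, -1, -1, -1, -1],
)

```text
time: 22.7
tool_pos: [0.4193, 0.0975, 0.2089]
ee_rot: [3.139, -0.526, 1.019]
wrist_force: [-0.8, 0.4, -1.9]
width: 0.0459
finger_force: 30.0
```

Emit:
play_rows(
  translation=[
    [0, 0, 0],
    [0, 0, 0],
  ],
  twist=[
    [0, 0, 0],
    [0, 0, 0],
  ],
  gripper=[-1, -1],
)

```text
time: 22.9
tool_pos: [0.42, 0.0978, 0.209]
ee_rot: [-3.141, -0.521, 1.016]
wrist_force: [0.2, -0.3, -1.6]
width: 0.0458
finger_force: 30.0
```

```bash
python3 - <<'E'
from h import *
st();p,r=pose();print(p+D*r.as_matrix()[:,2])
s=roll_c(58.3,[.469,.177],30,.020)
print('TO2');s=plan([.472,.182,.105],tool(58.3,-60),start=s)
print('APP');s=plan([.472,.182,.023],tool(58.3,-60),start=s)
E
```

```text
t 22.9 p [0.42   0.0978 0.209 ] rpy [-180.   -29.8   58.2] q [-0.06  -0.14   2.04   0.532  1.043  0.268] w 0.0458 F [ 0.2 -0.3 -1.6] ff 30.0
[0.46920576 0.17736337 0.04589142]
LOWER
T [[-0.34,0,0.56]]
W [[0.01,0.03,-0.01]] n=1 grip -1
RETREAT
T [[0,0,-0.83],[0,0,-0.84],[0,0,-0.83]]
W [[0,0,0],[0,0,0],[0,0,0]] n=3 grip 0.5
TO2
T [[0.53,0,0.07],[0.54,0,0.06],[0.55,0,0.05],[0.54,0,0.05],[0.55,0,0.03],[0.54,0,0.03],[0.55,0,0.02],[0.55,0,0.01]]
W [[0,-0.98,0],[0,-0.98,0],[0,-0.99,0],[0,-0.98,0],[0,-0.98,0],[0,-0.98,0],[0,-0.98,0],[0,-0.98,0]] n=8 grip 1
T [[0.54,0,0],[0.55,0,0],[0.54,0,-0.02],[0.53,0,-0.02],[0.53,0,-0.03],[0.53,0,-0.03],[0.52,0,-0.04],[0.51,0,-0.05]]
W [[0,-0.99,0],[0,-0.98,0],[0,-0.98,0],[0,-0.98,0],[0,-0.98,0],[0,-0.99,0],[0,-0.98,0],[0,-0.98,0]] n=8 grip 1
APP
T [[0.89,0,0.51],[0.89,0,0.52]]
W [[0,0,0],[0,0,0]] n=2 grip 1
```

Emit:
play_rows(
  translation=[
    [-0.17, 0, 0.28],
    [-0.17, 0, 0.28],
    [-0.02, 0, 0.02],
    [0, 0, 0],
  ],
  twist=[
    [0, 0.01, 0],
    [0, 0.01, 0],
    [0, 0, 0],
    [0, 0, 0],
  ],
  gripper=[-1, -1, -1, -1],
)

```text
time: 23.3
tool_pos: [0.4204, 0.0979, 0.1818]
ee_rot: [3.14, -0.525, 1.019]
wrist_force: [1.7, -0.7, 1.3]
width: 0.046
finger_force: 30.0
```

Emit:
play_rows(
  translation=[
    [-0.03, 0, 0.04],
    [0, 0, 0],
  ],
  twist=[
    [0, 0, 0],
    [0, 0, 0],
  ],
  gripper=[-1, -1],
)

```text
time: 23.5
tool_pos: [0.4203, 0.0977, 0.1816]
ee_rot: [3.14, -0.527, 1.02]
wrist_force: [-4.9, -2.7, 10.8]
width: 0.0459
finger_force: 30.0
```

Contact. Release, retreat, re-approach for the second roll.

Emit:
play_rows(
  translation=[
    [0, 0, 0],
    [0, 0, 0],
    [0, 0, 0],
    [0, 0, 0],
    [0, 0, -0.83],
    [0, 0, -0.84],
    [0, 0, -0.83],
  ],
  twist=[
    [0, 0, 0],
    [0, 0, 0],
    [0, 0, 0],
    [0, 0, 0],
    [0, 0, 0],
    [0, 0, 0],
    [0, 0, 0],
  ],
  gripper=[0.7, 0.7, 0.7, 0.7, 0.7, 0.7, 0.7],
)

```text
time: 24.2
tool_pos: [0.3925, 0.0543, 0.2668]
ee_rot: [-3.141, -0.524, 1.017]
wrist_force: [0.5, 0.1, 0.6]
width: 0.0798
finger_force: 0.0
```

Emit:
play_rows(
  translation=[
    [0.53, 0, 0.07],
    [0.54, 0, 0.06],
    [0.55, 0, 0.05],
    [0.54, 0, 0.05],
    [0.55, 0, 0.03],
    [0.54, 0, 0.03],
    [0.55, 0, 0.02],
    [0.55, 0, 0.01],
  ],
  twist=[
    [0, -0.98, 0],
    [0, -0.98, 0],
    [0, -0.99, 0],
    [0, -0.98, 0],
    [0, -0.98, 0],
    [0, -0.98, 0],
    [0, -0.98, 0],
    [0, -0.98, 0],
  ],
  gripper=[0.7, 0.7, 0.7, 0.7, 0.7, 0.7, 0.7, 0.7],
)

```text
time: 25.0
tool_pos: [0.4833, 0.2007, 0.2847]
ee_rot: [3.14, 0.263, 1.017]
wrist_force: [-0.1, 0.1, -0.7]
width: 0.0798
finger_force: 0.0
```

Emit:
play_rows(
  translation=[
    [0.54, 0, 0],
    [0.55, 0, 0],
    [0.54, 0, -0.02],
    [0.53, 0, -0.02],
    [0.53, 0, -0.03],
    [0.53, 0, -0.03],
    [0.52, 0, -0.04],
    [0.51, 0, -0.05],
  ],
  twist=[
    [0, -0.99, 0],
    [0, -0.98, 0],
    [0, -0.98, 0],
    [0, -0.98, 0],
    [0, -0.98, 0],
    [0, -0.99, 0],
    [0, -0.98, 0],
    [0, -0.98, 0],
  ],
  gripper=[0.7, 0.7, 0.7, 0.7, 0.7, 0.7, 0.7, 0.7],
)

```text
time: 25.8
tool_pos: [0.5578, 0.3213, 0.1954]
ee_rot: [3.141, 1.05, 1.017]
wrist_force: [-0.1, -0.4, -0.8]
width: 0.0798
finger_force: 0.0
```

```bash
python3 - <<'E'
from h import *
st();p,r=pose();print(p+D*r.as_matrix()[:,2])
i=robot.snapshot('top');print(top_rects(i,.038)[:6])
s=plan([.475,.187,.022],tool(58.3,-60))
print('LIFT');s=plan([.475,.187,.07],tool(58.3,-50),start=s,grip=-1)
print('ROLL');s=plan([.470,.179,.045],tool(58.3,30),start=s,grip=-1)
E
```

```text
t 25.8 p [0.5578 0.3213 0.1954] rpy [180.   60.1  58.3] q [ 0.53   0.727  1.085 -0.548  2.246  0.949] w 0.0798 F [-0.1 -0.4 -0.8] ff 0.0
[0.47218801 0.18248958 0.10181602]
[(478, 181, 40.8, 29.3, -26.2), (494, -113, 48.8, 39.8, -27.0), (610, -153, 31.7, 29.4, 89.9), (603, 84, 46.9, 39.6, -24.1), (609, -52, 46.6, 38.9, -0.4), (759, -140, 35.0, 32.0, -0.1)]
T [[0.83,0.02,0.4],[0.82,0.01,0.4]]
W [[0,0.05,0.02],[0,0.06,0.03]] n=2 grip 1
LIFT
T [[-0.93,0,-0.28],[-0.9,0,-0.32]]
W [[0,0.87,0],[0,0.87,0]] n=2 grip -1
ROLL
T [[-0.44,0,0.06],[-0.45,0,0.07],[-0.46,0,0.07],[-0.45,0,0.07],[-0.47,0,0.07],[-0.46,0,0.07],[-0.48,0,0.07],[-0.47,0,0.07]]
W [[0,1,0],[0,1,0],[0,0.99,0],[0,1,0],[0,1,0],[0,1,0],[0,0.99,0],[0,1,0]] n=8 grip -1
T [[-0.48,0,0.07],[-0.49,0,0.07],[-0.49,0,0.06],[-0.49,0,0.07],[-0.5,0,0.06],[-0.5,0,0.05]]
W [[0,1,0],[0,1,0],[0,0.99,0],[0,1,0],[0,1,0],[0,1,0]] n=6 grip -1
```

Emit:
play_rows(
  translation=[
    [0.83, 0.02, 0.4],
    [0.82, 0.01, 0.4],
    [0, 0, 0],
    [0, 0, 0],
    [0, 0, 0],
    [0, 0, 0],
    [0, 0, 0],
    [0, 0, 0],
  ],
  twist=[
    [0, 0.05, 0.02],
    [0, 0.06, 0.03],
    [0, 0, 0],
    [0, 0, 0],
    [0, 0, 0],
    [0, 0, 0],
    [0, 0, 0],
    [0, 0, 0],
  ],
  gripper=[0.7, 0.7, 0.7, -1, -1, -1, -1, -1],
)

```text
time: 26.65
tool_pos: [0.5617, 0.3246, 0.1252]
ee_rot: [3.13, 1.033, 1.005]
wrist_force: [0.2, 1.5, 3.2]
width: 0.0457
finger_force: 30.0
```

Emit:
play_rows(
  translation=[
    [0, 0, 0],
    [0, 0, 0],
    [-0.93, 0, -0.28],
    [-0.9, 0, -0.32],
    [-0.44, 0, 0.06],
    [-0.45, 0, 0.07],
    [-0.46, 0, 0.07],
    [-0.45, 0, 0.07],
  ],
  twist=[
    [0, 0, 0],
    [0, 0, 0],
    [0, 0.87, 0],
    [0, 0.87, 0],
    [0, 1, 0],
    [0, 1, 0],
    [0, 0.99, 0],
    [0, 1, 0],
  ],
  gripper=[-1, -1, -1, -1, -1, -1, -1, -1],
)

```text
time: 27.45
tool_pos: [0.5178, 0.2553, 0.2364]
ee_rot: [3.136, 0.457, 1.012]
wrist_force: [-0.3, 0.3, -0.7]
width: 0.0457
finger_force: 30.0
```

Emit:
play_rows(
  translation=[
    [-0.47, 0, 0.07],
    [-0.46, 0, 0.07],
    [-0.48, 0, 0.07],
    [-0.47, 0, 0.07],
    [-0.48, 0, 0.07],
    [-0.49, 0, 0.07],
    [-0.49, 0, 0.06],
    [-0.49, 0, 0.07],
  ],
  twist=[
    [0, 1, 0],
    [0, 1, 0],
    [0, 0.99, 0],
    [0, 1, 0],
    [0, 1, 0],
    [0, 1, 0],
    [0, 0.99, 0],
    [0, 1, 0],
  ],
  gripper=[-1, -1, -1, -1, -1, -1, -1, -1],
)

```text
time: 28.25
tool_pos: [0.4377, 0.1269, 0.2308]
ee_rot: [3.135, -0.34, 1.017]
wrist_force: [0.3, -0.2, -1.6]
width: 0.0455
finger_force: 30.0
```

Emit:
play_rows(
  translation=[
    [-0.5, 0, 0.06],
    [-0.5, 0, 0.05],
    [0, 0, 0],
    [-0.15, 0, 0.26],
    [-0.15, 0, 0.26],
    [0, 0, 0],
    [0, 0, 0],
  ],
  twist=[
    [0, 1, 0],
    [0, 1, 0],
    [0, 0, 0],
    [0, 0, 0],
    [0, 0, 0],
    [0, 0, 0],
    [0, 0, 0],
  ],
  gripper=[-1, -1, -1, -1, -1, -1, -1],
)

```text
time: 28.95
tool_pos: [0.4204, 0.0984, 0.1876]
ee_rot: [3.137, -0.535, 1.019]
wrist_force: [0.1, 0.4, -0.1]
width: 0.0461
finger_force: 30.0
```

```bash
python3 - <<'E'
from h import *
st();p,r=pose();print(p+D*r.as_matrix()[:,2])
E
```

```text
t 28.95 p [0.4204 0.0984 0.1876] rpy [179.8 -30.7  58.4] q [-0.062 -0.109  2.065  0.566  0.99   0.221] w 0.0461 F [ 0.1  0.4 -0.1] ff 30.0
[0.47142035 0.17959824 0.02588784]
```

Emit:
play_rows(
  translation=[
    [-0.05, 0, 0.09],
    [0, 0, 0],
  ],
  twist=[
    [0, 0, 0],
    [0, 0, 0],
  ],
  gripper=[-1, -1],
)

```text
time: 29.15
tool_pos: [0.4204, 0.0981, 0.1838]
ee_rot: [3.136, -0.536, 1.019]
wrist_force: [0.5, 0.8, -0.3]
width: 0.0457
finger_force: 30.0
```

Emit:
play_rows(
  translation=[
    [-0.03, 0, 0.05],
    [0, 0, 0],
  ],
  twist=[
    [0, 0, 0],
    [0, 0, 0],
  ],
  gripper=[-1, -1],
)

```text
time: 29.35
tool_pos: [0.4203, 0.0978, 0.1815]
ee_rot: [3.136, -0.536, 1.018]
wrist_force: [-1.1, 0.2, -0.2]
width: 0.0454
finger_force: 30.0
```

Emit:
play_rows(
  translation=[
    [-0.02, 0, 0.04],
    [0, 0, 0],
  ],
  twist=[
    [0, 0, 0],
    [0, 0, 0],
  ],
  gripper=[-1, -1],
)

```text
time: 29.55
tool_pos: [0.4207, 0.0979, 0.1809]
ee_rot: [3.135, -0.538, 1.018]
wrist_force: [-3.3, -1.2, 4.4]
width: 0.0456
finger_force: 30.0
```

```bash
python3 - <<'E'
from h import *
st();p,r=pose();print(p+D*r.as_matrix()[:,2])
z=r.as_matrix()[:,2]
s=plan(p+D*z-.1*z,r,grip=.8)
print('TO P1');s=plan([.604,.084,.17],tool(66,0),start=s)
s=plan([.604,.084,.12],tool(66,-55),start=s)
E
```

```text
t 29.55 p [0.4207 0.0979 0.1809] rpy [179.6 -30.8  58.3] q [-0.064 -0.098  2.072  0.575  0.973  0.208] w 0.0456 F [-3.3 -1.2  4.4] ff 30.0
[0.47223604 0.17927247 0.01946086]
T [[0,0,-0.83],[0,0,-0.84],[0,0,-0.83]]
W [[0,0,0],[0,0,0],[0,0,0]] n=3 grip 0.8
TO P1
T [[0.7,0.71,-0.12],[0.67,0.71,-0.16],[0.64,0.72,-0.18],[0.6,0.71,-0.2],[0.57,0.72,-0.22],[0.53,0.73,-0.24]]
W [[0.07,-0.89,-0.22],[0.07,-0.9,-0.22],[0.07,-0.89,-0.22],[0.07,-0.9,-0.22],[0.07,-0.89,-0.22],[0.07,-0.89,-0.22]] n=6 grip 1
T [[0.45,0,0.15],[0.46,0,0.14],[0.48,0,0.15],[0.48,0,0.14],[0.5,0,0.14],[0.51,0,0.13],[0.52,0,0.13],[0.53,0,0.12]]
W [[0,-0.96,0],[0,-0.96,0],[0,-0.96,0],[0,-0.96,0],[0,-0.96,0],[0,-0.96,0],[0,-0.96,0],[0,-0.96,0]] n=8 grip 1
T [[0.53,0,0.11],[0.55,0,0.11]]
W [[0,-0.96,0],[0,-0.96,0]] n=2 grip 1
```

Emit:
play_rows(
  translation=[
    [0, 0, 0],
    [0, 0, 0],
    [0, 0, 0],
    [0, 0, 0],
    [0, 0, -0.83],
    [0, 0, -0.84],
    [0, 0, -0.83],
  ],
  twist=[
    [0, 0, 0],
    [0, 0, 0],
    [0, 0, 0],
    [0, 0, 0],
    [0, 0, 0],
    [0, 0, 0],
    [0, 0, 0],
  ],
  gripper=[0.8, 0.8, 0.8, 0.8, 0.8, 0.8, 0.8],
)

```text
time: 30.25
tool_pos: [0.3925, 0.0544, 0.2665]
ee_rot: [3.137, -0.536, 1.018]
wrist_force: [0.6, -0.1, 0.5]
width: 0.0846
finger_force: 0.0
```

Emit:
play_rows(
  translation=[
    [0.7, 0.71, -0.12],
    [0.67, 0.71, -0.16],
    [0.64, 0.72, -0.18],
    [0.6, 0.71, -0.2],
    [0.57, 0.72, -0.22],
    [0.53, 0.73, -0.24],
    [0, 0, 0],
  ],
  twist=[
    [0.07, -0.89, -0.22],
    [0.07, -0.9, -0.22],
    [0.07, -0.89, -0.22],
    [0.07, -0.9, -0.22],
    [0.07, -0.89, -0.22],
    [0.07, -0.89, -0.22],
    [0, 0, 0],
  ],
  gripper=[1, 1, 1, 1, 1, 1, 1],
)

```text
time: 30.95
tool_pos: [0.6079, 0.0853, 0.3559]
ee_rot: [3.141, 0.001, 1.153]
wrist_force: [-0.2, 0.3, 0.3]
width: 0.0938
finger_force: 0.0
```

Emit:
play_rows(
  translation=[
    [0.45, 0, 0.15],
    [0.46, 0, 0.14],
    [0.48, 0, 0.15],
    [0.48, 0, 0.14],
    [0.5, 0, 0.14],
    [0.51, 0, 0.13],
    [0.52, 0, 0.13],
    [0.53, 0, 0.12],
  ],
  twist=[
    [0, -0.96, 0],
    [0, -0.96, 0],
    [0, -0.96, 0],
    [0, -0.96, 0],
    [0, -0.96, 0],
    [0, -0.96, 0],
    [0, -0.96, 0],
    [0, -0.96, 0],
  ],
  gripper=[1, 1, 1, 1, 1, 1, 1, 1],
)

```text
time: 31.75
tool_pos: [0.6566, 0.2037, 0.2633]
ee_rot: [-3.14, 0.772, 1.153]
wrist_force: [0.9, 0.3, 0.1]
width: 0.0939
finger_force: 0.0
```

Emit:
play_rows(
  translation=[
    [0.53, 0, 0.11],
    [0.55, 0, 0.11],
    [0, 0, 0],
    [0, 0, 0],
  ],
  twist=[
    [0, -0.96, 0],
    [0, -0.96, 0],
    [0, 0, 0],
    [0, 0, 0],
  ],
  gripper=[1, 1, 1, 1],
)

```text
time: 32.15
tool_pos: [0.666, 0.2242, 0.2252]
ee_rot: [-3.137, 0.961, 1.156]
wrist_force: [0.5, 0.6, 0.2]
width: 0.0937
finger_force: 0.0
```

```bash
python3 - <<'E'
from h import *
st();p,r=pose();print(p+D*r.as_matrix()[:,2])
i=robot.snapshot('top');print(top_rects(i)[:6])
s=plan([.605,.086,.017],tool(66,-60))
print('LIFT');s=plan([.605,.086,.067],tool(66,-50),start=s,grip=-1)
print('ROLL');s=plan([.604,.088,.045],tool(66,30),start=s,grip=-1)
E
```

```text
t 32.15 p [0.666  0.2242 0.2252] rpy [-179.7   55.1   66.2] q [ 0.369  0.757  0.948 -0.729  2.094  0.631] w 0.0937 F [0.5 0.6 0.2] ff 0.0
[0.60304352 0.08355683 0.11755308]
[(494, -114, 49.3, 40.2, -27.0), (612, -154, 31.9, 29.7, 89.9), (605, 84, 47.7, 39.8, -23.8), (611, -53, 47.0, 39.3, -0.4), (762, -140, 33.7, 33.5, 25.7), (869, 141, 115.0, 20.5, 89.9)]
T [[0.85,0,0.47],[0.86,0,0.45],[0.88,0,0.43]]
W [[0,-0.29,0],[-0.01,-0.3,0],[0,-0.29,0]] n=3 grip 1
LIFT
T [[-0.95,0,-0.29],[-0.92,0,-0.35]]
W [[0,0.87,0],[0,0.87,0]] n=2 grip -1
ROLL
T [[-0.44,0,0.05],[-0.43,-0.01,0.05],[-0.45,0,0.05],[-0.44,0,0.06],[-0.45,0,0.05],[-0.45,-0.01,0.06],[-0.46,0,0.06],[-0.45,0,0.07]]
W [[0,1,0],[0,0.99,0],[0,1,0],[0,1,0],[0,1,0],[0,0.99,0],[0,1,0],[0,1,0]] n=8 grip -1
T [[-0.47,-0.01,0.06],[-0.46,0,0.06],[-0.47,0,0.06],[-0.48,0,0.07],[-0.48,-0.01,0.06],[-0.48,0,0.06]]
W [[0,1,0],[0,0.99,0],[0,1,0],[0,1,0],[0,1,0],[0,0.99,0]] n=6 grip -1
```

Emit:
play_rows(
  translation=[
    [0.85, 0, 0.47],
    [0.86, 0, 0.45],
    [0.88, 0, 0.43],
    [0, 0, 0],
    [0, 0, 0],
  ],
  twist=[
    [0, -0.29, 0],
    [-0.01, -0.3, 0],
    [0, -0.29, 0],
    [0, 0, 0],
    [0, 0, 0],
  ],
  gripper=[1, 1, 1, 1, -1],
)

```text
time: 32.7
tool_pos: [0.6715, 0.2346, 0.1116]
ee_rot: [3.14, 1.047, 1.15]
wrist_force: [-0.3, 0.4, 0.3]
width: 0.0894
finger_force: 0.0
```

Emit:
play_rows(
  translation=[
    [0, 0, 0],
    [0, 0, 0],
    [0, 0, 0],
    [0, 0, 0],
    [0, 0, 0],
    [0, 0, 0],
    [0, 0, 0],
  ],
  twist=[
    [0, 0, 0],
    [0, 0, 0],
    [0, 0, 0],
    [0, 0, 0],
    [0, 0, 0],
    [0, 0, 0],
    [0, 0, 0],
  ],
  gripper=[-1, -1, -1, -1, -1, -1, -1],
)

```text
time: 33.4
tool_pos: [0.6711, 0.2352, 0.1101]
ee_rot: [-3.141, 1.049, 1.153]
wrist_force: [-0.4, 0.7, 1.2]
width: 0.0457
finger_force: 30.0
```

Emit:
play_rows(
  translation=[
    [-0.95, 0, -0.29],
    [-0.92, 0, -0.35],
    [-0.44, 0, 0.05],
    [-0.43, -0.01, 0.05],
    [-0.45, 0, 0.05],
    [-0.44, 0, 0.06],
    [-0.45, 0, 0.05],
    [-0.45, -0.01, 0.06],
  ],
  twist=[
    [0, 0.87, 0],
    [0, 0.87, 0],
    [0, 1, 0],
    [0, 0.99, 0],
    [0, 1, 0],
    [0, 1, 0],
    [0, 1, 0],
    [0, 0.99, 0],
  ],
  gripper=[-1, -1, -1, -1, -1, -1, -1, -1],
)

```text
time: 34.2
tool_pos: [0.6251, 0.1338, 0.2382]
ee_rot: [3.141, 0.273, 1.153]
wrist_force: [-0.2, 0.1, -1.6]
width: 0.0459
finger_force: 30.0
```

Emit:
play_rows(
  translation=[
    [-0.46, 0, 0.06],
    [-0.45, 0, 0.07],
    [-0.47, -0.01, 0.06],
    [-0.46, 0, 0.06],
    [-0.47, 0, 0.06],
    [-0.48, 0, 0.07],
    [-0.48, -0.01, 0.06],
    [-0.48, 0, 0.06],
  ],
  twist=[
    [0, 1, 0],
    [0, 1, 0],
    [0, 1, 0],
    [0, 0.99, 0],
    [0, 1, 0],
    [0, 1, 0],
    [0, 1, 0],
    [0, 0.99, 0],
  ],
  gripper=[-1, -1, -1, -1, -1, -1, -1, -1],
)

```text
time: 35.0
tool_pos: [0.5654, 0.0019, 0.207]
ee_rot: [3.141, -0.524, 1.153]
wrist_force: [-1.0, -0.7, -1.6]
width: 0.0456
finger_force: 30.0
```

Emit:
play_rows(
  translation=[
    [0, 0, 0],
    [0, 0, 0],
  ],
  twist=[
    [0, 0, 0],
    [0, 0, 0],
  ],
  gripper=[-1, -1],
)

```text
time: 35.2
tool_pos: [0.5658, 0.0024, 0.2067]
ee_rot: [-3.14, -0.519, 1.151]
wrist_force: [0.1, 0.9, -1.0]
width: 0.0456
finger_force: 30.0
```

```bash
python3 - <<'E'
from h import *
st();p,r=pose();g=p+D*r.as_matrix()[:,2];print(g)
s=roll_c(66,[.604,.088],30,.020)
o=np.array([.407,.914])*.011+[.604,.088]
print('TO2');s=plan([*o,.105],tool(66,-60),start=s,grip=.8)
E
```

```text
t 35.2 p [0.5658 0.0024 0.2067] rpy [-179.9  -29.7   65.9] q [-2.280e-01  2.110e-01  1.681e+00  5.500e-01  1.200e+00  1.000e-03] w 0.0456 F [ 0.1  0.9 -1. ] ff 30.0
[0.60355046 0.08762463 0.04346532]
LOWER
T [[-0.3,0,0.52]]
W [[-0.01,0.05,-0.01]] n=1 grip -1
RETREAT
T [[0,0,-0.83],[0,0,-0.84],[0,0,-0.83]]
W [[0,0,0],[0,0,0],[0,0,0]] n=3 grip 0.5
TO2
T [[0.54,0,0.07],[0.55,0,0.07],[0.55,0,0.05],[0.55,0,0.05],[0.56,0,0.04],[0.55,0,0.02],[0.56,0,0.02],[0.55,0,0.01]]
W [[0,-0.98,0],[0,-0.98,0],[0,-0.99,0],[0,-0.98,0],[0,-0.98,0],[0,-0.98,0],[0,-0.98,0],[0,-0.98,0]] n=8 grip 0.8
T [[0.56,0,0],[0.55,0,-0.01],[0.54,0,-0.01],[0.55,0,-0.03],[0.53,0,-0.03],[0.54,0,-0.04],[0.52,0,-0.05],[0.52,0,-0.05]]
W [[0,-0.99,0],[0,-0.98,0],[0,-0.98,0],[0,-0.98,0],[0,-0.98,0],[0,-0.99,0],[0,-0.98,0],[0,-0.98,0]] n=8 grip 0.8
```

Emit:
play_rows(
  translation=[
    [-0.16, 0, 0.27],
    [-0.15, 0, 0.27],
    [0, 0, 0],
    [0, 0, 0],
  ],
  twist=[
    [0, 0, 0],
    [0, 0, 0],
    [0, 0, 0],
    [0, 0, 0],
  ],
  gripper=[-1, -1, -1, -1],
)

```text
time: 35.6
tool_pos: [0.5671, 0.0034, 0.1834]
ee_rot: [3.139, -0.522, 1.155]
wrist_force: [-0.4, -1.1, 4.0]
width: 0.046
finger_force: 30.0
```

Emit:
play_rows(
  translation=[
    [-0.02, 0, 0.03],
    [0, 0, 0],
  ],
  twist=[
    [0, 0, 0],
    [0, 0, 0],
  ],
  gripper=[-1, -1],
)

```text
time: 35.8
tool_pos: [0.567, 0.0032, 0.1832]
ee_rot: [3.139, -0.523, 1.156]
wrist_force: [-4.5, -2.9, 12.1]
width: 0.0459
finger_force: 30.0
```

Emit:
play_rows(
  translation=[
    [0, 0, 0],
    [0, 0, 0],
    [0, 0, 0],
    [0, 0, 0],
    [0, 0, -0.83],
    [0, 0, -0.84],
    [0, 0, -0.83],
  ],
  twist=[
    [0, 0, 0],
    [0, 0, 0],
    [0, 0, 0],
    [0, 0, 0],
    [0, 0, 0],
    [0, 0, 0],
    [0, 0, 0],
  ],
  gripper=[0.8, 0.8, 0.8, 0.8, 0.8, 0.8, 0.8],
)

```text
time: 36.5
tool_pos: [0.5454, -0.0431, 0.2678]
ee_rot: [-3.14, -0.521, 1.152]
wrist_force: [0.2, -0.1, -0.7]
width: 0.0848
finger_force: 0.0
```

Emit:
play_rows(
  translation=[
    [0.54, 0, 0.07],
    [0.55, 0, 0.07],
    [0.55, 0, 0.05],
    [0.55, 0, 0.05],
    [0.56, 0, 0.04],
    [0.55, 0, 0.02],
    [0.56, 0, 0.02],
    [0.55, 0, 0.01],
  ],
  twist=[
    [0, -0.98, 0],
    [0, -0.98, 0],
    [0, -0.99, 0],
    [0, -0.98, 0],
    [0, -0.98, 0],
    [0, -0.98, 0],
    [0, -0.98, 0],
    [0, -0.98, 0],
  ],
  gripper=[0.8, 0.8, 0.8, 0.8, 0.8, 0.8, 0.8, 0.8],
)

```text
time: 37.3
tool_pos: [0.6165, 0.1164, 0.2853]
ee_rot: [3.141, 0.267, 1.153]
wrist_force: [0.3, -0.4, 0.8]
width: 0.0842
finger_force: 0.0
```

Emit:
play_rows(
  translation=[
    [0.56, 0, 0],
    [0.55, 0, -0.01],
    [0.54, 0, -0.01],
    [0.55, 0, -0.03],
    [0.53, 0, -0.03],
    [0.54, 0, -0.04],
    [0.52, 0, -0.05],
    [0.52, 0, -0.05],
  ],
  twist=[
    [0, -0.99, 0],
    [0, -0.98, 0],
    [0, -0.98, 0],
    [0, -0.98, 0],
    [0, -0.98, 0],
    [0, -0.99, 0],
    [0, -0.98, 0],
    [0, -0.98, 0],
  ],
  gripper=[0.8, 0.8, 0.8, 0.8, 0.8, 0.8, 0.8, 0.8],
)

```text
time: 38.1
tool_pos: [0.6749, 0.2482, 0.1952]
ee_rot: [-3.141, 1.053, 1.154]
wrist_force: [0.6, -0.2, 0.9]
width: 0.0854
finger_force: 0.0
```

```bash
python3 - <<'E'
from h import *
st();p,r=pose();print(p+D*r.as_matrix()[:,2])
i=robot.snapshot('top');print([x for x in top_rects(i,.038) if x[0]<650])
o=np.array([.407,.914])*.011+[.604,.088];print(o)
s=plan([*o,.022],tool(66,-60))
print('LIFT');s=plan([*o,.07],tool(66,-50),start=s,grip=-1)
print('ROLL');s=plan([.605,.090,.045],tool(66,30),start=s,grip=-1)
E
```

```text
t 38.1 p [0.6749 0.2482 0.1952] rpy [-180.    60.4   66.1] q [ 0.399  0.849  0.882 -0.79   2.149  0.632] w 0.0854 F [ 0.6 -0.2  0.9] ff 0.0
[0.60866304 0.09885889 0.10219606]
[(494, -113, 48.9, 39.8, -27.0), (610, -153, 31.7, 29.4, 89.9), (609, -52, 46.6, 38.9, -0.4), (608, 93, 48.1, 28.3, -23.6)]
[0.608477 0.098054]
T [[0.77,0.03,0.47],[0.78,0.02,0.48]]
W [[0,0.07,0.04],[0,0.07,0.05]] n=2 grip 1
LIFT
T [[-0.93,0,-0.28],[-0.9,0,-0.33]]
W [[0,0.87,0],[0,0.87,0]] n=2 grip -1
ROLL
T [[-0.44,0,0.06],[-0.45,0,0.07],[-0.46,0,0.07],[-0.45,0,0.07],[-0.46,0,0.07],[-0.47,0,0.07],[-0.47,0,0.07],[-0.48,0,0.07]]
W [[0,1,0],[0,1,0],[0,0.99,0],[0,1,0],[0,1,0],[0,1,0],[0,0.99,0],[0,1,0]] n=8 grip -1
T [[-0.48,0.01,0.07],[-0.48,0,0.06],[-0.49,0,0.07],[-0.49,0,0.06],[-0.5,0,0.06],[-0.5,0,0.06]]
W [[0,1,0],[0,1,0],[0,0.99,0],[0,1,0],[0,1,0],[0,1,0]] n=6 grip -1
```

Emit:
play_rows(
  translation=[
    [0.77, 0.03, 0.47],
    [0.78, 0.02, 0.48],
    [0, 0, 0],
    [0, 0, 0],
    [0, 0, 0],
    [0, 0, 0],
    [0, 0, 0],
    [0, 0, 0],
  ],
  twist=[
    [0, 0.07, 0.04],
    [0, 0.07, 0.05],
    [0, 0, 0],
    [0, 0, 0],
    [0, 0, 0],
    [0, 0, 0],
    [0, 0, 0],
    [0, 0, 0],
  ],
  gripper=[0.8, 0.8, 0.8, -1, -1, -1, -1, -1],
)

```text
time: 38.95
tool_pos: [0.6761, 0.2447, 0.1251]
ee_rot: [3.124, 1.034, 1.132]
wrist_force: [-1.5, 1.1, 1.0]
width: 0.0481
finger_force: 0.6
```

Emit:
play_rows(
  translation=[
    [0, 0, 0],
    [0, 0, 0],
    [-0.93, 0, -0.28],
    [-0.9, 0, -0.33],
    [-0.44, 0, 0.06],
    [-0.45, 0, 0.07],
    [-0.46, 0, 0.07],
    [-0.45, 0, 0.07],
  ],
  twist=[
    [0, 0, 0],
    [0, 0, 0],
    [0, 0.87, 0],
    [0, 0.87, 0],
    [0, 1, 0],
    [0, 1, 0],
    [0, 0.99, 0],
    [0, 1, 0],
  ],
  gripper=[-1, -1, -1, -1, -1, -1, -1, -1],
)

```text
time: 39.75
tool_pos: [0.6417, 0.1709, 0.2369]
ee_rot: [3.132, 0.458, 1.144]
wrist_force: [0.1, -0.1, -2.1]
width: 0.0457
finger_force: 30.0
```

Emit:
play_rows(
  translation=[
    [-0.46, 0, 0.07],
    [-0.47, 0, 0.07],
    [-0.47, 0, 0.07],
    [-0.48, 0, 0.07],
    [-0.48, 0.01, 0.07],
    [-0.48, 0, 0.06],
    [-0.49, 0, 0.07],
    [-0.49, 0, 0.06],
  ],
  twist=[
    [0, 1, 0],
    [0, 1, 0],
    [0, 0.99, 0],
    [0, 1, 0],
    [0, 1, 0],
    [0, 1, 0],
    [0, 0.99, 0],
    [0, 1, 0],
  ],
  gripper=[-1, -1, -1, -1, -1, -1, -1, -1],
)

```text
time: 40.55
tool_pos: [0.58, 0.033, 0.2318]
ee_rot: [3.133, -0.338, 1.151]
wrist_force: [0.5, -0.6, -0.8]
width: 0.0458
finger_force: 30.0
```

Emit:
play_rows(
  translation=[
    [-0.5, 0, 0.06],
    [-0.5, 0, 0.06],
    [0, 0, 0],
    [-0.15, 0, 0.26],
    [-0.15, 0, 0.26],
    [0, 0, 0],
    [0, 0, 0],
  ],
  twist=[
    [0, 1, 0],
    [0, 1, 0],
    [0, 0, 0],
    [0, 0, 0],
    [0, 0, 0],
    [0, 0, 0],
    [0, 0, 0],
  ],
  gripper=[-1, -1, -1, -1, -1, -1, -1],
)

```text
time: 41.25
tool_pos: [0.5667, 0.0028, 0.1881]
ee_rot: [3.134, -0.534, 1.153]
wrist_force: [0.1, -0.9, -1.0]
width: 0.0457
finger_force: 30.0
```

```bash
python3 - <<'E'
from h import *
st();p,r=pose();g=p+D*r.as_matrix()[:,2];print(g)
s=roll_c(66,g[:2],30,.0185)
s=plan([.611,-.053,.17],tool(85,0),start=s)
s=plan([.611,-.053,.12],tool(85,-57),start=s)
E
```

```text
t 41.25 p [0.5667 0.0028 0.1881] rpy [179.6 -30.6  66.1] q [-0.23   0.233  1.699  0.576  1.159 -0.033] w 0.0457 F [ 0.1 -0.9 -1. ] ff 30.0
[0.60680934 0.0897523  0.02631008]
LOWER
T [[-0.05,0.03,0.17]]
W [[0.07,-0.11,0.01]] n=1 grip -1
RETREAT
T [[0,0,-0.83],[0,0,-0.84],[0,0,-0.83]]
W [[0,0,0],[0,0,0],[0,0,0]] n=3 grip 0.5
T [[0.22,0.27,-0.33],[0.19,0.26,-0.32],[0.15,0.25,-0.31],[0.12,0.23,-0.29],[0.09,0.22,-0.28],[0.06,0.21,-0.27],[0.04,0.18,-0.24]]
W [[0.12,-0.74,-0.46],[0.13,-0.74,-0.47],[0.12,-0.74,-0.46],[0.13,-0.74,-0.46],[0.12,-0.74,-0.46],[0.12,-0.74,-0.46],[0.13,-0.75,-0.47]] n=7 grip 1
T [[0.47,0,0.15],[0.48,0,0.15],[0.49,0,0.14],[0.5,0,0.15],[0.52,0,0.13],[0.52,0,0.14],[0.54,0,0.12],[0.55,0,0.12]]
W [[0,-0.99,0],[0,-1,0],[0,-0.99,0],[0,-1,0],[0,-0.99,0],[0,-1,0],[0,-0.99,0],[0,-0.99,0]] n=8 grip 1
T [[0.55,0,0.12],[0.57,0,0.1]]
W [[0,-1,0],[0,-0.99,0]] n=2 grip 1
```

Emit:
play_rows(
  translation=[
    [-0.08, 0, 0.13],
    [0, 0, 0],
  ],
  twist=[
    [0, 0, 0],
    [0, 0, 0],
  ],
  gripper=[-1, -1],
)

```text
time: 41.45
tool_pos: [0.5665, 0.0021, 0.182]
ee_rot: [3.133, -0.534, 1.153]
wrist_force: [-1.2, 0.3, -1.2]
width: 0.0458
finger_force: 30.0
```

Emit:
play_rows(
  translation=[
    [-0.03, 0, 0.05],
    [0, 0, 0],
  ],
  twist=[
    [0, 0, 0],
    [0, 0, 0],
  ],
  gripper=[-1, -1],
)

```text
time: 41.65
tool_pos: [0.5667, 0.0018, 0.1816]
ee_rot: [3.133, -0.536, 1.153]
wrist_force: [-4.1, -0.7, 4.5]
width: 0.0461
finger_force: 30.0
```

Emit:
play_rows(
  translation=[
    [0, 0, 0],
    [0, 0, 0],
    [0, 0, 0],
    [0, 0, 0],
    [0, 0, -0.83],
    [0, 0, -0.84],
    [0, 0, -0.83],
  ],
  twist=[
    [0, 0, 0],
    [0, 0, 0],
    [0, 0, 0],
    [0, 0, 0],
    [0, 0, 0],
    [0, 0, 0],
    [0, 0, 0],
  ],
  gripper=[0.8, 0.8, 0.8, 0.8, 0.8, 0.8, 0.8],
)

```text
time: 42.35
tool_pos: [0.5447, -0.0449, 0.2668]
ee_rot: [3.134, -0.535, 1.152]
wrist_force: [0.6, -1.2, -0.3]
width: 0.0846
finger_force: 0.0
```

Emit:
play_rows(
  translation=[
    [0.22, 0.27, -0.33],
    [0.19, 0.26, -0.32],
    [0.15, 0.25, -0.31],
    [0.12, 0.23, -0.29],
    [0.09, 0.22, -0.28],
    [0.06, 0.21, -0.27],
    [0.04, 0.18, -0.24],
  ],
  twist=[
    [0.12, -0.74, -0.46],
    [0.13, -0.74, -0.47],
    [0.12, -0.74, -0.46],
    [0.13, -0.74, -0.46],
    [0.12, -0.74, -0.46],
    [0.12, -0.74, -0.46],
    [0.13, -0.75, -0.47],
  ],
  gripper=[1, 1, 1, 1, 1, 1, 1],
)

```text
time: 43.05
tool_pos: [0.6071, -0.0567, 0.3577]
ee_rot: [3.131, -0.005, 1.481]
wrist_force: [0.3, -0.2, -0.0]
width: 0.0943
finger_force: 0.0
```

Emit:
play_rows(
  translation=[
    [0.47, 0, 0.15],
    [0.48, 0, 0.15],
    [0.49, 0, 0.14],
    [0.5, 0, 0.15],
    [0.52, 0, 0.13],
    [0.52, 0, 0.14],
    [0.54, 0, 0.12],
    [0.55, 0, 0.12],
  ],
  twist=[
    [0, -0.99, 0],
    [0, -1, 0],
    [0, -0.99, 0],
    [0, -1, 0],
    [0, -0.99, 0],
    [0, -1, 0],
    [0, -0.99, 0],
    [0, -0.99, 0],
  ],
  gripper=[1, 1, 1, 1, 1, 1, 1, 1],
)

```text
time: 43.85
tool_pos: [0.6201, 0.079, 0.2615]
ee_rot: [3.124, 0.79, 1.468]
wrist_force: [0.0, 0.1, -0.1]
width: 0.0941
finger_force: 0.0
```

Emit:
play_rows(
  translation=[
    [0.55, 0, 0.12],
    [0.57, 0, 0.1],
    [0, 0, 0],
    [0, 0, 0],
  ],
  twist=[
    [0, -1, 0],
    [0, -0.99, 0],
    [0, 0, 0],
    [0, 0, 0],
  ],
  gripper=[1, 1, 1, 1],
)

```text
time: 44.25
tool_pos: [0.6225, 0.1014, 0.222]
ee_rot: [3.125, 0.985, 1.466]
wrist_force: [-0.3, 0.3, -0.6]
width: 0.0939
finger_force: 0.0
```

```bash
python3 - <<'E'
from h import *
st();p,r=pose();print(p+D*r.as_matrix()[:,2])
i=robot.snapshot('top');print([x for x in top_rects(i) if x[0]<650]);save(i,'t3.png')
s=plan([.611,-.052,.0175],tool(85,-60))
print('LIFT');s=plan([.611,-.052,.067],tool(85,-50),start=s,grip=-1)
print('ROLL');s=plan([.611,-.050,.045],tool(85,30),start=s,grip=-1)
E
```

```text
t 44.25 p [0.6225 0.1014 0.222 ] rpy [179.1  56.4  84. ] q [ 0.26   0.511  1.347 -0.909  1.684  0.443] w 0.0939 F [-0.3  0.3 -0.6] ff 0.0
[ 0.60930665 -0.05462931  0.1180036 ]
[(494, -114, 49.3, 40.2, -27.0), (612, -156, 29.7, 29.6, -0.1), (613, -53, 45.1, 39.9, -8.5)]
T [[0.82,0,0.45],[0.83,0.01,0.43],[0.84,0,0.42]]
W [[0.01,-0.21,-0.04],[0.01,-0.21,-0.04],[0.01,-0.21,-0.04]] n=3 grip 1
LIFT
T [[-0.94,0,-0.29],[-0.92,0,-0.34]]
W [[0,0.87,0],[0,0.88,0]] n=2 grip -1
ROLL
T [[-0.44,0,0.05],[-0.43,0,0.05],[-0.44,0,0.05],[-0.45,0,0.05],[-0.44,0,0.06],[-0.46,0,0.06],[-0.45,0,0.06],[-0.46,0,0.06]]
W [[0,1,0],[0,0.99,0],[0,1,0],[0,1,0],[0,1,0],[0,0.99,0],[0,1,0],[0,1,0]] n=8 grip -1
T [[-0.46,0,0.06],[-0.46,0,0.07],[-0.47,0,0.06],[-0.48,0,0.06],[-0.47,0,0.06],[-0.49,0,0.06]]
W [[0,0.99,0],[0,1,0],[0,1,0],[0,0.99,0],[0,1,0],[0,1,0]] n=6 grip -1
```

Emit:
play_rows(
  translation=[
    [0.82, 0, 0.45],
    [0.83, 0.01, 0.43],
    [0.84, 0, 0.42],
    [0, 0, 0],
    [0, 0, 0],
  ],
  twist=[
    [0.01, -0.21, -0.04],
    [0.01, -0.21, -0.04],
    [0.01, -0.21, -0.04],
    [0, 0, 0],
    [0, 0, 0],
  ],
  gripper=[1, 1, 1, 1, -1],
)

```text
time: 44.8
tool_pos: [0.6251, 0.1098, 0.1122]
ee_rot: [3.14, 1.047, 1.481]
wrist_force: [0.0, -0.7, 0.3]
width: 0.0887
finger_force: 0.0
```

Emit:
play_rows(
  translation=[
    [0, 0, 0],
    [0, 0, 0],
    [0, 0, 0],
    [0, 0, 0],
    [0, 0, 0],
    [0, 0, 0],
    [0, 0, 0],
    [0, 0, 0],
  ],
  twist=[
    [0, 0, 0],
    [0, 0, 0],
    [0, 0, 0],
    [0, 0, 0],
    [0, 0, 0],
    [0, 0, 0],
    [0, 0, 0],
    [0, 0, 0],
  ],
  gripper=[-1, -1, -1, -1, -1, -1, -1, -1],
)

```text
time: 45.6
tool_pos: [0.6245, 0.1105, 0.1108]
ee_rot: [-3.14, 1.049, 1.485]
wrist_force: [-0.3, 0.4, 1.5]
width: 0.0458
finger_force: 30.0
```

Emit:
play_rows(
  translation=[
    [-0.94, 0, -0.29],
    [-0.92, 0, -0.34],
    [-0.44, 0, 0.05],
    [-0.43, 0, 0.05],
    [-0.44, 0, 0.05],
    [-0.45, 0, 0.05],
    [-0.44, 0, 0.06],
    [-0.46, 0, 0.06],
  ],
  twist=[
    [0, 0.87, 0],
    [0, 0.88, 0],
    [0, 1, 0],
    [0, 0.99, 0],
    [0, 1, 0],
    [0, 1, 0],
    [0, 1, 0],
    [0, 0.99, 0],
  ],
  gripper=[-1, -1, -1, -1, -1, -1, -1, -1],
)

```text
time: 46.4
tool_pos: [0.6147, -0.0006, 0.2378]
ee_rot: [-3.141, 0.272, 1.484]
wrist_force: [-0.1, -0.6, -2.1]
width: 0.0456
finger_force: 30.0
```

Emit:
play_rows(
  translation=[
    [-0.45, 0, 0.06],
    [-0.46, 0, 0.06],
    [-0.46, 0, 0.06],
    [-0.46, 0, 0.07],
    [-0.47, 0, 0.06],
    [-0.48, 0, 0.06],
    [-0.47, 0, 0.06],
    [-0.49, 0, 0.06],
  ],
  twist=[
    [0, 1, 0],
    [0, 1, 0],
    [0, 0.99, 0],
    [0, 1, 0],
    [0, 1, 0],
    [0, 0.99, 0],
    [0, 1, 0],
    [0, 1, 0],
  ],
  gripper=[-1, -1, -1, -1, -1, -1, -1, -1],
)

```text
time: 47.2
tool_pos: [0.6021, -0.1445, 0.2068]
ee_rot: [-3.141, -0.525, 1.483]
wrist_force: [-1.4, 0.2, -2.5]
width: 0.0457
finger_force: 30.0
```

Emit:
play_rows(
  translation=[
    [0, 0, 0],
    [0, 0, 0],
  ],
  twist=[
    [0, 0, 0],
    [0, 0, 0],
  ],
  gripper=[-1, -1],
)

```text
time: 47.4
tool_pos: [0.6021, -0.1437, 0.2064]
ee_rot: [-3.138, -0.521, 1.481]
wrist_force: [-1.4, 0.3, -1.8]
width: 0.0456
finger_force: 30.0
```

```bash
python3 - <<'E'
from h import *
st();p,r=pose();g=p+D*r.as_matrix()[:,2];print(g)
i=robot.snapshot('top');print([x for x in top_rects(i) if x[0]<650])
yaw=85
s=roll_c(yaw,g[:2],30,.019)
o=np.array([.087,.996])*.010+g[:2];print(o)
print('TO2');s=plan([*o,.105],tool(yaw,-60),start=s,grip=.8)
E
```

```text
t 47.4 p [ 0.6021 -0.1437  0.2064] rpy [-179.8  -29.8   84.8] q [-0.441  0.403  1.432  0.486  1.512 -0.432] w 0.0456 F [-1.4  0.3 -1.8] ff 30.0
[ 0.60986376 -0.05054756  0.04326597]
[(479, 188, 49.8, 41.2, -30.8), (616, -45, 47.1, 29.4, -0.3), (613, 99, 48.3, 40.2, -24.0)]
LOWER
T [[-0.34,-0.01,0.54]]
W [[-0.01,0.03,-0.01]] n=1 grip -1
RETREAT
T [[0,0,-0.83],[0,0,-0.84],[0,0,-0.83]]
W [[0,0,0],[0,0,0],[0,0,0]] n=3 grip 0.5
[ 0.61073376 -0.04058756]
TO2
T [[0.54,0,0.07],[0.55,0,0.06],[0.55,0,0.06],[0.55,0,0.04],[0.55,0,0.04],[0.55,0,0.02],[0.56,0,0.02],[0.55,0,0.01]]
W [[0,-0.98,0],[0,-0.98,0],[0,-0.99,0],[0,-0.98,0],[0,-0.98,0],[0,-0.98,0],[0,-0.98,0],[0,-0.98,0]] n=8 grip 0.8
T [[0.55,0,0],[0.55,0,-0.01],[0.55,0,-0.02],[0.54,0,-0.03],[0.53,0,-0.03],[0.53,0,-0.04],[0.52,0,-0.05],[0.52,0,-0.05]]
W [[0,-0.99,0],[0,-0.98,0],[0,-0.98,0],[0,-0.98,0],[0,-0.98,0],[0,-0.98,0],[0,-0.99,0],[0,-0.98,0]] n=8 grip 0.8
```

Emit:
play_rows(
  translation=[
    [-0.16, 0, 0.27],
    [-0.15, 0, 0.27],
    [0, 0, 0],
    [0, 0, 0],
  ],
  twist=[
    [0, 0, 0],
    [0, 0, 0],
    [0, 0, 0],
    [0, 0, 0],
  ],
  gripper=[-1, -1, -1, -1],
)

```text
time: 47.85
tool_pos: [0.6028, -0.1429, 0.1829]
ee_rot: [3.141, -0.522, 1.485]
wrist_force: [1.1, -0.9, 3.0]
width: 0.046
finger_force: 30.0
```

Emit:
play_rows(
  translation=[
    [-0.02, 0, 0.03],
    [0, 0, 0],
  ],
  twist=[
    [0, 0, 0],
    [0, 0, 0],
  ],
  gripper=[-1, -1],
)

```text
time: 48.05
tool_pos: [0.6027, -0.1431, 0.1827]
ee_rot: [3.14, -0.523, 1.485]
wrist_force: [-1.2, -1.5, 7.5]
width: 0.0456
finger_force: 30.0
```

Emit:
play_rows(
  translation=[
    [0, 0, 0],
    [0, 0, 0],
    [0, 0, 0],
    [0, 0, 0],
    [0, 0, -0.83],
    [0, 0, -0.84],
    [0, 0, -0.83],
  ],
  twist=[
    [0, 0, 0],
    [0, 0, 0],
    [0, 0, 0],
    [0, 0, 0],
    [0, 0, 0],
    [0, 0, 0],
    [0, 0, 0],
  ],
  gripper=[0.8, 0.8, 0.8, 0.8, 0.8, 0.8, 0.8],
)

```text
time: 48.75
tool_pos: [0.5979, -0.1935, 0.2679]
ee_rot: [-3.139, -0.522, 1.482]
wrist_force: [0.9, -0.4, 0.0]
width: 0.0847
finger_force: 0.0
```

Emit:
play_rows(
  translation=[
    [0.54, 0, 0.07],
    [0.55, 0, 0.06],
    [0.55, 0, 0.06],
    [0.55, 0, 0.04],
    [0.55, 0, 0.04],
    [0.55, 0, 0.02],
    [0.56, 0, 0.02],
    [0.55, 0, 0.01],
  ],
  twist=[
    [0, -0.98, 0],
    [0, -0.98, 0],
    [0, -0.99, 0],
    [0, -0.98, 0],
    [0, -0.98, 0],
    [0, -0.98, 0],
    [0, -0.98, 0],
    [0, -0.98, 0],
  ],
  gripper=[0.8, 0.8, 0.8, 0.8, 0.8, 0.8, 0.8, 0.8],
)

```text
time: 49.55
tool_pos: [0.6131, -0.0203, 0.2861]
ee_rot: [3.141, 0.267, 1.484]
wrist_force: [0.5, 0.7, -0.4]
width: 0.0844
finger_force: 0.0
```

Emit:
play_rows(
  translation=[
    [0.55, 0, 0],
    [0.55, 0, -0.01],
    [0.55, 0, -0.02],
    [0.54, 0, -0.03],
    [0.53, 0, -0.03],
    [0.53, 0, -0.04],
    [0.52, 0, -0.05],
    [0.52, 0, -0.05],
  ],
  twist=[
    [0, -0.99, 0],
    [0, -0.98, 0],
    [0, -0.98, 0],
    [0, -0.98, 0],
    [0, -0.98, 0],
    [0, -0.98, 0],
    [0, -0.99, 0],
    [0, -0.98, 0],
  ],
  gripper=[0.8, 0.8, 0.8, 0.8, 0.8, 0.8, 0.8, 0.8],
)

```text
time: 50.35
tool_pos: [0.6256, 0.1231, 0.1972]
ee_rot: [-3.141, 1.052, 1.485]
wrist_force: [0.6, -0.4, 0.3]
width: 0.0847
finger_force: 0.0
```

```bash
python3 - <<'E'
from h import *
st();p,r=pose();print(p+D*r.as_matrix()[:,2])
i=robot.snapshot('top');print([x for x in top_rects(i,.038) if x[0]<650])
o=[.6113,-.039]
s=plan([*o,.022],tool(85,-60))
print('LIFT');s=plan([*o,.07],tool(85,-50),start=s,grip=-1)
print('ROLL');s=plan([.611,-.048,.045],tool(85,30),start=s,grip=-1)
E
```

```text
t 50.35 p [0.6256 0.1231 0.1972] rpy [-179.9   60.3   85.1] q [ 0.297  0.573  1.328 -0.951  1.718  0.48 ] w 0.0847 F [ 0.6 -0.4  0.3] ff 0.0
[ 0.61147314 -0.03955945  0.10402175]
[(472, 190, 44.3, 18.3, 19.0), (494, -113, 48.8, 39.8, -27.0), (610, -154, 29.4, 29.3, -0.1), (612, -44, 47.7, 28.6, -7.3)]
T [[0.82,0.02,0.49],[0.81,0.02,0.49]]
W [[-0.01,0.04,0.05],[0,0.04,0.04]] n=2 grip 1
LIFT
T [[-0.93,0,-0.28],[-0.9,0,-0.33]]
W [[0,0.87,0],[0,0.88,0]] n=2 grip -1
ROLL
T [[-0.44,0,0.06],[-0.45,0,0.07],[-0.46,0,0.07],[-0.45,0,0.07],[-0.46,0,0.07],[-0.47,0.01,0.07],[-0.47,0,0.07],[-0.48,0,0.07]]
W [[0,1,0],[0,0.99,0],[0,1,0],[0,1,0],[0,1,0],[0,0.99,0],[0,1,0],[0,1,0]] n=8 grip -1
T [[-0.48,0,0.07],[-0.48,0,0.07],[-0.49,0,0.06],[-0.49,0,0.06],[-0.5,0,0.06],[-0.5,0,0.06]]
W [[0,0.99,0],[0,1,0],[0,1,0],[0,0.99,0],[0,1,0],[0,1,0]] n=6 grip -1
```

Emit:
play_rows(
  translation=[
    [0.82, 0.02, 0.49],
    [0.81, 0.02, 0.49],
    [0, 0, 0],
    [0, 0, 0],
    [0, 0, 0],
    [0, 0, 0],
    [0, 0, 0],
    [0, 0, 0],
  ],
  twist=[
    [-0.01, 0.04, 0.05],
    [0, 0.04, 0.04],
    [0, 0, 0],
    [0, 0, 0],
    [0, 0, 0],
    [0, 0, 0],
    [0, 0, 0],
    [0, 0, 0],
  ],
  gripper=[0.8, 0.8, 0.8, -1, -1, -1, -1, -1],
)

```text
time: 51.2
tool_pos: [0.6274, 0.1206, 0.1231]
ee_rot: [3.124, 1.04, 1.464]
wrist_force: [-2.0, 0.5, 1.9]
width: 0.0482
finger_force: 1.0
```

Emit:
play_rows(
  translation=[
    [0, 0, 0],
    [0, 0, 0],
    [-0.93, 0, -0.28],
    [-0.9, 0, -0.33],
    [-0.44, 0, 0.06],
    [-0.45, 0, 0.07],
    [-0.46, 0, 0.07],
    [-0.45, 0, 0.07],
  ],
  twist=[
    [0, 0, 0],
    [0, 0, 0],
    [0, 0.87, 0],
    [0, 0.88, 0],
    [0, 1, 0],
    [0, 0.99, 0],
    [0, 1, 0],
    [0, 1, 0],
  ],
  gripper=[-1, -1, -1, -1, -1, -1, -1, -1],
)

```text
time: 52.0
tool_pos: [0.619, 0.0404, 0.2354]
ee_rot: [3.132, 0.462, 1.476]
wrist_force: [0.3, 0.2, -1.5]
width: 0.0458
finger_force: 30.0
```

Emit:
play_rows(
  translation=[
    [-0.46, 0, 0.07],
    [-0.47, 0.01, 0.07],
    [-0.47, 0, 0.07],
    [-0.48, 0, 0.07],
    [-0.48, 0, 0.07],
    [-0.48, 0, 0.07],
    [-0.49, 0, 0.06],
    [-0.49, 0, 0.06],
  ],
  twist=[
    [0, 1, 0],
    [0, 0.99, 0],
    [0, 1, 0],
    [0, 1, 0],
    [0, 0.99, 0],
    [0, 1, 0],
    [0, 1, 0],
    [0, 0.99, 0],
  ],
  gripper=[-1, -1, -1, -1, -1, -1, -1, -1],
)

```text
time: 52.8
tool_pos: [0.6056, -0.1103, 0.2308]
ee_rot: [3.133, -0.333, 1.482]
wrist_force: [0.3, 0.2, -2.2]
width: 0.0456
finger_force: 30.0
```

Emit:
play_rows(
  translation=[
    [-0.5, 0, 0.06],
    [-0.5, 0, 0.06],
    [0, 0, 0],
    [-0.15, 0, 0.26],
    [-0.15, 0, 0.26],
    [0, 0, 0],
    [0, 0, 0],
  ],
  twist=[
    [0, 1, 0],
    [0, 1, 0],
    [0, 0, 0],
    [0, 0, 0],
    [0, 0, 0],
    [0, 0, 0],
    [0, 0, 0],
  ],
  gripper=[-1, -1, -1, -1, -1, -1, -1],
)

```text
time: 53.5
tool_pos: [0.6029, -0.1431, 0.1876]
ee_rot: [3.134, -0.53, 1.485]
wrist_force: [0.1, -0.1, -1.4]
width: 0.0457
finger_force: 30.0
```

Emit:
play_rows(
  translation=[
    [-0.08, 0, 0.13],
    [0, 0, 0],
  ],
  twist=[
    [0, 0, 0],
    [0, 0, 0],
  ],
  gripper=[-1, -1],
)

```text
time: 53.7
tool_pos: [0.6029, -0.144, 0.1815]
ee_rot: [3.134, -0.53, 1.484]
wrist_force: [-0.0, 0.2, -1.3]
width: 0.046
finger_force: 30.0
```

Emit:
play_rows(
  translation=[
    [-0.03, 0, 0.05],
    [0, 0, 0],
    [0, 0, 0],
    [0, 0, 0],
    [0, 0, 0],
    [0, 0, -0.83],
    [0, 0, -0.84],
    [0, 0, -0.83],
  ],
  twist=[
    [0, 0, 0],
    [0, 0, 0],
    [0, 0, 0],
    [0, 0, 0],
    [0, 0, 0],
    [0, 0, 0],
    [0, 0, 0],
    [0, 0, 0],
  ],
  gripper=[-1, -1, 0.8, 0.8, 0.8, 0.8, 0.8, 0.8],
)

```text
time: 54.5
tool_pos: [0.5976, -0.1951, 0.2665]
ee_rot: [3.134, -0.53, 1.484]
wrist_force: [0.1, -0.7, -0.1]
width: 0.0846
finger_force: 0.0
```

```bash
python3 - <<'E'
from h import *
st(); s=plan([.51,-.05,.20],tool(85,0),grip=1)
E
```

```text
t 54.5 p [ 0.5976 -0.1951  0.2665] rpy [179.6 -30.4  85. ] q [-0.519  0.381  1.336  0.483  1.648 -0.446] w 0.0846 F [ 0.1 -0.7 -0.1] ff 0.0
T [[0.77,-0.41,-0.24],[0.74,-0.42,-0.27],[0.72,-0.41,-0.3],[0.68,-0.42,-0.32],[0.66,-0.42,-0.34],[0.62,-0.41,-0.37]]
W [[0.01,-0.88,0],[0.01,-0.89,-0.01],[0.02,-0.88,0],[0.01,-0.89,0],[0.01,-0.88,-0.01],[0.01,-0.88,0]] n=6 grip 1
```

Emit:
play_rows(
  translation=[
    [0.77, -0.41, -0.24],
    [0.74, -0.42, -0.27],
    [0.72, -0.41, -0.3],
    [0.68, -0.42, -0.32],
    [0.66, -0.42, -0.34],
    [0.62, -0.41, -0.37],
    [0, 0, 0],
  ],
  twist=[
    [0.01, -0.88, 0],
    [0.01, -0.89, -0.01],
    [0.02, -0.88, 0],
    [0.01, -0.89, 0],
    [0.01, -0.88, -0.01],
    [0.01, -0.88, 0],
    [0, 0, 0],
  ],
  gripper=[1, 1, 1, 1, 1, 1, 1],
)

```text
time: 55.2
tool_pos: [0.5092, -0.0469, 0.3911]
ee_rot: [3.134, 0.001, 1.488]
wrist_force: [-0.7, -0.2, 0.9]
width: 0.0935
finger_force: 0.0
```

```bash
python3 - <<'E'
from h import *
st(); m=cam('wrist'); w=robot.snapshot('wrist'); t=robot.snapshot('top')
P=[(.494,-.114),(.479,.186),(.613,.097),(.616,-.04)]
tiles=[]
for x,y in P:
    row=[]
    for c,im,mm in (('wrist',w,m),('top',t,None)):
        u=proj(c,[x,y,.026],mm)[0].astype(int);print(c,u)
        s=40 if c=='wrist' else 24
        im2=np.pad(im,((60,60),(60,60),(0,0)));u=u+60
        row.append(cv2.resize(im2[u[1]-s:u[1]+s,u[0]-s:u[0]+s],(195,195),interpolation=2))
    tiles.append(np.vstack(row))
save(np.hstack(tiles),'in.png'); print([x for x in top_rects(t) if x[0]<650])
E
```

```text
t 55.2 p [ 0.5092 -0.0469  0.3911] rpy [179.5   0.   85.3] q [-2.030e-01  1.000e-03  1.487e+00  0.000e+00  1.646e+00 -1.200e-01] w 0.0935 F [-0.7 -0.2  0.9] ff 0.0
wrist [269 250]
top [331 234]
wrist [231 -12]
top [208 240]
wrist [362  54]
top [245 185]
wrist [373 178]
top [300 184]
[(480, 188, 49.5, 40.7, -31.7), (613, 99, 48.3, 40.0, -24.0)]
```

View pics/in.png

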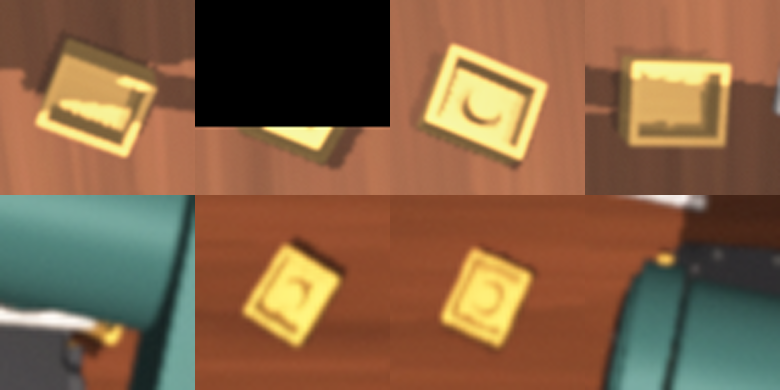

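The view shows: P1 (third tile) and P3 (second tile) have the round boss; P4 (first) and P2 (fourth) are empty. All four lie underside up. Now I measure the track and draw the follower.

```bash
python3 - <<'E'
from h import *
a=cv2.cvtColor(cv2.imread('pics/t0.png'),cv2.COLOR_BGR2RGB)
g=cv2.cvtColor(a,cv2.COLOR_RGB2HSV); 
m=cv2.inRange(g,(0,0,150),(180,60,255)); m[:, :384]=0; m[:,414:]=0; m[:172]=0; m[278:]=0
ys,xs=np.nonzero(m)
lines=[]
# long edges: leftmost / rightmost white pixel per row
for nm,f in (('L',min),('R',max)):
    pts=[(f(xs[ys==v]),v) for v in range(200,262) if (ys==v).any()]
    P=pix('top',np.array(pts,float)+([-.5,0] if nm=='L' else [.5,0]),.020)
    k=np.polyfit(P[:,0],P[:,1],1); res=P[:,1]-np.polyval(k,P[:,0]); ok=abs(res)<.002
    k=np.polyfit(P[ok,0],P[ok,1],1); print(nm,np.round(k,4),'angle',np.degrees(np.arctan(k[0])),'y at .5',np.polyval(k,.5),ok.sum(),len(ok))
for c in ('wrist',):
    robot.snapshot(c)
    for n in ('follower_grip','track_stop','track'):
        print(n,[(np.round(d['centre'],4).tolist(),round(d['score'],2)) for d in robot.spot_point(n,c)][:2])
s=plan([.588,-.277,.125],tool(90,0),d=.18,grip=1)
E
```

```text
L [ 0.0097 -0.2487] angle 0.5545889483875014 y at .5 -0.24389728366765903 62 62
R [ 0.0196 -0.3184] angle 1.1227436754978377 y at .5 -0.30857800683810893 61 62
follower_grip [([0.5891, -0.2801, 0.0673], 0.61)]
track_stop [([0.6286, -0.2777, 0.0091], 0.91)]
track [([0.5006, -0.2804, 0.0043], 0.56)]
T [[-0.91,0.41,0.33],[-0.92,0.39,0.34],[-0.92,0.38,0.33],[-0.92,0.36,0.34],[-0.94,0.35,0.34],[-0.93,0.34,0.33]]
W [[0,0,-0.15],[-0.01,0,-0.15],[0,0,-0.15],[0,-0.01,-0.14],[0,0,-0.15],[-0.01,0,-0.15]] n=6 grip 1
```

Emit:
play_rows(
  translation=[
    [-0.91, 0.41, 0.33],
    [-0.92, 0.39, 0.34],
    [-0.92, 0.38, 0.33],
    [-0.92, 0.36, 0.34],
    [-0.94, 0.35, 0.34],
    [-0.93, 0.34, 0.33],
    [0, 0, 0],
  ],
  twist=[
    [0, 0, -0.15],
    [-0.01, 0, -0.15],
    [0, 0, -0.15],
    [0, -0.01, -0.14],
    [0, 0, -0.15],
    [-0.01, 0, -0.15],
    [0, 0, 0],
  ],
  gripper=[1, 1, 1, 1, 1, 1, 1],
)

```text
time: 56.2
tool_pos: [0.5879, -0.2812, 0.3012]
ee_rot: [-3.138, -0.001, 1.566]
wrist_force: [-0.3, 0.4, -0.3]
width: 0.094
finger_force: 0.0
```

```bash
python3 - <<'E'
from h import *
st(); robot.snapshot('wrist')
print([(np.round(d['centre'],4).tolist(),round(d['score'],2)) for d in robot.spot_point('follower_grip','wrist')][:2])
s=plan([.589,-.278,.066],tool(90.8,0),d=.18,grip=1)
E
```

```text
t 56.2 p [ 0.5879 -0.2812  0.3012] rpy [-1.798e+02 -1.000e-01  8.970e+01] q [-5.330e-01  3.520e-01  1.261e+00 -1.000e-03  1.533e+00 -5.280e-01] w 0.094 F [-0.3  0.4 -0.3] ff 0.0
[([0.5881, -0.2817, 0.0694], 0.89)]
T [[-0.01,0.01,0.73],[-0.01,0.02,0.73]]
W [[0,-0.01,-0.08],[0,-0.01,-0.07]] n=2 grip 1
```

Emit:
play_rows(
  translation=[
    [0, 0.01, 0.73],
    [0, 0.02, 0.73],
    [0, 0, 0],
    [0, 0, 0],
    [0, 0, 0],
    [0, 0, 0],
    [0, 0, 0],
    [0, 0, 0],
  ],
  twist=[
    [0, -0.01, -0.08],
    [0, -0.01, -0.07],
    [0, 0, 0],
    [0, 0, 0],
    [0, 0, 0],
    [0, 0, 0],
    [0, 0, 0],
    [0, 0, 0],
  ],
  gripper=[1, 1, 1, -1, -1, -1, -1, -1],
)

```text
time: 57.1
tool_pos: [0.5898, -0.2758, 0.2497]
ee_rot: [3.137, 0.004, 1.587]
wrist_force: [-1.2, 1.0, -0.4]
width: 0.0577
finger_force: 0.0
```

Emit:
play_rows(
  translation=[
    [0, 0, 0],
    [0, 0, 0],
    [0, 0, 0],
    [0, 0, 0],
    [0, 0, 0],
  ],
  twist=[
    [0, 0, 0],
    [0, 0, 0],
    [0, 0, 0],
    [0, 0, 0],
    [0, 0, 0],
  ],
  gripper=[-1, -1, -1, -1, -1],
)

```text
time: 57.6
tool_pos: [0.5893, -0.2758, 0.2485]
ee_rot: [3.14, 0.003, 1.587]
wrist_force: [-9.6, 0.2, 4.8]
width: 0.0175
finger_force: 4.4
```

```bash
python3 - <<'E'
from h import *
st()
E
```

```text
t 57.6 p [ 0.5893 -0.2758  0.2485] rpy [179.9   0.2  91. ] q [-0.524  0.381  1.33  -0.002  1.428 -0.541] w 0.0175 F [-9.6  0.2  4.8] ff 4.4
```

Emit:
play_rows(
  translation=[
    [0, 0, 0],
    [0, 0, 0],
    [0, -0.35, 0],
    [0, -0.35, 0],
    [0, -0.35, 0],
    [0, -0.35, 0],
  ],
  twist=[
    [0, 0, 0],
    [0, 0, 0],
    [0, 0, 0],
    [0, 0, 0],
    [0, 0, 0],
    [0, 0, 0],
  ],
  gripper=[-1, -1, -1, -1, -1, -1],
)

```text
time: 58.2
tool_pos: [0.5362, -0.2761, 0.2485]
ee_rot: [3.127, 0.004, 1.588]
wrist_force: [15.2, -0.0, -6.9]
width: 0.0138
finger_force: 30.1
```

Emit:
play_rows(
  translation=[
    [0, -0.35, 0],
    [0, -0.35, 0],
    [0, -0.35, 0],
    [0, -0.35, 0],
    [0, -0.35, 0],
    [0, 0, 0],
    [0, 0, 0],
  ],
  twist=[
    [0, 0, 0],
    [0, 0, 0],
    [0, 0, 0],
    [0, 0, 0],
    [0, 0, 0],
    [0, 0, 0],
    [0, 0, 0],
  ],
  gripper=[-1, -1, -1, -1, -1, -1, -1],
)

```text
time: 58.9
tool_pos: [0.4629, -0.2773, 0.2485]
ee_rot: [-3.141, 0.001, 1.587]
wrist_force: [-5.5, 4.3, 5.3]
width: 0.014
finger_force: 30.0
```

```bash
python3 - <<'E'
from h import *
st()
E
```

```text
t 58.9 p [ 0.4629 -0.2773  0.2485] rpy [-1.80e+02  1.00e-01  9.09e+01] q [-6.450e-01  1.480e-01  1.620e+00 -1.000e-03  1.373e+00 -6.600e-01] w 0.014 F [-5.5  4.3  5.3] ff 30.0
```

Emit:
play_rows(
  translation=[
    [0, 0, 0],
    [0, 0, 0],
    [0, 0, 0],
    [0, 0, 0],
    [0, 0, -0.9],
    [0, 0.5, -0.9],
    [0, 0.6, -0.9],
    [0, 0, 0],
  ],
  twist=[
    [0, 0, 0],
    [0, 0, 0],
    [0, 0, 0],
    [0, 0, 0],
    [0, 0, 0],
    [0, 0, 0],
    [0, 0, 0],
    [0, 0, 0],
  ],
  gripper=[1, 1, 1, 1, 1, 1, 1, 1],
)

```text
time: 59.7
tool_pos: [0.51, -0.2772, 0.3631]
ee_rot: [3.127, 0.01, 1.589]
wrist_force: [-0.2, -0.7, 0.9]
width: 0.0742
finger_force: 0.0
```

```bash
python3 - <<'E'
from h import *
st(); m=cam('wrist'); w=robot.snapshot('wrist'); tp=robot.snapshot('top')
def rect(c,im,m,z):
    X,Y=np.meshgrid(np.arange(.64,.44,-.0005),np.arange(-.225,-.345,-.0005),indexing='ij')
    u=proj(c,np.c_[X.ravel(),Y.ravel(),np.full(X.size,z)],m).astype(np.float32).reshape(*X.shape,2)
    return cv2.remap(im,u[...,0],u[...,1],1)
a=rect('wrist',w,m,.02);b=rect('top',tp,None,.02)
save(cv2.resize(np.hstack([a,b]),None,fx=1.5,fy=1.5),'rt.png')
for n in ('follower_grip','track_stop','track'):
    print(n,[(np.round(d['centre'],4).tolist(),round(d['score'],2)) for d in robot.spot_point(n,'wrist')][:2])
print([x for x in top_rects(tp) if x[0]<650])
E
```

```text
t 59.7 p [ 0.51   -0.2772  0.3631] rpy [179.2   0.6  91. ] q [-0.596  0.16   1.372 -0.     1.592 -0.614] w 0.0742 F [-0.2 -0.7  0.9] ff 0.0
follower_grip [([0.4629, -0.2783, 0.0674], 0.86)]
track_stop [([0.6299, -0.2791, 0.0065], 0.67)]
track [([0.5015, -0.2797, 0.0033], 0.59)]
[(479, 188, 49.8, 41.2, -30.8), (494, -114, 49.3, 40.2, -27.0), (612, -154, 32.0, 29.7, 89.9), (616, -39, 47.1, 41.7, -0.3), (613, 99, 48.6, 40.0, -24.0)]
```

View pics/rt.png

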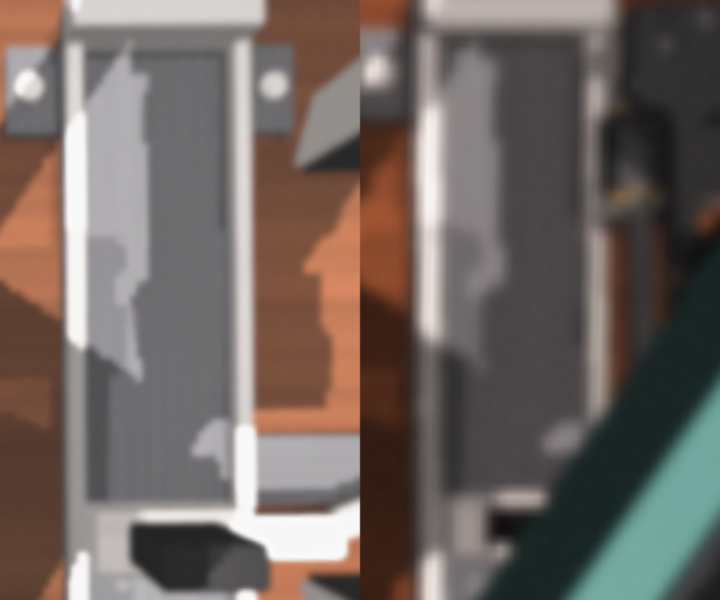

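The rectified wrist view (left) shows wall outer edges at columns 66 and 253 (3 px/mm), so the centre line is at y≈−0.278 with almost no yaw. The follower is held back at x=0.463. Next I pick P1.

```bash
python3 - <<'E'
from h import *
s=plan([.611,.097,.07],tool(66,0),d=.199)
print('down');s=plan([.611,.097,.0125],tool(66,0),d=.199,start=s);print(s[0])
print('up');s=plan([.60,.06,.11],tool(66,0),d=.199,start=s,grip=-1)
print('carry');s=plan([.603,-.278,.075],tool(0.5,0),d=.199,start=s,grip=-1);print(s[0])
E
```

```text
T [[0.93,0.28,0.21],[0.94,0.23,0.21],[0.95,0.2,0.22],[0.96,0.15,0.21],[0.96,0.11,0.21],[0.97,0.07,0.21],[0.97,0.02,0.21],[0.97,-0.01,0.22]]
W [[0,0,0.44],[0,0,0.43],[0,0,0.44],[0,0,0.43],[0,0.01,0.44],[0,0,0.43],[0,0,0.44],[0,0,0.43]] n=8 grip 1
T [[0.97,-0.06,0.21],[0.96,-0.1,0.21]]
W [[0,0,0.44],[0,0,0.43]] n=2 grip 1
down
T [[0,0,0.72],[0,0,0.72]]
W [[0,0,0],[0,0,0]] n=2 grip 1
[0.61089466 0.09690077 0.21153354]
up
T [[-0.32,0.04,-0.81],[-0.32,0.04,-0.81],[-0.31,0.05,-0.82]]
W [[0,0,0],[0,0,0],[0,0,0]] n=3 grip -1
carry
T [[-0.64,0.29,0.07],[-0.61,0.35,0.08],[-0.58,0.41,0.07],[-0.53,0.46,0.07],[-0.48,0.51,0.08],[-0.44,0.55,0.07],[-0.38,0.6,0.07],[-0.33,0.62,0.08]]
W [[0,0,0.95],[0,0,0.96],[0,0,0.95],[0,0,0.95],[0,0,0.95],[0,0,0.96],[0,0,0.95],[0,0,0.95]] n=8 grip -1
T [[-0.26,0.66,0.07],[-0.2,0.67,0.07],[-0.13,0.69,0.08],[-0.07,0.7,0.07]]
W [[0,0,0.95],[0,0,0.96],[0,0,0.95],[0,0,0.95]] n=4 grip -1
[ 0.60289551 -0.27789028  0.27394762]
```

Emit:
play_rows(
  translation=[
    [0.93, 0.28, 0.21],
    [0.94, 0.23, 0.21],
    [0.95, 0.2, 0.22],
    [0.96, 0.15, 0.21],
    [0.96, 0.11, 0.21],
    [0.97, 0.07, 0.21],
    [0.97, 0.02, 0.21],
    [0.97, -0.01, 0.22],
  ],
  twist=[
    [0, 0, 0.44],
    [0, 0, 0.43],
    [0, 0, 0.44],
    [0, 0, 0.43],
    [0, 0.01, 0.44],
    [0, 0, 0.43],
    [0, 0, 0.44],
    [0, 0, 0.43],
  ],
  gripper=[1, 1, 1, 1, 1, 1, 1, 1],
)

```text
time: 60.75
tool_pos: [0.5903, 0.0232, 0.2857]
ee_rot: [3.141, 0.002, 1.237]
wrist_force: [0.4, 0.0, 0.3]
width: 0.0939
finger_force: 0.0
```

Emit:
play_rows(
  translation=[
    [0.97, -0.06, 0.21],
    [0.96, -0.1, 0.21],
    [0, 0, 0],
    [0, 0, 0],
  ],
  twist=[
    [0, 0, 0.44],
    [0, 0, 0.43],
    [0, 0, 0],
    [0, 0, 0],
  ],
  gripper=[1, 1, 1, 1],
)

```text
time: 61.15
tool_pos: [0.611, 0.097, 0.2688]
ee_rot: [3.141, 0.003, 1.154]
wrist_force: [-0.6, -0.8, 0.6]
width: 0.0942
finger_force: 0.0
```

```bash
python3 - <<'E'
from h import *
st();m=cam('wrist');w=robot.snapshot('wrist')
for c in brass(w,lo=(15,90,70)):
    if cv2.contourArea(c)<300: continue
    mu=cv2.minAreaRect(pix('wrist',c[:,0].astype(float),.026,m)[:,:2].astype(np.float32)*1000); print(np.round(c[:,0].mean(0)),np.round(mu[0]),np.round(mu[1],1),round(mu[2],1))
print([x for x in top_rects(robot.snapshot('top')) if x[0]<650])
s=plan([.611,.097,.0125],tool(66,0),d=.199)
E
```

```text
t 61.15 p [0.611  0.097  0.2688] rpy [180.    0.2  66.1] q [ 0.067  0.3    1.394 -0.003  1.449  0.483] w 0.0942 F [-0.6 -0.8  0.6] ff 0.0
[380. 369.] [670. -77.] [ 54.7 296.3] 66.1
[457. 319.] [722. -55.] [67.1 27.6] 82.1
[104. 319.] [424.  77.] [67.5 27.8] 48.5
[280. 223.] [612.  99.] [44.  47.1] 66.2
[ 89. 189.] [483. 186.] [43.8 59.6] 58.2
[449. 146.] [755.  91.] [224.8  27. ] 88.3
[546. 128.] [857.  56.] [298.1  84.6] 74.2
[(494, -114, 49.3, 40.2, -27.0), (612, -156, 29.7, 29.6, -0.1), (616, -39, 48.3, 39.7, -4.7)]
T [[0.02,-0.01,0.74],[0.01,-0.02,0.73]]
W [[0.01,0.01,0],[0.02,0.01,0]] n=2 grip 1
```

Emit:
play_rows(
  translation=[
    [0.02, -0.01, 0.74],
    [0.01, -0.02, 0.73],
    [0, 0, 0],
    [0, 0, 0],
    [0, 0, 0],
    [0, 0, 0],
    [0, 0, 0],
    [0, 0, 0],
  ],
  twist=[
    [0.01, 0.01, 0],
    [0.02, 0.01, 0],
    [0, 0, 0],
    [0, 0, 0],
    [0, 0, 0],
    [0, 0, 0],
    [0, 0, 0],
    [0, 0, 0],
  ],
  gripper=[1, 1, 1, -1, -1, -1, -1, -1],
)

```text
time: 62.05
tool_pos: [0.6116, 0.0982, 0.2132]
ee_rot: [3.139, -0.002, 1.153]
wrist_force: [0.0, -0.2, 1.0]
width: 0.0574
finger_force: 0.0
```

Emit:
play_rows(
  translation=[
    [0, 0, 0],
    [0, 0, 0],
    [0, 0, 0],
    [-0.32, 0.04, -0.81],
    [-0.32, 0.04, -0.81],
    [-0.31, 0.05, -0.82],
  ],
  twist=[
    [0, 0, 0],
    [0, 0, 0],
    [0, 0, 0],
    [0, 0, 0],
    [0, 0, 0],
    [0, 0, 0],
  ],
  gripper=[-1, -1, -1, -1, -1, -1],
)

```text
time: 62.65
tool_pos: [0.6001, 0.0609, 0.3097]
ee_rot: [-3.14, -0.0, 1.153]
wrist_force: [0.4, -0.7, -0.7]
width: 0.0457
finger_force: 30.0
```

Emit:
play_rows(
  translation=[
    [-0.64, 0.29, 0.07],
    [-0.61, 0.35, 0.08],
    [-0.58, 0.41, 0.07],
    [-0.53, 0.46, 0.07],
    [-0.48, 0.51, 0.08],
    [-0.44, 0.55, 0.07],
    [-0.38, 0.6, 0.07],
    [-0.33, 0.62, 0.08],
  ],
  twist=[
    [0, 0, 0.95],
    [0, 0, 0.96],
    [0, 0, 0.95],
    [0, 0, 0.95],
    [0, 0, 0.95],
    [0, 0, 0.96],
    [0, 0, 0.95],
    [0, 0, 0.95],
  ],
  gripper=[-1, -1, -1, -1, -1, -1, -1, -1],
)

```text
time: 63.45
tool_pos: [0.6021, -0.1653, 0.2851]
ee_rot: [-3.141, -0.001, 0.387]
wrist_force: [0.6, 0.2, -1.6]
width: 0.0459
finger_force: 30.0
```

Emit:
play_rows(
  translation=[
    [-0.26, 0.66, 0.07],
    [-0.2, 0.67, 0.07],
    [-0.13, 0.69, 0.08],
    [-0.07, 0.7, 0.07],
    [0, 0, 0],
    [0, 0, 0],
  ],
  twist=[
    [0, 0, 0.95],
    [0, 0, 0.96],
    [0, 0, 0.95],
    [0, 0, 0.95],
    [0, 0, 0],
    [0, 0, 0],
  ],
  gripper=[-1, -1, -1, -1, -1, -1],
)

```text
time: 64.05
tool_pos: [0.6031, -0.2771, 0.2732]
ee_rot: [-3.139, 0.0, 0.009]
wrist_force: [0.8, -0.3, -0.8]
width: 0.0456
finger_force: 30.0
```

```bash
python3 - <<'E'
from h import *
st()
s=plan([.603,-.278,.038],tool(0.5,0),d=.199,grip=-1)
print('low');s=plan([.603,-.278,.026],tool(0.5,0),d=.199,grip=-1,start=s)
E
```

```text
t 64.05 p [ 0.6031 -0.2771  0.2732] rpy [-179.9    0.     0.5] q [-0.516  0.393  1.263  0.002  1.487  1.045] w 0.0456 F [ 0.8 -0.3 -0.8] ff 30.0
T [[0,0.03,0.9]]
W [[-0.02,0,0]] n=1 grip -1
low
T [[0,0,0.3]]
W [[0,0,0]] n=1 grip -1
```

Emit:
play_rows(
  translation=[
    [0, 0.02, 0.45],
    [0, 0.01, 0.45],
    [0, 0, 0],
    [0, 0, 0],
  ],
  twist=[
    [-0.02, 0, 0],
    [0, 0, 0],
    [0, 0, 0],
    [0, 0, 0],
  ],
  gripper=[-1, -1, -1, -1],
)

```text
time: 64.45
tool_pos: [0.6035, -0.2768, 0.238]
ee_rot: [3.141, -0.0, 0.011]
wrist_force: [0.7, 0.4, -1.7]
width: 0.0457
finger_force: 30.0
```

Emit:
play_rows(
  translation=[
    [0, 0, 0.15],
    [0, 0, 0.1],
    [0, 0, 0],
  ],
  twist=[
    [0, 0, 0],
    [0, 0, 0],
    [0, 0, 0],
  ],
  gripper=[-1, -1, -1],
)

```text
time: 64.75
tool_pos: [0.6034, -0.2777, 0.2279]
ee_rot: [3.141, -0.001, 0.01]
wrist_force: [-0.2, -0.1, -1.3]
width: 0.0455
finger_force: 30.0
```

```bash
python3 - <<'E'
from h import *
st()
E
```

```text
t 64.75 p [ 0.6034 -0.2777  0.2279] rpy [180.   -0.    0.6] q [-0.517  0.426  1.312 -0.     1.403  1.044] w 0.0455 F [-0.2 -0.1 -1.3] ff 30.0
```

Emit:
play_rows(
  translation=[
    [0, 0, 0.1],
    [0, 0, 0],
  ],
  twist=[
    [0, 0, 0],
    [0, 0, 0],
  ],
  gripper=[-1, -1],
)

```text
time: 64.95
tool_pos: [0.6033, -0.2779, 0.2237]
ee_rot: [3.141, -0.001, 0.009]
wrist_force: [-0.1, 0.3, -0.6]
width: 0.0457
finger_force: 30.0
```

Emit:
play_rows(
  translation=[
    [0, 0, 0.04],
    [0, 0, 0],
  ],
  twist=[
    [0, 0, 0],
    [0, 0, 0],
  ],
  gripper=[-1, -1],
)

```text
time: 65.15
tool_pos: [0.6034, -0.278, 0.2226]
ee_rot: [3.14, -0.001, 0.009]
wrist_force: [0.0, 0.6, -1.9]
width: 0.0455
finger_force: 30.0
```

```bash
python3 - <<'E'
from h import *
st();p,r=pose()
print('up');s=plan([.598,-.275,.11],tool(.5,0),d=.199,grip=.2)
print('toP3');s=plan([.478,.186,.07],tool(58.5,0),d=.199,start=s)
E
```

```text
t 65.15 p [ 0.6034 -0.278   0.2226] rpy [ 1.799e+02 -1.000e-01  5.000e-01] q [-0.517  0.43   1.317 -0.     1.393  1.045] w 0.0455 F [ 0.   0.6 -1.9] ff 30.0
up
T [[-0.04,-0.02,-0.72],[-0.05,-0.03,-0.72],[-0.04,-0.02,-0.72]]
W [[0,0,0],[0.01,-0.01,0],[0,0,0.01]] n=3 grip 0.2
toP3
T [[-0.24,-0.96,0.08],[-0.16,-0.98,0.09],[-0.08,-0.99,0.08],[0.01,-1,0.08],[0.09,-0.98,0.09],[0.17,-0.98,0.08],[0.26,-0.96,0.08],[0.33,-0.94,0.08]]
W [[0,0,-0.84],[0,0,-0.85],[0,0,-0.84],[0,0,-0.85],[0,0,-0.84],[0,0,-0.84],[0,0,-0.85],[0,0,-0.84]] n=8 grip 1
T [[0.41,-0.9,0.09],[0.49,-0.86,0.08],[0.56,-0.83,0.08],[0.63,-0.77,0.09]]
W [[0,0,-0.84],[0,0,-0.85],[0,0,-0.84],[0,0,-0.85]] n=4 grip 1
```

Emit:
play_rows(
  translation=[
    [0, 0, 0.02],
    [0, 0, 0],
    [0, 0, 0],
    [0, 0, 0],
    [0, 0, 0],
    [0, 0, -0.72],
    [-0.05, -0.03, -0.72],
    [-0.04, -0.02, -0.72],
  ],
  twist=[
    [0, 0, 0],
    [0, 0, 0],
    [0, 0, 0],
    [0, 0, 0],
    [0, 0, 0],
    [0, 0, 0],
    [0, 0, 0],
    [0, 0, 0],
  ],
  gripper=[-1, 0.3, 0.3, 0.3, 0.3, 0.3, 0.3, 0.3],
)

```text
time: 65.95
tool_pos: [0.5996, -0.2758, 0.3088]
ee_rot: [3.141, -0.001, 0.009]
wrist_force: [-0.2, 0.5, -0.2]
width: 0.0613
finger_force: 0.0
```

Emit:
play_rows(
  translation=[
    [-0.24, -0.96, 0.08],
    [-0.16, -0.98, 0.09],
    [-0.08, -0.99, 0.08],
    [0.01, -1, 0.08],
    [0.09, -0.98, 0.09],
    [0.17, -0.98, 0.08],
    [0.26, -0.96, 0.08],
    [0.33, -0.94, 0.08],
  ],
  twist=[
    [0, 0, -0.84],
    [0, 0, -0.85],
    [0, 0, -0.84],
    [0, 0, -0.85],
    [0, 0, -0.84],
    [0, 0, -0.84],
    [0, 0, -0.85],
    [0, 0, -0.84],
  ],
  gripper=[1, 1, 1, 1, 1, 1, 1, 1],
)

```text
time: 66.75
tool_pos: [0.5185, 0.033, 0.2815]
ee_rot: [3.139, -0.001, 0.688]
wrist_force: [0.8, 0.4, 0.2]
width: 0.0943
finger_force: 0.0
```

Emit:
play_rows(
  translation=[
    [0.41, -0.9, 0.09],
    [0.49, -0.86, 0.08],
    [0.56, -0.83, 0.08],
    [0.63, -0.77, 0.09],
    [0, 0, 0],
    [0, 0, 0],
  ],
  twist=[
    [0, 0, -0.84],
    [0, 0, -0.85],
    [0, 0, -0.84],
    [0, 0, -0.85],
    [0, 0, 0],
    [0, 0, 0],
  ],
  gripper=[1, 1, 1, 1, 1, 1],
)

```text
time: 67.35
tool_pos: [0.4788, 0.186, 0.2675]
ee_rot: [3.139, 0.001, 1.024]
wrist_force: [-0.1, -0.6, -0.2]
width: 0.0939
finger_force: 0.0
```

```bash
python3 - <<'E'
from h import *
st();m=cam('wrist');w=robot.snapshot('wrist')
for c in brass(w,lo=(15,90,70)):
    if cv2.contourArea(c)<300: continue
    mu=cv2.minAreaRect(pix('wrist',c[:,0].astype(float),.026,m)[:,:2].astype(np.float32)*1000); print(np.round(c[:,0].mean(0)),np.round(mu[0]),np.round(mu[1],1),round(mu[2],1))
print([x for x in top_rects(robot.snapshot('top')) if x[0]<650])
s=plan([.478,.186,.0125],tool(58.5,0),d=.199)
print('up');s=plan([.49,.15,.11],tool(58.5,0),d=.199,start=s,grip=-1)
print('carry');s=plan([.557,-.2785,.075],tool(0.5,0),d=.199,start=s,grip=-1)
E
```

```text
t 67.35 p [0.4788 0.186  0.2675] rpy [179.9   0.   58.7] q [ 0.261  0.076  1.66  -0.002  1.405  0.808] w 0.0939 F [-0.1 -0.6 -0.2] ff 0.0
[388. 373.] [507.  -7.] [ 19.6 293.7] 58.8
[457. 319.] [569.  23.] [65.6 26.6] 76.2
[104. 319.] [294. 191.] [65.2 26.4] 41.1
[277. 225.] [479. 188.] [43.9 47.1] 58.5
[551.  94.] [750. 159.] [89.4 32.6] 87.0
[(494, -114, 49.3, 40.2, -27.0), (606, -277, 45.4, 39.7, -86.2), (612, -156, 29.7, 29.6, -0.1), (616, -39, 48.4, 39.9, -5.1)]
T [[0,-0.03,0.7],[0.01,-0.02,0.71]]
W [[0.01,0,0],[0.01,0,0]] n=2 grip 1
up
T [[-0.2,0.24,-0.81],[-0.21,0.24,-0.82],[-0.2,0.25,-0.81]]
W [[0,0,0],[0,0,0],[0,0,0]] n=3 grip -1
carry
T [[-0.75,0.64,0.08],[-0.69,0.7,0.08],[-0.62,0.77,0.08],[-0.55,0.82,0.08],[-0.47,0.86,0.08],[-0.39,0.91,0.08],[-0.31,0.94,0.08],[-0.22,0.96,0.08]]
W [[0,0,0.92],[0,0,0.92],[0,0,0.92],[0,0,0.92],[0,0,0.92],[0,0,0.92],[0,0,0.92],[0,0,0.92]] n=8 grip -1
T [[-0.12,0.97,0.08],[-0.04,0.99,0.08],[0.05,0.98,0.08]]
W [[0,0,0.92],[0.01,0,0.93],[0,0,0.92]] n=3 grip -1
```

Emit:
play_rows(
  translation=[
    [0, -0.03, 0.7],
    [0.01, -0.02, 0.71],
    [0, 0, 0],
    [0, 0, 0],
    [0, 0, 0],
    [0, 0, 0],
    [0, 0, 0],
    [0, 0, 0],
  ],
  twist=[
    [0.01, 0, 0],
    [0.01, 0, 0],
    [0, 0, 0],
    [0, 0, 0],
    [0, 0, 0],
    [0, 0, 0],
    [0, 0, 0],
    [0, 0, 0],
  ],
  gripper=[1, 1, 1, -1, -1, -1, -1, -1],
)

```text
time: 68.25
tool_pos: [0.4779, 0.1868, 0.2119]
ee_rot: [3.141, -0.001, 1.022]
wrist_force: [0.3, -0.0, -0.4]
width: 0.0575
finger_force: 0.0
```

Emit:
play_rows(
  translation=[
    [0, 0, 0],
    [0, 0, 0],
    [0, 0, 0],
    [-0.2, 0.24, -0.81],
    [-0.21, 0.24, -0.82],
    [-0.2, 0.25, -0.81],
  ],
  twist=[
    [0, 0, 0],
    [0, 0, 0],
    [0, 0, 0],
    [0, 0, 0],
    [0, 0, 0],
    [0, 0, 0],
  ],
  gripper=[-1, -1, -1, -1, -1, -1],
)

```text
time: 68.85
tool_pos: [0.4897, 0.1503, 0.309]
ee_rot: [-3.14, 0.002, 1.023]
wrist_force: [1.0, 0.2, -1.0]
width: 0.0458
finger_force: 30.0
```

Emit:
play_rows(
  translation=[
    [-0.75, 0.64, 0.08],
    [-0.69, 0.7, 0.08],
    [-0.62, 0.77, 0.08],
    [-0.55, 0.82, 0.08],
    [-0.47, 0.86, 0.08],
    [-0.39, 0.91, 0.08],
    [-0.31, 0.94, 0.08],
    [-0.22, 0.96, 0.08],
  ],
  twist=[
    [0, 0, 0.92],
    [0, 0, 0.92],
    [0, 0, 0.92],
    [0, 0, 0.92],
    [0, 0, 0.92],
    [0, 0, 0.92],
    [0, 0, 0.92],
    [0, 0, 0.92],
  ],
  gripper=[-1, -1, -1, -1, -1, -1, -1, -1],
)

```text
time: 69.65
tool_pos: [0.5386, -0.1627, 0.2823]
ee_rot: [-3.141, 0.001, 0.283]
wrist_force: [0.5, 0.7, -1.1]
width: 0.0457
finger_force: 30.0
```

Emit:
play_rows(
  translation=[
    [-0.12, 0.97, 0.08],
    [-0.04, 0.99, 0.08],
    [0.05, 0.98, 0.08],
    [0, 0, 0],
    [0, 0, 0],
  ],
  twist=[
    [0, 0, 0.92],
    [0.01, 0, 0.93],
    [0, 0, 0.92],
    [0, 0, 0],
    [0, 0, 0],
  ],
  gripper=[-1, -1, -1, -1, -1],
)

```text
time: 70.15
tool_pos: [0.5569, -0.2782, 0.2722]
ee_rot: [-3.139, 0.002, 0.009]
wrist_force: [0.3, 1.1, -1.8]
width: 0.0455
finger_force: 30.0
```

```bash
python3 - <<'E'
from h import *
st()
s=plan([.557,-.2785,.038],tool(0.5,0),d=.199,grip=-1)
E
```

```text
t 70.15 p [ 0.5569 -0.2782  0.2722] rpy [-1.798e+02  1.000e-01  5.000e-01] q [-5.550e-01  3.060e-01  1.379e+00  1.000e-03  1.460e+00  1.007e+00] w 0.0455 F [ 0.3  1.1 -1.8] ff 30.0
T [[0.01,0.01,0.88]]
W [[-0.03,0.02,0]] n=1 grip -1
```

Emit:
play_rows(
  translation=[
    [0, 0.01, 0.44],
    [0, 0, 0.44],
    [0, 0, 0.15],
    [0, 0, 0.1],
    [0, 0, 0],
  ],
  twist=[
    [-0.03, 0.02, 0],
    [0, 0, 0],
    [0, 0, 0],
    [0, 0, 0],
    [0, 0, 0],
  ],
  gripper=[-1, -1, -1, -1, -1],
)

```text
time: 70.65
tool_pos: [0.5573, -0.2773, 0.2283]
ee_rot: [3.14, -0.001, 0.011]
wrist_force: [-0.5, -0.3, -1.8]
width: 0.0456
finger_force: 30.0
```

Emit:
play_rows(
  translation=[
    [0, 0, 0.1],
    [0, 0, 0.02],
    [0, 0, 0],
  ],
  twist=[
    [0, 0, 0],
    [0, 0, 0],
    [0, 0, 0],
  ],
  gripper=[-1, -1, -1],
)

```text
time: 70.95
tool_pos: [0.5573, -0.2781, 0.2238]
ee_rot: [3.139, -0.002, 0.009]
wrist_force: [0.1, -0.4, -1.7]
width: 0.0455
finger_force: 30.0
```

```bash
python3 - <<'E'
from h import *
st()
print('up');s=plan([.557,-.275,.11],tool(.5,0),d=.199,grip=.3)
print('toP4');s=plan([.493,-.113,.07],tool(63,0),d=.199,start=s)
E
```

```text
t 70.95 p [ 0.5573 -0.2781  0.2238] rpy [ 1.799e+02 -1.000e-01  5.000e-01] q [-5.540e-01  3.430e-01  1.433e+00 -1.000e-03  1.363e+00  1.008e+00] w 0.0455 F [ 0.1 -0.4 -1.7] ff 30.0
up
T [[0,-0.02,-0.71],[0,-0.03,-0.71],[0,-0.02,-0.71]]
W [[0.01,-0.01,0],[0.01,0,0.01],[0,-0.01,0]] n=3 grip 0.3
toP4
T [[-0.14,-0.37,0.09],[-0.11,-0.38,0.09],[-0.07,-0.39,0.09],[-0.02,-0.4,0.09],[0.01,-0.39,0.09],[0.05,-0.4,0.09],[0.09,-0.38,0.1],[0.13,-0.38,0.09]]
W [[0,0,-0.99],[0,0,-0.99],[0,0,-1],[0,0,-0.99],[0,0,-0.99],[0,0,-0.99],[0,0,-0.99],[0,0,-1]] n=8 grip 1
T [[0.16,-0.36,0.09],[0.2,-0.34,0.09],[0.23,-0.33,0.09]]
W [[0,0,-0.99],[0,0,-0.99],[0,0,-0.99]] n=3 grip 1
```

Emit:
play_rows(
  translation=[
    [0, 0, 0.04],
    [0, 0, 0],
    [0, 0, 0],
    [0, 0, 0],
    [0, 0, 0],
    [0, 0, -0.71],
    [0, -0.02, -0.71],
    [0, -0.02, -0.71],
  ],
  twist=[
    [0, 0, 0],
    [0, 0, 0],
    [0, 0, 0],
    [0, 0, 0],
    [0, 0, 0],
    [0, 0, 0],
    [0, 0, 0],
    [0, 0, 0],
  ],
  gripper=[-1, 0.3, 0.3, 0.3, 0.3, 0.3, 0.3, 0.3],
)

```text
time: 71.75
tool_pos: [0.557, -0.2763, 0.3079]
ee_rot: [3.14, -0.001, 0.009]
wrist_force: [0.6, -0.0, -1.2]
width: 0.061
finger_force: 0.0
```

```bash
python3 - <<'E'
from h import *
st();p,r=pose();m=cam('wrist');w=robot.snapshot('wrist')
print([(np.round(d['centre'],4).tolist(),round(d['score'],2)) for d in robot.spot_point('follower_grip','wrist')][:2])
t=robot.snapshot('top');print([x for x in top_rects(t,.036) if x[0]<650])
s=plan([.463,-.278,.125],tool(90.5,0),d=.18,grip=1)
print('dn');s=plan([.463,-.278,.066],tool(90.5,0),d=.18,grip=1,start=s)
E
```

```text
t 71.75 p [ 0.557  -0.2763  0.3079] rpy [ 1.799e+02 -1.000e-01  5.000e-01] q [-5.510e-01  2.810e-01  1.338e+00 -1.000e-03  1.521e+00  1.010e+00] w 0.061 F [ 0.6 -0.  -1.2] ff 0.0
[([0.4628, -0.2793, 0.0674], 0.84)]
[(494, -113, 48.9, 38.8, -27.0), (611, -153, 31.7, 29.4, 89.9), (614, -39, 48.3, 39.7, -5.5)]
T [[-0.15,0,0.01],[-0.15,-0.01,0],[-0.14,-0.03,0.01],[-0.15,-0.04,0.01],[-0.13,-0.05,0.01],[-0.14,-0.07,0],[-0.12,-0.08,0.01],[-0.11,-0.1,0.01]]
W [[0.01,0,-0.98],[0,0,-0.98],[0.01,0,-0.98],[0,0,-0.98],[0.01,0,-0.99],[0.01,0,-0.98],[0,0,-0.98],[0.01,-0.01,-0.98]] n=8 grip 1
T [[-0.11,-0.1,0],[-0.09,-0.11,0.01],[-0.08,-0.13,0.01],[-0.07,-0.13,0.01],[-0.06,-0.13,0],[-0.04,-0.14,0.01],[-0.03,-0.15,0.01],[-0.01,-0.14,0.01]]
W [[0,0,-0.98],[0.01,0,-0.98],[0.01,0,-0.98],[0,0,-0.98],[0.01,0,-0.99],[0,0,-0.98],[0.01,0,-0.98],[0,0,-0.98]] n=8 grip 1
dn
T [[0,0,0.74],[0,-0.01,0.73]]
W [[0,0,0],[0,0,0]] n=2 grip 1
```

Emit:
play_rows(
  translation=[
    [-0.15, 0, 0.01],
    [-0.15, -0.01, 0],
    [-0.14, -0.03, 0.01],
    [-0.15, -0.04, 0.01],
    [-0.13, -0.05, 0.01],
    [-0.14, -0.07, 0],
    [-0.12, -0.08, 0.01],
    [-0.11, -0.1, 0.01],
  ],
  twist=[
    [0.01, 0, -0.98],
    [0, 0, -0.98],
    [0.01, 0, -0.98],
    [0, 0, -0.98],
    [0.01, 0, -0.99],
    [0.01, 0, -0.98],
    [0, 0, -0.98],
    [0.01, -0.01, -0.98],
  ],
  gripper=[1, 1, 1, 1, 1, 1, 1, 1],
)

```text
time: 72.7
tool_pos: [0.5089, -0.2769, 0.3023]
ee_rot: [-3.136, 0.0, 0.798]
wrist_force: [0.5, -0.2, 0.4]
width: 0.0939
finger_force: 0.0
```

Emit:
play_rows(
  translation=[
    [-0.11, -0.1, 0],
    [-0.09, -0.11, 0.01],
    [-0.08, -0.13, 0.01],
    [-0.07, -0.13, 0.01],
    [-0.06, -0.13, 0],
    [-0.04, -0.14, 0.01],
    [-0.03, -0.15, 0.01],
    [-0.01, -0.14, 0.01],
  ],
  twist=[
    [0, 0, -0.98],
    [0.01, 0, -0.98],
    [0.01, 0, -0.98],
    [0, 0, -0.98],
    [0.01, 0, -0.99],
    [0, 0, -0.98],
    [0.01, 0, -0.98],
    [0, 0, -0.98],
  ],
  gripper=[1, 1, 1, 1, 1, 1, 1, 1],
)

```text
time: 73.5
tool_pos: [0.462, -0.2773, 0.3001]
ee_rot: [-3.134, -0.006, 1.583]
wrist_force: [0.5, -0.2, -0.2]
width: 0.0942
finger_force: 0.0
```

Emit:
play_rows(
  translation=[
    [0, 0, 0],
    [0, 0, 0],
  ],
  twist=[
    [0, 0, 0],
    [0, 0, 0],
  ],
  gripper=[1, 1],
)

```text
time: 73.7
tool_pos: [0.4625, -0.2774, 0.3011]
ee_rot: [-3.135, -0.005, 1.577]
wrist_force: [0.0, 0.5, 0.5]
width: 0.0939
finger_force: 0.0
```

```bash
python3 - <<'E'
from h import *
st()
t=robot.snapshot('top');w=robot.snapshot('wrist')
i=robot.snapshot('side');u=proj('side',[.55,-.28,.03])[0].astype(int)
a=cv2.resize(i[u[1]-40:u[1]+40,u[0]-60:u[0]+60],(720,480),interpolation=2);save(a,'tr.png')
s=plan([.463,-.278,.066],tool(90.5,0),d=.18,grip=1)
E
```

```text
t 73.7 p [ 0.4625 -0.2774  0.3011] rpy [-179.6   -0.3   90.4] q [-0.645  0.11   1.554 -0.     1.486 -0.652] w 0.0939 F [0.  0.5 0.5] ff 0.0
T [[-0.01,0.01,0.7],[-0.01,0,0.7]]
W [[-0.03,-0.02,0],[-0.02,-0.02,-0.01]] n=2 grip 1
```

View pics/tr.png

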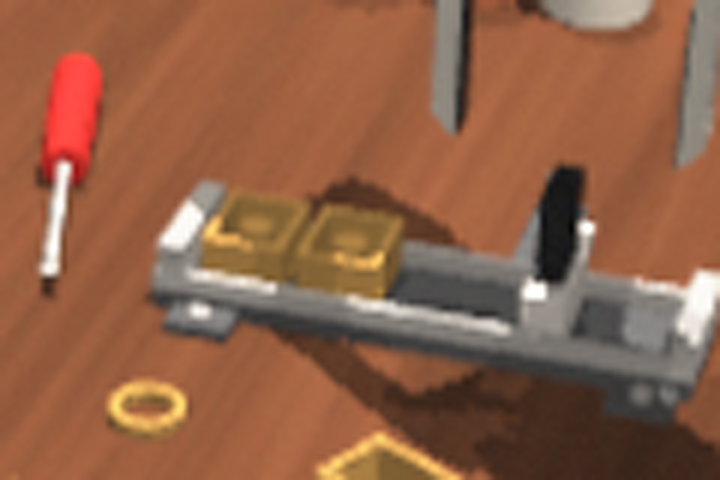

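The view shows both bossed castings flat in the track at (255,235) and (350,250), with the follower held back at (555,250). Now send the follower forward.

Emit:
play_rows(
  translation=[
    [-0.01, 0.01, 0.7],
    [-0.01, 0, 0.7],
    [0, 0, 0],
    [0, 0, 0],
    [0, 0, 0],
    [0, 0, 0],
    [0, 0, 0],
    [0, 0, 0],
  ],
  twist=[
    [-0.03, -0.02, 0],
    [-0.02, -0.02, -0.01],
    [0, 0, 0],
    [0, 0, 0],
    [0, 0, 0],
    [0, 0, 0],
    [0, 0, 0],
    [0, 0, 0],
  ],
  gripper=[1, 1, 1, -1, -1, -1, -1, -1],
)

```text
time: 74.65
tool_pos: [0.4631, -0.2783, 0.2473]
ee_rot: [3.14, 0.002, 1.58]
wrist_force: [0.3, -0.6, 0.9]
width: 0.0574
finger_force: 0.0
```

Emit:
play_rows(
  translation=[
    [0, 0, 0],
    [0, 0, 0],
    [0, 0, 0],
    [0, 0, 0],
    [0, 0, 0],
    [0, 0, 0],
    [0, 0, 0],
  ],
  twist=[
    [0, 0, 0],
    [0, 0, 0],
    [0, 0, 0],
    [0, 0, 0],
    [0, 0, 0],
    [0, 0, 0],
    [0, 0, 0],
  ],
  gripper=[-1, -1, -1, -1, -1, -1, -1],
)

```text
time: 75.35
tool_pos: [0.4628, -0.2782, 0.2463]
ee_rot: [-3.141, 0.001, 1.58]
wrist_force: [-1.1, -0.4, 1.8]
width: 0.0136
finger_force: 30.0
```

Emit:
play_rows(
  translation=[
    [0, 0.35, 0],
    [0, 0.35, 0],
    [0, 0.35, 0],
    [0, 0.3, 0],
    [0, 0.2, 0],
    [0, 0.2, 0],
    [0, 0, 0],
  ],
  twist=[
    [0, 0, 0],
    [0, 0, 0],
    [0, 0, 0],
    [0, 0, 0],
    [0, 0, 0],
    [0, 0, 0],
    [0, 0, 0],
  ],
  gripper=[-1, -1, -1, -1, -1, -1, -1],
)

```text
time: 76.05
tool_pos: [0.5349, -0.2775, 0.2464]
ee_rot: [3.137, 0.001, 1.581]
wrist_force: [7.7, -0.9, -3.5]
width: 0.0139
finger_force: 30.0
```

```bash
python3 - <<'E'
from h import *
st()
E
```

```text
t 76.05 p [ 0.5349 -0.2775  0.2464] rpy [1.797e+02 1.000e-01 9.060e+01] q [-0.573  0.281  1.465  0.002  1.391 -0.584] w 0.0139 F [ 7.7 -0.9 -3.5] ff 30.0
```

Emit:
play_rows(
  translation=[
    [0, 0.1, 0],
    [0, 0.05, 0],
    [0, 0, 0],
  ],
  twist=[
    [0, 0, 0],
    [0, 0, 0],
    [0, 0, 0],
  ],
  gripper=[-1, -1, -1],
)

```text
time: 76.35
tool_pos: [0.5402, -0.2775, 0.2464]
ee_rot: [3.138, 0.001, 1.581]
wrist_force: [6.8, -1.6, -3.2]
width: 0.014
finger_force: 30.0
```

Emit:
play_rows(
  translation=[
    [0, 0.06, 0],
    [0, 0, 0],
  ],
  twist=[
    [0, 0, 0],
    [0, 0, 0],
  ],
  gripper=[-1, -1],
)

```text
time: 76.55
tool_pos: [0.5416, -0.2775, 0.2464]
ee_rot: [3.141, 0.001, 1.581]
wrist_force: [1.8, -0.6, -1.8]
width: 0.0138
finger_force: 30.0
```

Emit:
play_rows(
  translation=[
    [0, 0.04, 0],
    [0, 0, 0],
  ],
  twist=[
    [0, 0, 0],
    [0, 0, 0],
  ],
  gripper=[-1, -1],
)

```text
time: 76.75
tool_pos: [0.5422, -0.2776, 0.2464]
ee_rot: [-3.139, 0.0, 1.58]
wrist_force: [-3.8, -0.6, 0.9]
width: 0.0138
finger_force: 30.0
```

Emit:
play_rows(
  translation=[
    [0, 0.05, 0],
    [0, 0.05, 0],
    [0, 0, 0],
    [0, 0, 0],
  ],
  twist=[
    [0, 0, 0],
    [0, 0, 0],
    [0, 0, 0],
    [0, 0, 0],
  ],
  gripper=[-1, -1, -1, -1],
)

```text
time: 77.15
tool_pos: [0.5439, -0.2777, 0.2463]
ee_rot: [-3.131, -0.001, 1.579]
wrist_force: [-14.8, -0.6, 7.4]
width: 0.014
finger_force: 30.1
```

Emit:
play_rows(
  translation=[
    [0, 0, 0],
    [0, 0, 0],
    [0, 0, 0],
    [0, 0, 0],
    [0, 0, -0.8],
    [0, 0, -0.8],
    [0, 0, -0.6],
  ],
  twist=[
    [0, 0, 0],
    [0, 0, 0],
    [0, 0, 0],
    [0, 0, 0],
    [0, 0, 0],
    [0, 0, 0],
    [0, 0, 0],
  ],
  gripper=[0.5, 0.5, 0.5, 0.5, 0.5, 0.5, 0.5],
)

```text
time: 77.85
tool_pos: [0.5473, -0.2773, 0.3365]
ee_rot: [3.139, 0.002, 1.581]
wrist_force: [0.0, -0.7, 0.5]
width: 0.0664
finger_force: 0.0
```

```bash
python3 - <<'E'
from h import *
st();robot.snapshot('wrist')
print([(np.round(d['centre'],4).tolist(),round(d['score'],2)) for d in robot.spot_point('follower_grip','wrist')][:2])
print('toP2');s=plan([.614,-.040,.07],tool(85,0),d=.199)
print('dn');s=plan([.614,-.040,.0125],tool(85,0),d=.199,start=s)
print('up');s=plan([.60,-.02,.12],tool(85,0),d=.199,start=s,grip=-1)
print('tin');s=plan([.46,.335,.10],tool(60,0),d=.199,start=s,grip=-1)
E
```

```text
t 77.85 p [ 0.5473 -0.2773  0.3365] rpy [1.799e+02 1.000e-01 9.060e+01] q [-0.561  0.249  1.32  -0.     1.57  -0.571] w 0.0664 F [ 0.  -0.7  0.5] ff 0.0
[([0.542, -0.2815, 0.0687], 0.82)]
toP2
T [[0.85,0.24,0.25],[0.85,0.23,0.25],[0.85,0.22,0.25],[0.86,0.21,0.25],[0.86,0.2,0.25],[0.86,0.18,0.25],[0.86,0.18,0.25]]
W [[0.01,0.01,0.14],[0.02,0,0.14],[0.01,0.01,0.14],[0.01,0.01,0.14],[0.01,0.01,0.13],[0.02,0,0.14],[0.01,0.01,0.14]] n=7 grip 1
dn
T [[0,0,0.72],[0,0,0.72]]
W [[0,0,0],[0,0,0]] n=2 grip 1
up
T [[0.16,-0.13,-0.9],[0.15,-0.13,-0.89],[0.16,-0.14,-0.9]]
W [[0,0,0],[0,0,0],[0,0,0]] n=3 grip -1
tin
T [[0.95,-0.47,0.06],[0.92,-0.52,0.05],[0.9,-0.56,0.06],[0.87,-0.61,0.05],[0.84,-0.65,0.06],[0.81,-0.68,0.05],[0.77,-0.73,0.06],[0.74,-0.76,0.05]]
W [[0,0,0.49],[0,0,0.48],[0,0,0.49],[0,0,0.48],[0,0,0.49],[0,0,0.48],[0,0,0.49],[0,0,0.48]] n=8 grip -1
T [[0.7,-0.8,0.06]]
W [[0,0,0.49]] n=1 grip -1
```

Emit:
play_rows(
  translation=[
    [0.85, 0.24, 0.25],
    [0.85, 0.23, 0.25],
    [0.85, 0.22, 0.25],
    [0.86, 0.21, 0.25],
    [0.86, 0.2, 0.25],
    [0.86, 0.18, 0.25],
    [0.86, 0.18, 0.25],
    [0, 0, 0],
  ],
  twist=[
    [0.01, 0.01, 0.14],
    [0.02, 0, 0.14],
    [0.01, 0.01, 0.14],
    [0.01, 0.01, 0.14],
    [0.01, 0.01, 0.13],
    [0.02, 0, 0.14],
    [0.01, 0.01, 0.14],
    [0, 0, 0],
  ],
  gripper=[1, 1, 1, 1, 1, 1, 1, 1],
)

```text
time: 78.75
tool_pos: [0.6124, -0.0354, 0.2604]
ee_rot: [-3.127, -0.006, 1.489]
wrist_force: [-0.8, 0.5, 0.2]
width: 0.094
finger_force: 0.0
```

```bash
python3 - <<'E'
from h import *
st();m=cam('wrist');w=robot.snapshot('wrist')
for c in brass(w,lo=(15,90,70)):
    if cv2.contourArea(c)<300: continue
    mu=cv2.minAreaRect(pix('wrist',c[:,0].astype(float),.026,m)[:,:2].astype(np.float32)*1000); print(np.round(c[:,0].mean(0)),np.round(mu[0]),np.round(mu[1],1),round(mu[2],1))
s=plan([.614,-.040,.0125],tool(85,0),d=.199)
E
```

```text
t 78.75 p [ 0.6124 -0.0354  0.2604] rpy [-179.1   -0.4   85.3] q [-0.151  0.299  1.413  0.005  1.445 -0.07 ] w 0.094 F [-0.8  0.5  0.2] ff 0.0
[296. 357.] [ 613. -147.] [27.1 30.4] 88.2
[388. 373.] [ 714. -182.] [ 20.3 279.6] 86.1
[457. 319.] [ 755. -131.] [26.1 62.9] 12.3
[104. 319.] [ 445. -108.] [65.4 26.2] 67.8
[288. 238.] [614. -40.] [45.1 47.2] 85.4
[555. 129.] [862.  27.] [ 29.9 256.4] 0.9
[456. 111.] [744.  50.] [ 25.2 158.8] 6.2
T [[-0.03,0.03,0.62],[-0.03,0.03,0.63]]
W [[-0.07,-0.02,0.02],[-0.07,-0.02,0.02]] n=2 grip 1
```

Emit:
play_rows(
  translation=[
    [-0.03, 0.03, 0.62],
    [-0.03, 0.03, 0.63],
    [0, 0, 0],
    [0, 0, 0],
    [0, 0, 0],
    [0, 0, 0],
    [0, 0, 0],
    [0, 0, 0],
  ],
  twist=[
    [-0.07, -0.02, 0.02],
    [-0.07, -0.02, 0.02],
    [0, 0, 0],
    [0, 0, 0],
    [0, 0, 0],
    [0, 0, 0],
    [0, 0, 0],
    [0, 0, 0],
  ],
  gripper=[1, 1, 1, -1, -1, -1, -1, -1],
)

```text
time: 79.6
tool_pos: [0.6148, -0.042, 0.2154]
ee_rot: [3.135, 0.0, 1.479]
wrist_force: [-0.1, -0.2, -0.7]
width: 0.0577
finger_force: 0.0
```

Emit:
play_rows(
  translation=[
    [0, 0, 0],
    [0, 0, 0],
    [0, 0, 0],
    [0.16, -0.13, -0.9],
    [0.15, -0.13, -0.89],
    [0.16, -0.14, -0.9],
  ],
  twist=[
    [0, 0, 0],
    [0, 0, 0],
    [0, 0, 0],
    [0, 0, 0],
    [0, 0, 0],
    [0, 0, 0],
  ],
  gripper=[-1, -1, -1, -1, -1, -1],
)

```text
time: 80.2
tool_pos: [0.5996, -0.0216, 0.322]
ee_rot: [3.138, 0.0, 1.479]
wrist_force: [0.5, -0.0, -2.3]
width: 0.0454
finger_force: 30.0
```

Emit:
play_rows(
  translation=[
    [0.95, -0.47, 0.06],
    [0.92, -0.52, 0.05],
    [0.9, -0.56, 0.06],
    [0.87, -0.61, 0.05],
    [0.84, -0.65, 0.06],
    [0.81, -0.68, 0.05],
    [0.77, -0.73, 0.06],
    [0.74, -0.76, 0.05],
  ],
  twist=[
    [0, 0, 0.49],
    [0, 0, 0.48],
    [0, 0, 0.49],
    [0, 0, 0.48],
    [0, 0, 0.49],
    [0, 0, 0.48],
    [0, 0, 0.49],
    [0, 0, 0.48],
  ],
  gripper=[-1, -1, -1, -1, -1, -1, -1, -1],
)

```text
time: 81.0
tool_pos: [0.4761, 0.2959, 0.3029]
ee_rot: [3.137, -0.002, 1.089]
wrist_force: [-0.5, 0.3, -1.2]
width: 0.0455
finger_force: 30.0
```

Emit:
play_rows(
  translation=[
    [0.7, -0.8, 0.06],
    [0, 0, 0],
    [0, 0, 0],
  ],
  twist=[
    [0, 0, 0.49],
    [0, 0, 0],
    [0, 0, 0],
  ],
  gripper=[-1, -1, -1],
)

```text
time: 81.3
tool_pos: [0.461, 0.3348, 0.3003]
ee_rot: [3.137, -0.001, 1.045]
wrist_force: [-0.6, 0.0, -1.7]
width: 0.0454
finger_force: 30.0
```

```bash
python3 - <<'E'
from h import *
st()
s=plan([.464,.342,.022],tool(60,0),d=.199,grip=-1)
print('up');s=plan([.47,.32,.12],tool(60,0),d=.199,grip=.3,start=s)
print('P4');s=plan([.493,-.113,.08],tool(63,0),d=.199,start=s)
E
```

```text
t 81.3 p [0.461  0.3348 0.3003] rpy [179.7  -0.   59.9] q [ 0.53   0.173  1.484 -0.004  1.482  1.056] w 0.0454 F [-0.6  0.  -1.7] ff 30.0
T [[0.1,-0.02,0.99],[0.09,-0.01,0.99]]
W [[0.02,0,-0.01],[0.03,-0.01,-0.01]] n=2 grip -1
up
T [[-0.13,0.13,-0.82],[-0.14,0.14,-0.81],[-0.13,0.13,-0.82]]
W [[0,0,0],[0,0,0],[0,0,0]] n=3 grip 0.3
P4
T [[-0.91,0.59,0.1],[-0.91,0.59,0.1],[-0.92,0.58,0.1],[-0.91,0.58,0.1],[-0.92,0.57,0.1],[-0.93,0.57,0.1],[-0.92,0.56,0.1],[-0.93,0.56,0.1]]
W [[0,0,-0.05],[0,0,-0.05],[0,0,-0.06],[0,0,-0.05],[0,0,-0.05],[0,0,-0.05],[0,0,-0.06],[0,0,-0.05]] n=8 grip 1
T [[-0.94,0.55,0.1],[-0.93,0.55,0.1]]
W [[0,0,-0.05],[0,0,-0.05]] n=2 grip 1
```

Emit:
play_rows(
  translation=[
    [0.1, -0.02, 0.99],
    [0.09, -0.01, 0.99],
    [0, 0, 0],
    [0, 0, 0],
    [0, 0, 0],
    [0, 0, 0],
    [0, 0, 0],
    [0, 0, -0.8],
  ],
  twist=[
    [0.02, 0, -0.01],
    [0.03, -0.01, -0.01],
    [0, 0, 0],
    [0, 0, 0],
    [0, 0, 0],
    [0, 0, 0],
    [0, 0, 0],
    [0, 0, 0],
  ],
  gripper=[-1, -1, -1, 0.2, 0.2, 0.2, 0.2, 0.2],
)

```text
time: 82.1
tool_pos: [0.4633, 0.3402, 0.2502]
ee_rot: [-3.137, 0.007, 1.044]
wrist_force: [-0.2, 0.2, 0.7]
width: 0.0562
finger_force: 0.0
```

Emit:
play_rows(
  translation=[
    [-0.13, 0.13, -0.82],
    [-0.2, 0.2, -0.83],
  ],
  twist=[
    [0, 0, 0],
    [0, 0, 0],
  ],
  gripper=[0.3, 0.3],
)

```text
time: 82.3
tool_pos: [0.4691, 0.3232, 0.3215]
ee_rot: [-3.141, -0.001, 1.046]
wrist_force: [1.0, 1.3, 0.2]
width: 0.0612
finger_force: 0.0
```

Emit:
play_rows(
  translation=[
    [-0.91, 0.59, 0.1],
    [-0.91, 0.59, 0.1],
    [-0.92, 0.58, 0.1],
    [-0.91, 0.58, 0.1],
    [-0.92, 0.57, 0.1],
    [-0.93, 0.57, 0.1],
    [-0.92, 0.56, 0.1],
    [-0.93, 0.56, 0.1],
  ],
  twist=[
    [0, 0, -0.05],
    [0, 0, -0.05],
    [0, 0, -0.06],
    [0, 0, -0.05],
    [0, 0, -0.05],
    [0, 0, -0.05],
    [0, 0, -0.06],
    [0, 0, -0.05],
  ],
  gripper=[1, 1, 1, 1, 1, 1, 1, 1],
)

```text
time: 83.1
tool_pos: [0.4869, -0.0249, 0.2884]
ee_rot: [3.14, -0.002, 1.087]
wrist_force: [0.4, -0.2, 0.7]
width: 0.0941
finger_force: 0.0
```

Emit:
play_rows(
  translation=[
    [-0.94, 0.55, 0.1],
    [-0.93, 0.55, 0.1],
    [0, 0, 0],
    [0, 0, 0],
  ],
  twist=[
    [0, 0, -0.05],
    [0, 0, -0.05],
    [0, 0, 0],
    [0, 0, 0],
  ],
  gripper=[1, 1, 1, 1],
)

```text
time: 83.5
tool_pos: [0.4914, -0.1107, 0.2799]
ee_rot: [3.141, -0.002, 1.094]
wrist_force: [0.5, 0.5, -0.5]
width: 0.0941
finger_force: 0.0
```

```bash
python3 - <<'E'
from h import *
st();m=cam('wrist');w=robot.snapshot('wrist')
for c in brass(w,lo=(15,90,70)):
    if cv2.contourArea(c)<300: continue
    mu=cv2.minAreaRect(pix('wrist',c[:,0].astype(float),.026,m)[:,:2].astype(np.float32)*1000); print(np.round(c[:,0].mean(0)),np.round(mu[0]),np.round(mu[1],1),round(mu[2],1))
t=robot.snapshot('top');print([x for x in top_rects(t) if x[0]<650])
s=plan([.493,-.114,.0125],tool(63,0),d=.199)
print('up');s=plan([.49,-.08,.12],tool(63,0),d=.199,start=s,grip=-1)
print('tin');s=plan([.464,.403,.09],tool(60,0),d=.199,start=s,grip=-1)
print('dn');s=plan([.464,.403,.022],tool(60,0),d=.199,start=s,grip=-1)
E
```

```text
t 83.5 p [ 0.4914 -0.1107  0.2799] rpy [ 1.80e+02 -1.00e-01  6.27e+01] q [-0.335  0.044  1.668  0.002  1.43   0.142] w 0.0941 F [ 0.5  0.5 -0.5] ff 0.0
[388. 373.] [ 533. -313.] [ 22.3 310.6] 62.7
[457. 319.] [ 596. -278.] [69.9 29. ] 78.5
[104. 319.] [ 294. -122.] [70.7 28.1] 45.2
[284. 227.] [ 493. -115.] [44.8 47.2] 62.6
[429. 202.] [ 605. -150.] [31.4 33.6] 63.9
[(467, 340, 45.5, 38.0, -29.5), (592, -277, 75.1, 46.3, 1.6)]
T [[-0.05,0.04,0.86],[-0.04,0.05,0.85]]
W [[0,-0.01,-0.01],[0,-0.01,-0.01]] n=2 grip 1
up
T [[0.24,-0.15,-0.9],[0.24,-0.15,-0.89],[0.24,-0.15,-0.9]]
W [[0,0,0],[0,0,0],[0,0,0]] n=3 grip -1
tin
T [[0.95,-0.55,0.07],[0.95,-0.56,0.07],[0.95,-0.56,0.06],[0.94,-0.56,0.07],[0.94,-0.57,0.07],[0.94,-0.58,0.07],[0.93,-0.58,0.07],[0.93,-0.58,0.06]]
W [[0,0,0.05],[0,0,0.04],[0,0,0.05],[0,0,0.05],[0,0,0.05],[0,0,0.04],[0,0,0.05],[0,0,0.05]] n=8 grip -1
T [[0.93,-0.59,0.07],[0.93,-0.59,0.07],[0.92,-0.59,0.07]]
W [[0,0,0.05],[0,0,0.04],[0,0,0.05]] n=3 grip -1
dn
T [[0,0,0.85],[0,0,0.85]]
W [[0,0,0],[0,0,0]] n=2 grip -1
```

Emit:
play_rows(
  translation=[
    [-0.05, 0.04, 0.86],
    [-0.04, 0.05, 0.85],
    [0, 0, 0],
    [0, 0, 0],
    [0, 0, 0],
    [0, 0, 0],
    [0, 0, 0],
    [0, 0, 0],
  ],
  twist=[
    [0, -0.01, -0.01],
    [0, -0.01, -0.01],
    [0, 0, 0],
    [0, 0, 0],
    [0, 0, 0],
    [0, 0, 0],
    [0, 0, 0],
    [0, 0, 0],
  ],
  gripper=[1, 1, 1, -1, -1, -1, -1, -1],
)

```text
time: 84.4
tool_pos: [0.4934, -0.1149, 0.2121]
ee_rot: [3.14, 0.001, 1.098]
wrist_force: [-0.1, -1.2, 1.1]
width: 0.0576
finger_force: 0.0
```

Emit:
play_rows(
  translation=[
    [0, 0, 0],
    [0, 0, 0],
    [0, 0, 0],
    [0.24, -0.15, -0.9],
    [0.24, -0.15, -0.89],
    [0.24, -0.15, -0.9],
  ],
  twist=[
    [0, 0, 0],
    [0, 0, 0],
    [0, 0, 0],
    [0, 0, 0],
    [0, 0, 0],
    [0, 0, 0],
  ],
  gripper=[-1, -1, -1, -1, -1, -1],
)

```text
time: 85.0
tool_pos: [0.4898, -0.0806, 0.3188]
ee_rot: [-3.139, 0.001, 1.098]
wrist_force: [0.1, -0.2, -1.2]
width: 0.0458
finger_force: 30.0
```

Emit:
play_rows(
  translation=[
    [0.95, -0.55, 0.07],
    [0.95, -0.56, 0.07],
    [0.95, -0.56, 0.06],
    [0.94, -0.56, 0.07],
    [0.94, -0.57, 0.07],
    [0.94, -0.58, 0.07],
    [0.93, -0.58, 0.07],
    [0.93, -0.58, 0.06],
  ],
  twist=[
    [0, 0, 0.05],
    [0, 0, 0.04],
    [0, 0, 0.05],
    [0, 0, 0.05],
    [0, 0, 0.05],
    [0, 0, 0.04],
    [0, 0, 0.05],
    [0, 0, 0.05],
  ],
  gripper=[-1, -1, -1, -1, -1, -1, -1, -1],
)

```text
time: 85.8
tool_pos: [0.4707, 0.272, 0.296]
ee_rot: [-3.141, 0.002, 1.06]
wrist_force: [0.9, -0.7, -1.2]
width: 0.0458
finger_force: 30.0
```

Emit:
play_rows(
  translation=[
    [0.93, -0.59, 0.07],
    [0.93, -0.59, 0.07],
    [0.92, -0.59, 0.07],
    [0.15, -0.09, 0],
    [0, 0, 0],
  ],
  twist=[
    [0, 0, 0.05],
    [0, 0, 0.04],
    [0, 0, 0.05],
    [0, 0, 0],
    [0, 0, 0],
  ],
  gripper=[-1, -1, -1, -1, -1],
)

```text
time: 86.3
tool_pos: [0.4639, 0.4101, 0.287]
ee_rot: [-3.141, 0.003, 1.049]
wrist_force: [0.1, -0.1, -1.8]
width: 0.0454
finger_force: 30.0
```

```bash
python3 - <<'E'
from h import *
st()
s=plan([.464,.410,.022],tool(60,0),d=.199,grip=-1)
E
```

```text
t 86.3 p [0.4639 0.4101 0.287 ] rpy [-180.     0.2   60.1] q [ 6.320e-01  2.890e-01  1.370e+00 -1.000e-03  1.485e+00  1.154e+00] w 0.0454 F [ 0.1 -0.1 -1.8] ff 30.0
T [[0,0,0.83],[0,0,0.82]]
W [[0,0.02,0.01],[-0.01,0.01,0.01]] n=2 grip -1
```

Emit:
play_rows(
  translation=[
    [0, 0, 0.83],
    [0, 0, 0.82],
    [0, 0, 0],
    [0, 0, 0],
    [0, 0, 0],
    [0, 0, 0],
    [0, 0, 0],
  ],
  twist=[
    [0, 0, 0],
    [0, 0, 0],
    [0, 0, 0],
    [0, 0, 0],
    [0, 0, 0],
    [0, 0, 0],
    [0, 0, 0],
  ],
  gripper=[-1, -1, -1, 0.2, 0.2, 0.2, 0.2],
)

```text
time: 87.0
tool_pos: [0.4649, 0.4091, 0.2246]
ee_rot: [3.14, -0.003, 1.046]
wrist_force: [0.1, 0.0, -0.0]
width: 0.0564
finger_force: 0.0
```

Emit:
play_rows(
  translation=[
    [0, 0, -0.8],
    [0, 0, -0.9],
    [0, 0, -0.9],
    [-0.8, 0, -0.5],
    [-0.8, 0, -0.2],
    [-0.8, 0, 0],
    [0, 0, 0],
  ],
  twist=[
    [0, 0, 0],
    [0, 0, 0],
    [0, 0, 0],
    [0, 0, 0],
    [0, 0, 0],
    [0, 0, 0],
    [0, 0, 0],
  ],
  gripper=[0.2, 0.2, 0.2, 0.3, 0.3, 0.3, 0.3],
)

```text
time: 87.7
tool_pos: [0.4148, 0.3238, 0.356]
ee_rot: [3.141, 0.0, 1.045]
wrist_force: [0.7, 1.2, -0.3]
width: 0.0609
finger_force: 0.0
```

```bash
python3 - <<'E'
from h import *
st()
t=robot.snapshot('top');s=robot.snapshot('side')
print([x for x in top_rects(t) if x[0]<650])
print([(np.round(d['centre'],4).tolist(),round(d['score'],2)) for d in robot.spot_point('follower_grip','side')][:1])
u=proj('side',[.58,-.28,.03])[0].astype(int)
a=cv2.resize(s[u[1]-40:u[1]+40,u[0]-53:u[0]+53],(400,300),interpolation=2)
save(np.hstack([cv2.resize(t,(400,300)),a]),'fin.png')
E
```

```text
t 87.7 p [0.4148 0.3238 0.356 ] rpy [179.9   0.   59.9] q [ 5.550e-01  4.900e-02  1.508e+00 -1.000e-03  1.585e+00  1.081e+00] w 0.0609 F [ 0.7  1.2 -0.3] ff 0.0
[(612, -154, 32.0, 29.7, 89.9), (592, -277, 75.0, 46.3, 1.6)]
[([0.5393, -0.2805, 0.0699], 0.65)]
```

View pics/fin.png

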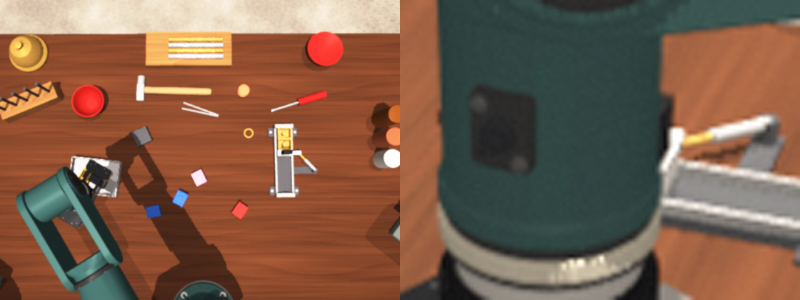

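The top view shows the row of two pressed against the stop, at (284,135). The bystanders are in place; the arm hides the tin, so I move aside and check it by numbers.

Emit:
play_rows(
  translation=[
    [-0.9, 0.4, 0],
    [-0.9, 0.4, 0],
    [-0.9, 0.4, 0],
    [-0.9, 0.4, 0],
    [-0.9, 0.4, 0],
    [-0.5, 0.4, 0],
    [0, 0, 0],
  ],
  twist=[
    [0, 0, 0],
    [0, 0, 0],
    [0, 0, 0],
    [0, 0, 0],
    [0, 0, 0],
    [0, 0, 0],
    [0, 0, 0],
  ],
  gripper=[0.3, 0.3, 0.3, 0.3, 0.3, 0.3, 0.3],
)

```text
time: 88.55
tool_pos: [0.4003, 0.1031, 0.3549]
ee_rot: [3.141, 0.001, 1.042]
wrist_force: [0.5, -0.4, 1.0]
width: 0.0611
finger_force: 0.0
```

```bash
python3 - <<'E'
from h import *
st()
t=robot.snapshot('top');s=robot.snapshot('side')
print([x for x in top_rects(t) if x[0]<650])
print([(np.round(d['centre'],4).tolist(),round(d['score'],2)) for d in robot.spot_point('follower_grip','top')][:1])
E
```

```text
t 88.55 p [0.4003 0.1031 0.3549] rpy [1.799e+02 1.000e-01 5.970e+01] q [ 1.150e-01 -2.090e-01  1.749e+00 -1.000e-03  1.601e+00  6.430e-01] w 0.0611 F [ 0.5 -0.4  1. ] ff 0.0
[(464, 403, 44.9, 37.6, -30.0), (468, 341, 45.5, 37.7, -29.5), (612, -156, 29.7, 29.6, -0.1), (592, -277, 75.2, 46.3, 1.6)]
[([0.5424, -0.2771, 0.0672], 0.65)]
```

```bash
python3 -c "
from bench import robot
print(robot.close_job())"
```

```text
the job is handed in; nothing more can be done
None
```

I turned all four brass castings over and handed the job in at about 89 s: the two with bosses are in the track, underside up and pressed against the stop by the follower, and the two without are in the scrap tin.

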